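# Put the surface-prep tools back in the pull-out tray

## Task

The brushes in the pull-out tray were put away bristles-down, which ruins them: take each one out, turn it end for end and stand it back in a pocket handle-down. Take the sanding block that is rocking on its rounded back and lay it flat, sole down, in the open bay of the tray. When all of it is loaded and not before, push the tray fully home, leaving the other things on the bench where they are.

Things in the scene. Friction and masses are not known exactly. Their poses are not given: they have to be found in the camera images.
- brush1_mid (a point): Flat rigid brush (2 or 3 present, all alike) 220 mm long, 16 thick (x): wooden handle 28 wide (y) and 145 long, then steel ferrule and dark bristles 36 wide, 75 long; 130 g. Point: middle of its length; +z runs along it to the bristle end. At first it stands loosely in a pocket, bristles down, its width along the row.
- brush2_mid (a point): Second brush, same as brush1.
- brush3_mid (a point): Third brush, same as brush1.
- block_mid (a point): Centre of a sanding block, wood with a weighted steel back, 90 long (x), 66 wide (y), 38 mm high (z), 350 g. +z points from its flat sole (z=-19) to its rounded back (z=+19). Long sides flat and parallel from z=-19 to +9, then an arc of radius 59 about x. Square ends: it stands steadily on an end. At first it lies on its back on the bench (z down) and rocks if touched; it must end with z up.
- tray (a joint): Travel of the pull-out tray along its dock, in m: 0 = fully pulled out (the start), 0.09 = fully home against its stop. It moves along the dock's +x, away from the robot, takes about 5 N and stays where it is left.
- tray_base (a point): Plywood tray, 160 mm in x, 370 in y. Origin at bench level under its centre; x = sliding direction, away from the robot; y left. Floor 18 mm above the bench. Pocket block at x 24 to 66, y -180 to 30, 85 high above the floor; the left part is the open bay with 26 mm high edges in front, behind and left. The fixed dock under it has runners 24 mm high at y = +-196.
- pocket1 (a point): Centre of the mouth of the right-hand pocket in the tray, 103 mm above the bench; the pocket is 30 mm in x by 44 mm in y and 85 mm deep to the tray floor. Axes as the tray.
- pocket2 (a point): Mouth of the middle pocket, 75 mm to the left; the same size.
- pocket3 (a point): Mouth of the left-hand pocket, a further 75 mm to the left; the same size. Any brush may go in any pocket.
- bay (a point): Centre of the floor of the open bay, 18 mm above the bench. The bay is 142 mm in x (-70 to +72) and 147 mm in y (-73 to +73) inside its edges. The block lies anywhere in it, in any direction that lies flat.
- front (a point): Middle of the front face of the tray's front edge, 31 mm above the bench, half-way up the edge (edge top 44 mm above the bench): a good place to push the tray along its +x.
- rest_top (a point): Fixed brush rest on the robot's left, use optional: two parallel dark bars 14 wide, 90 long (y), 104 mm apart centre to centre (x). Point: midway between them, level with their tops, 50 mm above the bench. A brush can be laid flat across both bars (along x) and gripped between them, with 44 mm free below it.
- cleaner_mid (a point): Bystander: standing bottle 200 mm high, 72 mm across; its centre. Leave it alone.
- tape_mid (a point): Bystander: roll of tape lying flat, 90 mm across, 45 mm high; its centre. Leave it alone.
- carton_mid (a point): Bystander: closed carton 110 x 160 x 70 mm; its centre. Leave it alone.
Things that resemble listed ones, but are neither listed nor needed, are in the scene too. What is shaped like the part that bears brush2_mid but purple is not meant. Leave any purple look-alike of the part that bears block_mid alone.

How it is judged:
By the outcome, as a careful person would: the job done as asked, in the order asked, and still so for the second after the job is handed in, with the robot touching nothing.
Of brush1, brush2, brush3 only 2 to 3 are there at a start; the rules pass over those that are not, and their reading is None.
At some moment in a run one of block may be knocked a few centimetres aside while the robot is not near it.
It also fails if it takes over 210 s, if anything falls off the work surface, if the arm or the gripper's body presses on something with over 40 N, if the wrist force passes 120 N, or if a joint passes its speed limit or range.

## Robot

A 6-joint arm with a two-finger parallel gripper is mounted at the origin on the work surface. World frame = base frame: x ahead of the robot, y to its left, z up, the work surface at z = 0. Lengths are in m, angles in degrees, forces in N, time in s.
With the tool pointing down it reaches from about 0.4 to 0.825 m from the base axis. Payload 7 kg.
Tool frame: the origin (TCP) lies at the very end of the fingers, on their centre line; the grasp point (between the pads) lies 19 mm behind it; z points along the fingers, y is the direction in which the jaws open and shut (so a half turn about z gives the same grasp; the last joint's range is limited). The gripper opens to 88 mm and grips with 3 to 60 N. Pads are 19 mm wide; open, the fingers measure 130 mm over their backs; the gripper's body (78 mm by 193 mm) begins 47 mm behind the grasp point.
Start: joints at [-49.842, 20.546, 0.682, 0, -70.136, -16.507], TCP at [0.271, -0.618, 0.196] pointing down, gripper open.
Joint ranges: [-176.03, 176.03], [-82.01, 121.73], [-58.28, 71.71], [-173.87, 95.51], [-174.79, -0.11], [-173.66, 173.66]. Speed limits (degrees/s): [136.94, 136.94, 172.46, 180, 180, 180].

## Interface

Orientations are given as [roll, pitch, yaw] about the fixed x, y, z axes, in that order (R = Rz(yaw) Ry(pitch) Rx(roll)).
In Python, from plant import ctrl, snapshot, workorder gives the robot as it stands. The module is installed in compiled form; this text tells all that it offers.
- The arm moves only by the shell command python3 -m creep 'ROWS'. ROWS is JSON, a list of rows, each a list of 5 numbers: the shift along the tool's x, y, z scaled (see below), then the turn about the tool's z scaled (see below), then the finger opening in mm, from 0 to 87.6. A call has exactly 8 rows; each row is the pose to reach, as a shift and turn from the pose commanded when the call began, along the tool's axes at that moment, turning the shorter way round; what a row does not reach only later rows make up. The controller multiplies each number of a shift by 0.1 m and each number of a turn by 180 degrees. A row lasts 1/12 s, in which the tool goes at most 41.7 mm and 7.16 degrees, less where a joint would pass 70% of its speed; a pose out of reach is approached as far as the arm can. A call with a number of a shift or a turn outside -1 to 1 is refused whole. A call with a gripper value outside its range is refused whole. The fingers move at their own pace and stop on an object; the grip force is fixed at half the most. Time passes only in rows, so rows that repeat a pose let the fingers close, or fill a call up. It gives the time, the measured TCP pose, the force and the opening at its end, in the units of the state.
- ctrl.get_obs(): the state, without advancing time (a new reading comes with each control period).
- snapshot(name): name is "scene" or "top"; returns a dict with "img" (480x640x3 uint8, blue, green, red), "camera_matrix" (3x3 intrinsics, pixels), "xyz" and "rotation" of the camera in the world. Camera axes: x right, y up, looking along -z (the intrinsics and any distortion apply to the point x, -y, -z); pixel columns grow to the right and rows downward; lengths in m; the calibration is good to about 2 mm. A picture is of the moment at which its call begins. There is no depth.
- workorder.close_job(): hands the job in, once; it reports no verdict.
The state is a dict: "clock": time; "joint_pos": joint angles; "qvel": joint speeds; "tau": joint torques, N m; "tool_pos": TCP position; "orientation": TCP orientation; "force": force on the tool from outside, world axes, zero at the start; "moment": the same for the moment, N m; "opening": finger opening in m.
Only numpy, scipy, OpenCV 4.12 (cv2) and the standard library are available. Lean on these libraries where they do the work, as an engineer would, in place of code of your own. Each camera call takes 0.05 s, during which the arm holds its last target.

## Working session

There is one attempt and no reset: what is moved stays moved. The work goes in short steps, Python scripts to look and compute and a shell command to move; the robot and the scene stay as the last step left them, time stands still between calls to the robot, and variables do not carry over. Pictures are saved under pics/ and viewed, and the job is handed in when it is done.

```bash
mkdir -p pics; ls
cat > h.py <<'E'
import numpy as np, cv2
from plant import ctrl, snapshot, workorder
from scipy.spatial.transform import Rotation as Ro
def cam(n,save=None):
    s=snapshot(n)
    if save: cv2.imwrite('pics/'+save,s['img'])
    return s
def RR(s):
    r=np.array(s['rotation'],float)
    if r.shape==(3,3): return r
    return Ro.from_euler('xyz',r,degrees=True).as_matrix()
def ray(s,u,v):
    K=np.array(s['camera_matrix']); d=np.array([(u-K[0,2])/K[0,0],(v-K[1,2])/K[1,1],1.])
    return np.array(s['xyz']),RR(s)@np.array([d[0],-d[1],-d[2]])
def onz(s,u,v,z):
    o,d=ray(s,u,v); return o+d*(z-o[2])/d[2]
def proj(s,p):
    K=np.array(s['camera_matrix']); c=RR(s).T@(np.array(p,float)-np.array(s['xyz'])); c=np.array([c[0],-c[1],-c[2]])
    q=K@c; return q[:2]/q[2]
def tri(s1,p1,s2,p2):
    o1,d1=ray(s1,*p1);o2,d2=ray(s2,*p2)
    A=np.stack([d1,-d2],1);t=np.linalg.lstsq(A,o2-o1,rcond=None)[0]
    a=o1+d1*t[0];b=o2+d2*t[1];return (a+b)/2,np.linalg.norm(a-b)
def st():
    o=ctrl.get_obs();print({k:np.round(v,4).tolist() for k,v in o.items() if k in('clock','tool_pos','orientation','force','opening','joint_pos')})
E
python3 - <<'E'
from h import *
st()
for n in('scene','top'):
    s=cam(n,n+'0.png');print(s.keys(),s['camera_matrix'],s['xyz'],s['rotation'])
E
```

```text
pics
{'clock': 0.0, 'joint_pos': [-49.8428, 20.5912, 0.6329, -0.0194, -70.1377, -16.506], 'tool_pos': [0.2705, -0.6178, 0.1953], 'orientation': [179.9028, -0.0098, -156.3554], 'force': [0.1459, 0.6813, -0.236], 'opening': 0.088}
dict_keys(['img', 'camera_matrix', 'xyz', 'rotation']) [[475.72436883   0.         312.44603118]
 [  0.         475.72436883 235.1992569 ]
 [  0.           0.           1.        ]] [ 0.99783571 -0.69931473  1.0493155 ] [39.64064033 -0.63166072 37.52856154]
dict_keys(['img', 'camera_matrix', 'xyz', 'rotation']) [[481.67986951   0.         317.43107255]
 [  0.         481.67986951 233.54081403]
 [  0.           0.           1.        ]] [ 0.40001093 -0.06138644  1.1642784 ] [  7.02229963   1.25681971 -88.42239974]
```

Candidates: the block could be the dark block at top (455,277) or the purple block at (514,260). The brushes could be the three wooden ones in the tray at top (316,190), (350,190) and (385,190), or the purple standing one at (475,222). By the description I choose the dark block and the three wooden brushes. I'll check that in close crops.

Run:
```python
import cv2
t=cv2.imread('pics/top0.png');s=cv2.imread('pics/scene0.png')
cv2.imwrite('pics/c1.png',cv2.resize(t[135:285,225:425],None,fx=4,fy=4,interpolation=cv2.INTER_CUBIC))
cv2.imwrite('pics/c2.png',cv2.resize(t[200:320,400:560],None,fx=5,fy=5,interpolation=cv2.INTER_CUBIC))
cv2.imwrite('pics/c3.png',cv2.resize(t[220:325,130:260],None,fx=5,fy=5,interpolation=cv2.INTER_CUBIC))
cv2.imwrite('pics/c4.png',cv2.resize(s[190:350,180:440],None,fx=3,fy=3,interpolation=cv2.INTER_CUBIC))
```

```text
(no output)
```

The crops show one dark sole-up block with wooden sides, corners at about top (436,262), (464,254), (476,290) and (448,299). The purple block and the purple brush are separate. Three wooden brushes stand in the tray, and the rest's two bars lie around top (168,260).

Run:
```python
from h import *
s=cam('top')
f=lambda pts,sc,off,z:[onz(s,p[0]/sc+off[0],p[1]/sc+off[1],z) for p in pts]
P=lambda n,a:print(n,np.round(a,4).tolist())
b=f([(361,198),(507,199),(667,195)],4,(225,135),.238);P('brtops',b)
P('brush mouth',f([(367,258),(498,258),(635,256)],4,(225,135),.103))
P('tray front edge',f([(57,486),(688,478)],4,(225,135),.044))
P('pocketblk top',f([(303,222),(688,214),(688,285),(314,290)],4,(225,135),.103))
P('pockets p: L',f([(320,222),(400,222),(403,277),(330,277)],4,(225,135),.103))
bl=np.array(f([(178,312),(320,268),(382,452),(240,494)],5,(400,200),.038));P('block',bl);P('c',bl.mean(0))
for i in range(4):
  d=bl[(i+1)%4]-bl[i];print(np.linalg.norm(d),np.degrees(np.arctan2(d[1],d[0])))
A=np.array(f([(205,62),(228,46),(330,205),(308,217)],5,(130,220),.05));B=np.array(f([(18,190),(40,176),(145,338),(122,345)],5,(130,220),.05))
P('A',A);P('B',B);a,bb=A.mean(0),B.mean(0);P('c',[a,bb,(a+bb)/2]);d=a-bb;print(np.linalg.norm(d),np.degrees(np.arctan2(d[1],d[0])))
tb=onz(s,488,216,.21);print('purple brush top',tb)
s2=cam('scene')
for p in b: print(proj(s2,p))
```

```text
brtops [[0.6104, -0.031, 0.238], [0.6115, -0.1025, 0.238], [0.6152, -0.1806, 0.238]]
brush mouth [[0.6068, -0.0309, 0.103], [0.6085, -0.1041, 0.103], [0.6115, -0.1805, 0.103]]
tray front edge [[0.4787, 0.1483, 0.044], [0.4929, -0.2192, 0.044]]
pocketblk top [[0.6266, 0.0056, 0.103], [0.636, -0.2098, 0.103], [0.5957, -0.2101, 0.103], [0.588, -0.0017, 0.103]]
pockets p: L [[0.6268, -0.0039, 0.103], [0.6278, -0.0488, 0.103], [0.5965, -0.0513, 0.103], [0.5956, -0.0105, 0.103]]
block [[0.4772, -0.3097, 0.038], [0.4995, -0.3755, 0.038], [0.4151, -0.4031, 0.038], [0.3941, -0.3379, 0.038]]
c [0.4465, -0.3565, 0.038]
0.06947721261982157 -71.34225259921328
0.08878647090303295 -161.8877741023371
0.06850801678842587 107.86620170334521
0.08783612984711116 18.742805871331043
A [[0.5307, 0.3107, 0.05], [0.5386, 0.3003, 0.05], [0.4652, 0.2477, 0.05], [0.4593, 0.2577, 0.05]]
B [[0.4683, 0.3947, 0.05], [0.4752, 0.3848, 0.05], [0.4014, 0.3303, 0.05], [0.3978, 0.3408, 0.05]]
c [[0.4984, 0.2791, 0.05], [0.4357, 0.3627, 0.05], [0.4671, 0.3209, 0.05]]
0.10451837459417467 -53.087795425668304
purple brush top [ 0.56055171 -0.37565502  0.21      ]
[351.25287942 204.61557212]
[333.73237524 222.95570105]
[314.10776108 245.03150064]
```

```bash
cat >> h.py <<'E'
def go(x,y,z,yaw=None):
    o=ctrl.get_obs();p=np.array(o['tool_pos']);R=Ro.from_euler('xyz',[180,0,o['orientation'][2]],degrees=True).as_matrix()
    d=R.T@(np.array([x,y,z])-p)/0.1
    t=0 if yaw is None else ((o['orientation'][2]-yaw+180)%360-180)/180
    print('need',np.round(d,3),'turn',round(t,4),'j6',round(o['joint_pos'][5],1),'at',np.round(p,4),round(o['orientation'][2],2),'clk',round(o['clock'],2),'F',np.round(o['force'],1),'op',round(o['opening'],4))
E
python3 - <<'E'
from h import *
go(.4161,-.3666,.10,-161.7)
s=cam('top');print('purple brush base',onz(s,457,233,0),'cup',onz(s,78,190,.1),'carton',onz(s,137,175,.07),'tape',onz(s,231,302,.045))
E
```

```text
need [-2.341  1.72   0.957] turn 0.0297 j6 -16.5 at [ 0.2706 -0.618   0.1957] -156.35 clk 0.2 F [ 0.4  0.5 -0.3] op 0.0878
purple brush base [ 0.55241318 -0.36971472  0.        ] cup [0.6167658  0.51349396 0.1       ] carton [0.66182556 0.3930367  0.07      ] tape [0.37291566 0.16225871 0.045     ]
```

```bash
python3 -m creep '[[-0.3,0.2,0,0.03,87],[-0.6,0.4,0,0.03,87],[-0.9,0.6,0,0.03,87],[-1,0.7,0,0.03,87],[-1,0.7,0,0.03,87],[-1,0.7,0,0.03,87],[-1,0.7,0,0.03,87],[-1,0.7,0,0.03,87]]'
python3 -c "from h import *;go(.4161,-.3666,.1,-161.7)"
```

```text
clock: 0.92
tool_pos: [0.3338, -0.5147, 0.1961]
orientation: [180.0, -0.0, -161.8]
force: [0.1, -0.5, -0.3]
opening: 0.0869
need [-1.244  1.15   0.961] turn -0.0005 j6 -33.0 at [ 0.3338 -0.5147  0.1961] -161.79 clk 0.92 F [ 0.1 -0.5 -0.3] op 0.0869
```

```bash
python3 -m creep '[[-0.3,0.3,0,0,87],[-0.6,0.6,0,0,87],[-0.8,0.8,0,0,87],[-1,1,0,0,87],[-1,1,0,0,87],[-1,1,0,0,87],[-1,1,0,0,87],[-1,1,0,0,87]]'
python3 -c "from h import *;st();go(.4161,-.3666,.1,-161.7)"
```

```text
clock: 1.58
tool_pos: [0.3974, -0.3887, 0.196]
orientation: [180.0, -0.0, -161.8]
force: [-0.8, -0.2, -0.7]
opening: 0.0873
{'clock': 1.5833, 'joint_pos': [-24.1779, 9.393, -14.5293, 0.0091, -66.1034, -47.6524], 'tool_pos': [0.3974, -0.3887, 0.196], 'orientation': [179.9889, -0.0246, -161.8266], 'force': [-0.7502, -0.2136, -0.7456], 'opening': 0.0873}
need [-0.246  0.152  0.96 ] turn -0.0007 j6 -47.7 at [ 0.3974 -0.3887  0.196 ] -161.83 clk 1.58 F [-0.8 -0.2 -0.7] op 0.0873
```

```bash
python3 - <<'E'
from h import *
s=cam('top','t1.png');cv2.imwrite('pics/t1c.png',cv2.resize(s['img'][200:350,400:600],None,fx=4,fy=4))
E
python3 - <<'E'
from h import *
s=cam('scene','s1.png');cv2.imwrite('pics/s1c.png',cv2.resize(s['img'][180:420,100:340],None,fx=2.5,fy=2.5))
c=np.array([.4465,-.3565]);
for a,b in((-45,-33),(45,-33),(45,33),(-45,33)):
  u=np.array([np.cos(np.radians(18.3)),np.sin(np.radians(18.3))]);v=np.array([-u[1],u[0]])
  print(proj(s,[*(c+u*a/1e3+v*b/1e3),.038]))
E
```

```text
[191.66180006 312.63090693]
[225.32950489 323.68489447]
[237.08699051 301.31672807]
[204.36678154 290.97351468]
```

The dark block is unmoved in the scene view, at crop (285,320), clear of the purple block and the purple brush. I'll descend over its robot-side end.

```bash
python3 -m creep '[[-0.1,0.1,0.3,0,87],[-0.25,0.15,0.6,0,87],[-0.25,0.15,0.9,0,87],[-0.25,0.15,1,0,87],[-0.25,0.15,1,0,87],[-0.25,0.15,1,0,87],[-0.25,0.15,1,0,87],[-0.25,0.15,1,0,87]]'
python3 -m creep '[[0,0,0.3,0,87],[0,0,0.6,0,87],[0,0,0.75,0,87],[0,0,0.88,0,87],[0,0,0.88,0,87],[0,0,0.88,0,87],[0,0,0.88,0,87],[0,0,0.88,0,87]]'
python3 -c "from h import *;go(.4161,-.3666,.007,-161.7)"
python3 -m creep '[[0,0,0,0,55],[0,0,0,0,55],[0,0,0,0,55],[0,0,0,0,55],[0,0,0,0,55],[0,0,0,0,55],[0,0,0,0,55],[0,0,0,0,55]]'
python3 -m creep '[[0,0,-0.2,0,55],[0,0,-0.4,0,55],[0,0,-0.6,0,55],[0,0,-0.8,0,55],[0,0,-1,0,55],[0,0,-1,0,55],[0,0,-1,0,55],[0,0,-1,0,55]]'
python3 - <<'E'
from h import *
s=cam('scene');cv2.imwrite('pics/s2c.png',cv2.resize(s['img'][200:380,120:320],None,fx=3.3,fy=3.3))
E
```

```text
clock: 2.35
tool_pos: [0.4179, -0.3667, 0.0982]
orientation: [-179.9, 0.1, -161.8]
force: [0.4, -0.3, -0.4]
opening: 0.087
clock: 3.02
tool_pos: [0.4181, -0.3662, 0.0099]
orientation: [-179.9, 0.1, -161.7]
force: [0.2, -0.5, -0.7]
opening: 0.0871
need [0.02  0.003 0.029] turn -0.0002 j6 -50.7 at [ 0.4181 -0.3662  0.0099] -161.74 clk 3.02 F [ 0.2 -0.5 -0.7] op 0.0871
clock: 3.68
tool_pos: [0.4169, -0.3657, 0.0082]
orientation: [180.0, -0.0, -161.7]
force: [0.5, -0.5, -0.1]
opening: 0.0551
clock: 4.35
tool_pos: [0.4166, -0.3654, 0.1079]
orientation: [180.0, -0.0, -161.8]
force: [0.5, 0.0, -0.8]
opening: 0.0551
```

Run:
```python
from h import *
s=cam('scene');o=ctrl.get_obs();p=o['tool_pos'];print(proj(s,p),(proj(s,p)-[120,200])*3.3)
st()
```

```text
[198.38900876 287.28083319] [258.68372892 288.02674952]
{'clock': 4.45, 'joint_pos': [-21.0188, 13.647, -21.6313, -0.0171, -54.8193, -50.7318], 'tool_pos': [0.4163, -0.3653, 0.1073], 'orientation': [179.9274, -0.0667, -161.7604], 'force': [-0.1565, 1.2505, -0.0785], 'opening': 0.055}
```

Run:
```python
from h import *
s=cam('scene','s3.png');t=cam('top')
for a,b in (((448,298.8),(205.8,292.4)),((435.6,262.4),(236,301.5)),((464,253.6),(227.6,325)),((476.4,290.4),(194,313.6))):
  print(tri(t,a,s,b))
cv2.imwrite('pics/s3c.png',cv2.resize(s['img'][270:350,160:270],None,fx=7,fy=7,interpolation=cv2.INTER_CUBIC))
```

```text
(array([ 0.39480083, -0.33858413,  0.03188888]), np.float64(0.002167633115458481))
(array([ 0.47657321, -0.31116749,  0.03511847]), np.float64(0.0024625790042914967))
(array([ 0.50211503, -0.37400413,  0.0346896 ]), np.float64(0.0066543751619163385))
(array([ 0.41710898, -0.40155651,  0.03601393]), np.float64(0.005711203178511537))
```

The fingers closed past 66 mm without the block, which has not moved. I'll open, go down again and look before closing.

```bash
python3 -m creep '[[0,0,0,0,87],[0,0,0,0,87],[0,0,0,0,87],[0,0,0,0,87],[0,0,0.2,0,87],[0,0,0.5,0,87],[0,0,0.8,0,87],[0,0,1,0,87]]'
python3 -m creep '[[0,0,0,0,87],[0,0,0,0,87],[0,0,0,0,87],[0,0,0,0,87],[0,0,0,0,87],[0,0,0,0,87],[0,0,0,0,87],[0,0,0,0,87]]'
python3 - <<'E'
from h import *
s=cam('scene');cv2.imwrite('pics/s4c.png',cv2.resize(s['img'][230:350,140:290],None,fx=5,fy=5,interpolation=cv2.INTER_CUBIC));st()
E
```

```text
clock: 5.22
tool_pos: [0.416, -0.3651, 0.0061]
orientation: [179.9, -0.0, -161.8]
force: [-2.0, -0.9, -0.6]
opening: 0.0869
clock: 5.88
tool_pos: [0.4172, -0.3658, 0.0088]
orientation: [-180.0, 0.0, -161.7]
force: [-0.7, -0.2, -0.8]
opening: 0.0871
{'clock': 5.9333, 'joint_pos': [-21.0185, 20.5216, -27.6119, 0.0016, -41.831, -50.7315], 'tool_pos': [0.4171, -0.3658, 0.0086], 'orientation': [-179.9768, 0.0267, -161.7487], 'force': [0.2013, -0.2605, -0.6156], 'opening': 0.0871}
```

```bash
python3 -m creep '[[0,0,0,0,80],[0,0,0,0,75],[0,0,0,0,70],[0,0,0,0,65],[0,0,0,0,62],[0,0,0,0,60],[0,0,0,0,60],[0,0,0,0,60]]'
python3 - <<'E'
from h import *
s=cam('scene');cv2.imwrite('pics/s5c.png',cv2.resize(s['img'][230:350,140:290],None,fx=5,fy=5,interpolation=cv2.INTER_CUBIC));st()
E
```

```text
clock: 6.6
tool_pos: [0.417, -0.3657, 0.0082]
orientation: [180.0, -0.0, -161.7]
force: [-0.5, -0.0, -0.7]
opening: 0.0602
{'clock': 6.65, 'joint_pos': [-21.019, 20.5631, -27.6201, 0.0006, -41.8232, -50.7269], 'tool_pos': [0.4169, -0.3657, 0.0082], 'orientation': [179.9962, -0.0053, -161.7455], 'force': [-0.9297, -1.0684, -0.2372], 'opening': 0.0598}
```

```bash
python3 -m creep '[[0,0,0,0,50],[0,0,0,0,40],[0,0,0,0,40],[0,0,0,0,40],[0,0,0,0,40],[0,0,0,0,40],[0,0,0,0,40],[0,0,0,0,40]]'
python3 - <<'E'
from h import *
s=cam('scene');im=cv2.convertScaleAbs(s['img'][250:340,160:270],alpha=2.2)
cv2.imwrite('pics/s6c.png',cv2.resize(im,None,fx=7,fy=6.6,interpolation=cv2.INTER_CUBIC));st()
E
```

```text
clock: 7.32
tool_pos: [0.417, -0.3657, 0.0083]
orientation: [180.0, 0.0, -161.7]
force: [0.4, -0.4, 0.3]
opening: 0.0398
{'clock': 7.3667, 'joint_pos': [-21.0161, 20.5574, -27.6167, -0.0014, -41.8211, -50.7291], 'tool_pos': [0.417, -0.3657, 0.0083], 'orientation': [-179.9977, 0.0043, -161.7462], 'force': [0.1894, -0.2844, -0.0083], 'opening': 0.0399}
```

Run:
```python
from h import *
s=cam('scene')
R=Ro.from_euler('xyz',[180,0,-161.75],degrees=True).as_matrix()
p=np.array([.417,-.3657,.0083])
for y in(-.02,.02,-.041,.041):
  for z in (0,-.019,-.05): print(y,z,((proj(s,p+R@[0,y,z])-[160,250])*[7,6.6]).round())
im=cv2.convertScaleAbs(s['img'][230:350,140:290],alpha=2)
cv2.imwrite('pics/s7c.png',cv2.resize(s['img'][270:330,180:240],None,fx=10,fy=10,interpolation=cv2.INTER_NEAREST))
```

```text
-0.02 0 [291. 435.]
-0.02 -0.019 [282. 409.]
-0.02 -0.05 [266. 366.]
0.02 0 [343. 349.]
0.02 -0.019 [335. 323.]
0.02 -0.05 [321. 278.]
-0.041 0 [263. 482.]
-0.041 -0.019 [253. 456.]
-0.041 -0.05 [237. 413.]
0.041 0 [369. 305.]
0.041 -0.019 [362. 278.]
0.041 -0.05 [348. 233.]
```

```bash
python3 -m creep '[[0,0,-0.3,0,20],[0,0,-0.6,0,20],[0,0,-0.6,0,20],[0,0,-0.6,0,20],[0,0,-0.6,0,20],[0,0,-0.6,0,20],[0,0,-0.6,0,20],[0,0,-0.6,0,20]]'
python3 - <<'E'
from h import *
s=cam('scene');st();print(proj(s,ctrl.get_obs()['tool_pos']))
cv2.imwrite('pics/s8c.png',cv2.resize(s['img'][240:340,160:260],None,fx=6,fy=6,interpolation=cv2.INTER_CUBIC))
E
```

```text
clock: 8.08
tool_pos: [0.4165, -0.3655, 0.0674]
orientation: [179.9, -0.1, -161.8]
force: [0.6, 0.6, -0.8]
opening: 0.0203
{'clock': 8.1333, 'joint_pos': [-21.019, 16.1835, -24.2519, -0.0055, -49.6456, -50.7297], 'tool_pos': [0.4166, -0.3655, 0.0675], 'orientation': [179.9455, -0.06, -161.7523], 'force': [0.1191, 0.7739, -0.3821], 'opening': 0.0198}
[201.26397515 296.49128763]
```

```bash
python3 -m creep '[[-0.35,0,0,0,5],[-0.35,0,0,0,5],[-0.35,0,0,0,5],[-0.35,0,0,0,5],[-0.35,0,0.1,0,5],[-0.35,0,0.2,0,5],[-0.35,0,0.25,0,5],[-0.35,0,0.28,0,5]]'
python3 -m creep '[[0,0,0.03,0,5],[0,0,0.03,0,5],[0,0,0.05,0,5],[0,0,0.05,0,5],[0,0,0.07,0,5],[0,0,0.07,0,5],[0,0,0.09,0,5],[0,0,0.09,0,5]]'
python3 - <<'E'
from h import *
s=cam('scene');st();print(proj(s,ctrl.get_obs()['tool_pos']))
cv2.imwrite('pics/s9c.png',cv2.resize(s['img'][240:340,160:260],None,fx=6,fy=6,interpolation=cv2.INTER_CUBIC))
E
```

```text
clock: 8.8
tool_pos: [0.4489, -0.3545, 0.0386]
orientation: [179.9, -0.1, -161.8]
force: [0.1, 0.6, 0.2]
opening: 0.005
clock: 9.47
tool_pos: [0.4502, -0.3546, 0.0311]
orientation: [180.0, -0.0, -161.8]
force: [-0.7, -0.5, 0.3]
opening: 0.0051
{'clock': 9.5167, 'joint_pos': [-18.6842, 20.2523, -24.0368, -0.0024, -45.7224, -53.0645], 'tool_pos': [0.4501, -0.3547, 0.0311], 'orientation': [179.9917, -0.0082, -161.7504], 'force': [0.0419, -0.1428, -0.613], 'opening': 0.0051}
[216.57938492 308.65329457]
```

```bash
python3 -m creep '[[0,0,0.03,0,5],[0,0,0.03,0,5],[0,0,0.06,0,5],[0,0,0.06,0,5],[0,0,0.09,0,5],[0,0,0.09,0,5],[0,0,0.11,0,5],[0,0,0.11,0,5]]'
python3 - <<'E'
from h import *
s=cam('scene');st();print(proj(s,ctrl.get_obs()['tool_pos']))
cv2.imwrite('pics/s10c.png',cv2.resize(s['img'][240:340,160:260],None,fx=6,fy=6,interpolation=cv2.INTER_CUBIC))
E
```

```text
clock: 10.18
tool_pos: [0.4501, -0.3546, 0.0199]
orientation: [180.0, -0.0, -161.8]
force: [-1.0, 0.4, -0.1]
opening: 0.0048
{'clock': 10.2333, 'joint_pos': [-18.6865, 21.0732, -24.6209, -0.0036, -44.3243, -53.0633], 'tool_pos': [0.4501, -0.3547, 0.0201], 'orientation': [179.9869, -0.0132, -161.7524], 'force': [-0.3057, -0.6756, 1.2097], 'opening': 0.0051}
[217.21288797 310.97045974]
```

```bash
python3 - <<'E'
from h import *
s=cam('scene');o=ctrl.get_obs();p=np.array(o['tool_pos'])
R=Ro.from_euler('xyz',o['orientation'],degrees=True).as_matrix()
im=cv2.resize(s['img'][180:340,130:290],None,fx=4,fy=4,interpolation=cv2.INTER_CUBIC)[:600]
for x in(-.039,.039):
 for y in(-.0965,.0965):
  q=(proj(s,p+R@[x,y,-.066])-[130,180])*4;cv2.circle(im,tuple(int(v) for v in q),4,(0,0,255),-1)
for z,c in((0,(0,255,0)),(-.019,(255,0,0)),(-.066,(0,255,255))):
  q=(proj(s,p+R@[0,0,z])-[130,180])*4;cv2.circle(im,tuple(int(v) for v in q),3,c,-1)
cv2.imwrite('pics/s11.png',im)
E
python3 -m creep '[[0,0,0.02,0,5],[0,0,0.04,0,5],[0,0,0.06,0,5],[0,0,0.08,0,5],[0,0,0.1,0,5],[0,0,0.12,0,5],[0,0,0.12,0,5],[0,0,0.12,0,5]]'
python3 - <<'E'
from h import *
s=cam('scene');st()
cv2.imwrite('pics/s12.png',cv2.resize(s['img'][180:340,130:290],None,fx=4,fy=4,interpolation=cv2.INTER_CUBIC)[:600])
E
```

```text
clock: 10.95
tool_pos: [0.4502, -0.3547, 0.0081]
orientation: [180.0, -0.0, -161.7]
force: [0.4, 0.3, 0.4]
opening: 0.0046
{'clock': 11.0, 'joint_pos': [-18.6853, 21.9821, -25.2227, -0.0052, -42.8035, -53.0633], 'tool_pos': [0.4502, -0.3547, 0.0081], 'orientation': [179.9922, -0.0045, -161.7525], 'force': [0.2218, -1.2316, 0.3467], 'opening': 0.0053}
```

```bash
python3 -m creep '[[0,0,0.02,0,5],[0,0,0.02,0,5],[0,0,0.04,0,5],[0,0,0.04,0,5],[0,0,0.06,0,5],[0,0,0.06,0,5],[0,0,0.08,0,5],[0,0,0.08,0,5]]'
python3 -c "from h import *;st()"
```

```text
clock: 11.67
tool_pos: [0.451, -0.3562, 0.0077]
orientation: [-179.8, 0.1, -161.6]
force: [-17.8, 13.6, 68.9]
opening: 0.0047
{'clock': 11.6667, 'joint_pos': [-18.6832, 21.9971, -25.3739, 0.232, -42.4229, -53.0589], 'tool_pos': [0.451, -0.3562, 0.0077], 'orientation': [-179.7507, 0.0702, -161.5711], 'force': [-17.7532, 13.555, 68.9395], 'opening': 0.0047}
```

```bash
python3 -m creep '[[0,0,-0.1,0,5],[0,0,-0.2,0,5],[0,0,-0.4,0,5],[0,0,-0.4,0,5],[0,0,-0.4,0,5],[0,0,-0.4,0,5],[0,0,-0.4,0,5],[0,0,-0.4,0,5]]'
python3 - <<'E'
from h import *
s=cam('scene');st()
cv2.imwrite('pics/s13.png',cv2.resize(s['img'][180:340,130:290],None,fx=4,fy=4,interpolation=cv2.INTER_CUBIC)[:600])
E
```

```text
clock: 12.33
tool_pos: [0.4497, -0.3545, 0.0394]
orientation: [179.9, -0.1, -161.8]
force: [-0.4, 0.6, -0.5]
opening: 0.0046
{'clock': 12.3833, 'joint_pos': [-18.6845, 19.667, -23.5625, -0.0058, -46.8598, -53.063], 'tool_pos': [0.4497, -0.3545, 0.0394], 'orientation': [179.943, -0.0689, -161.7514], 'force': [0.044, -0.8931, -0.1802], 'opening': 0.005}
```

```bash
python3 -m creep '[[0.3,0,-0.3,0,30],[0.6,0,-0.4,0,30],[0.8,0,-0.4,0,30],[0.8,0,-0.4,0,30],[0.8,0,-0.4,0,30],[0.8,0,-0.4,0,30],[0.8,0,-0.4,0,30],[0.8,0,-0.4,0,30]]'
python3 - <<'E'
from h import *
s=cam('scene','s14.png');st();o=ctrl.get_obs();p=np.array(o['tool_pos'])
R=Ro.from_euler('xyz',o['orientation'],degrees=True).as_matrix()
c=proj(s,p);x0,y0=int(c[0])-40,int(c[1])-45
im=cv2.convertScaleAbs(s['img'][y0:y0+60,x0:x0+70],alpha=2.2);im=cv2.resize(im,None,fx=10,fy=10,interpolation=cv2.INTER_CUBIC)
for y in (-.015,.015):
 for x in (-.0095,.0095):
  for z in (0,-.03):
   q=(proj(s,p+R@[x,y,z])-[x0,y0])*10;cv2.circle(im,tuple(int(v) for v in q),4,(0,0,255) if z==0 else (255,0,0),-1)
cv2.imwrite('pics/s14c.png',im)
E
```

```text
clock: 13.05
tool_pos: [0.3748, -0.3795, 0.0798]
orientation: [180.0, -0.0, -161.7]
force: [-0.1, 0.2, 0.7]
opening: 0.0301
{'clock': 13.1, 'joint_pos': [-24.2883, 13.5297, -26.0728, 0.0022, -50.4379, -47.4185], 'tool_pos': [0.3747, -0.3795, 0.0798], 'orientation': [179.9739, -0.0309, -161.7053], 'force': [0.7028, -0.0871, -0.7136], 'opening': 0.0303}
```

Run:
```python
from h import *
s=cam('scene','s15.png');t=cam('top','t15.png')
print(proj(s,[0,0,0]),proj(s,[0,0,.05]),proj(t,[0,0,0]), onz(s,197,168,0))
for n,im in(('s15a',s['img'][80:220,120:290]),('t15a',t['img'][200:480,330:640])):
  cv2.imwrite(f'pics/{n}.png',cv2.resize(im,None,fx=800/im.shape[1]*.9,fy=800/im.shape[1]*.9,interpolation=cv2.INTER_CUBIC)[:600])
```

```text
[196.50917824 164.96417492] [193.72305387 153.1085369 ] [297.0795202  467.25223384] [ 0.01184884 -0.009142    0.        ]
```

Run:
```python
from h import *
s=cam('scene');t=cam('top')
P,e=tri(t,(585,320.5),s,(120+33/4.235,80+212/4.235));print('cap centre',P,e)
st()
```

```text
cap centre [ 0.37506879 -0.37928683  0.55322706] 0.0005871044036562405
{'clock': 13.3, 'joint_pos': [-24.3101, 13.4929, -26.0871, -0.0001, -50.4399, -47.4145], 'tool_pos': [0.3745, -0.3796, 0.0801], 'orientation': [179.9865, -0.0146, -161.7247], 'force': [0.1276, -0.4786, 0.7108], 'opening': 0.0296}
```

The wrist axis triangulates to within 1 mm of the reported xy, so only z is in doubt: contact with the 38 mm block top came at a reported 8 mm. I'll check this with a gentle touch on the bare bench here.

```bash
python3 -m creep '[[0.1,0,0.3,0,5],[0.1,0,0.6,0,5],[0.1,0,0.75,0,5],[0.1,0,0.75,0,5],[0.1,0,0.76,0,5],[0.1,0,0.77,0,5],[0.1,0,0.78,0,5],[0.1,0,0.79,0,5]]'
python3 -m creep '[[0,0,0.02,0,5],[0,0,0.04,0,5],[0,0,0.04,0,5],[0,0,0.05,0,5],[0,0,0.05,0,5],[0,0,0.06,0,5],[0,0,0.06,0,5],[0,0,0.06,0,5]]'
```

```text
clock: 13.97
tool_pos: [0.3657, -0.3833, 0.0024]
orientation: [-179.9, 0.1, -161.7]
force: [0.6, -0.1, -0.3]
opening: 0.0052
clock: 14.63
tool_pos: [0.3647, -0.3829, -0.0048]
orientation: [180.0, -0.0, -161.7]
force: [0.1, 0.8, -0.4]
opening: 0.0051
```

```bash
python3 -m creep '[[0,0,0.03,0,5],[0,0,0.06,0,5],[0,0,0.09,0,5],[0,0,0.12,0,5],[0,0,0.14,0,5],[0,0,0.16,0,5],[0,0,0.18,0,5],[0,0,0.18,0,5]]'
python3 -m creep '[[0,0,0.01,0,5],[0,0,0.02,0,5],[0,0,0.03,0,5],[0,0,0.04,0,5],[0,0,0.05,0,5],[0,0,0.06,0,5],[0,0,0.06,0,5],[0,0,0.06,0,5]]'
```

```text
clock: 15.3
tool_pos: [0.3645, -0.3828, -0.0232]
orientation: [180.0, -0.0, -161.8]
force: [0.2, 0.3, 0.5]
opening: 0.0051
clock: 15.97
tool_pos: [0.3647, -0.3829, -0.0288]
orientation: [180.0, -0.0, -161.7]
force: [1.1, -0.0, 0.2]
opening: 0.005
```

```bash
python3 -m creep '[[0,0,0.005,0,5],[0,0,0.01,0,5],[0,0,0.015,0,5],[0,0,0.02,0,5],[0,0,0.025,0,5],[0,0,0.03,0,5],[0,0,0.03,0,5],[0,0,0.03,0,5]]'
```

```text
clock: 16.63
tool_pos: [0.3648, -0.383, -0.0301]
orientation: [-180.0, 0.0, -161.7]
force: [-4.0, 6.5, 20.6]
opening: 0.005
```

Bench contact came at a reported z of −0.030, so true tip z = reported + 0.030, consistent with the block touch. I'll use that from here on.

```bash
sed -i "s/d=R.T@(np.array(\[x,y,z\])-p)\/0.1/p=p+[0,0,.03];d=R.T@(np.array([x,y,z])-p)\/0.1/" h.py
python3 -m creep '[[0,0,-0.3,0,87],[0,0,-0.7,0,87],[0,0,-0.8,0,87],[0,0,-0.8,0,87],[0,0,-0.8,0,87],[0,0,-0.8,0,87],[0,0,-0.8,0,87],[0,0,-0.8,0,87]]'
python3 - <<'E'
from h import *
go(.4161,-.3666,.006,-161.7)
s=cam('scene','s16.png');cv2.imwrite('pics/s16c.png',cv2.resize(s['img'][200:380,120:320],None,fx=3.3,fy=3.3))
E
```

```text
clock: 17.3
tool_pos: [0.3641, -0.3826, 0.0472]
orientation: [179.9, -0.1, -161.8]
force: [-0.2, -0.9, -0.3]
opening: 0.0531
need [-0.544 -0.011  0.712] turn -0.0003 j6 -46.6 at [ 0.3641 -0.3826  0.0772] -161.75 clk 17.3 F [-0.2 -0.9 -0.3] op 0.0531
```

```bash
python3 -m creep '[[-0.2,0,0,0,87],[-0.54,-0.01,0,0,87],[-0.54,-0.01,0,0,87],[-0.54,-0.01,0,0,87],[-0.54,-0.01,0,0,87],[-0.54,-0.01,0.25,0,87],[-0.54,-0.01,0.5,0,87],[-0.54,-0.01,0.7,0,87]]'
python3 -m creep '[[0,0,0,0,87],[0,0,0,0,55],[0,0,0,0,55],[0,0,0,0,55],[0,0,0,0,55],[0,0,0,0,55],[0,0,0,0,55],[0,0,0,0,55]]'
python3 -m creep '[[0,0,-0.2,0,55],[0,0,-0.4,0,55],[0,0,-0.6,0,55],[0,0,-0.8,0,55],[0,0,-0.9,0,55],[0,0,-0.9,0,55],[0,0,-0.9,0,55],[0,0,-0.9,0,55]]'
python3 - <<'E'
from h import *
st()
s=cam('scene','s17.png');cv2.imwrite('pics/s17c.png',cv2.resize(s['img'][200:380,120:320],None,fx=3.3,fy=3.3))
E
```

```text
clock: 18.02
tool_pos: [0.415, -0.3668, -0.023]
orientation: [180.0, -0.0, -161.8]
force: [0.0, -0.9, 0.0]
opening: 0.0868
clock: 18.68
tool_pos: [0.4171, -0.3674, -0.0204]
orientation: [-179.9, 0.1, -161.7]
force: [-1.2, 0.9, 7.1]
opening: 0.0659
clock: 19.35
tool_pos: [0.4153, -0.3663, 0.0669]
orientation: [179.9, -0.1, -161.8]
force: [-0.3, -0.9, -5.2]
opening: 0.0658
{'clock': 19.35, 'joint_pos': [-21.174, 16.2214, -24.2849, -0.0392, -49.6144, -50.5753], 'tool_pos': [0.4153, -0.3663, 0.0669], 'orientation': [179.9004, -0.0743, -161.7746], 'force': [-0.3498, -0.9408, -5.1867], 'opening': 0.0658}
```

Gripped: the opening is 66 mm and the scene shows the block held level, sole up, with no droop. To turn it I'll press the lower part of its free end against the top edge of the fixed rest bar and sweep an arc.

```bash
python3 -m creep '[[-0.1,0.2,-0.1,-0.04,55],[-0.2,0.5,-0.2,-0.08,55],[-0.38,0.9,-0.35,-0.12,55],[-0.38,1,-0.35,-0.16,55],[-0.38,1,-0.35,-0.2,55],[-0.38,1,-0.35,-0.24,55],[-0.38,1,-0.35,-0.28,55],[-0.38,1,-0.35,-0.3,55]]'
python3 -c "from h import *;go(.43,0,.13,-53)"
```

```text
clock: 20.07
tool_pos: [0.4205, -0.2596, 0.1021]
orientation: [179.9, -0.0, -107.3]
force: [0.1, -0.7, -3.5]
opening: 0.0657
need [-2.506  0.682  0.021] turn -0.3018 j6 -8.4 at [ 0.4205 -0.2596  0.1321] -107.32 clk 20.07 F [ 0.1 -0.7 -3.5] op 0.0657
```

```bash
python3 -m creep '[[-0.3,0.1,0,-0.04,55],[-0.7,0.2,0,-0.08,55],[-1,0.27,0,-0.12,55],[-1,0.27,0,-0.16,55],[-1,0.27,0,-0.2,55],[-1,0.27,0,-0.24,55],[-1,0.27,0,-0.28,55],[-1,0.27,0,-0.302,55]]'
python3 -c "from h import *;go(.5567,.202,.13,-53)"
```

```text
clock: 20.73
tool_pos: [0.4253, -0.1563, 0.1022]
orientation: [179.9, 0.1, -53.0]
force: [-0.1, 1.3, -4.2]
opening: 0.0657
need [-2.069 -3.207  0.022] turn 0.0001 j6 32.2 at [ 0.4253 -0.1563  0.1322] -52.97 clk 20.73 F [-0.1  1.3 -4.2] op 0.0657
```

```bash
python3 -m creep '[[-0.3,-0.2,0,0,55],[-0.6,-0.4,0,0,55],[-0.9,-0.6,0,0,55],[-1,-0.8,0,0,55],[-1,-0.8,0,0,55],[-1,-0.8,0,0,55],[-1,-0.8,0,0,55],[-1,-0.8,0,0,55]]'
python3 -m creep '[[-0.3,-0.3,0,0,55],[-0.6,-0.6,0,0,55],[-0.9,-0.9,0,0,55],[-1,-1,0,0,55],[-1,-1,0,0,55],[-1,-1,0,0,55],[-1,-1,0,0,55],[-1,-1,0,0,55]]'
python3 -m creep '[[0,-0.3,0,0,55],[0,-0.6,0,0,55],[0,-0.9,0,0,55],[0,-1,0,0,55],[0,-1,0,0,55],[0,-1,0,0,55],[0,-1,0,0,55],[0,-1,0,0,55]]'
python3 -c "from h import *;go(.5567,.202,.051,-53)"
```

```text
clock: 21.4
tool_pos: [0.4297, -0.0293, 0.1026]
orientation: [179.9, 0.0, -53.4]
force: [0.2, -0.4, -4.1]
opening: 0.0659
clock: 22.07
tool_pos: [0.4507, 0.11, 0.103]
orientation: [180.0, 0.0, -53.5]
force: [0.3, -0.3, -4.4]
opening: 0.066
clock: 22.73
tool_pos: [0.5305, 0.1698, 0.1033]
orientation: [180.0, 0.0, -53.4]
force: [-0.3, 0.1, -5.1]
opening: 0.066
need [-0.103 -0.402  0.823] turn -0.0024 j6 -1.3 at [0.5305 0.1698 0.1333] -53.44 clk 22.73 F [-0.3  0.1 -5.1] op 0.066
```

```bash
python3 -m creep '[[-0.1,-0.2,0.2,0,55],[-0.1,-0.4,0.4,0,55],[-0.1,-0.4,0.6,0,55],[-0.1,-0.4,0.8,0,55],[-0.1,-0.4,0.82,0,55],[-0.1,-0.4,0.82,0,55],[-0.1,-0.4,0.82,0,55],[-0.1,-0.4,0.82,0,55]]'
python3 - <<'E'
from h import *
go(.5495,.2115,.051,-53)
s=cam('scene','s18.png');cv2.imwrite('pics/s18c.png',cv2.resize(s['img'][110:260,260:460],None,fx=4,fy=4))
s=cam('top','t18.png');cv2.imwrite('pics/t18c.png',cv2.resize(s['img'][160:310,130:330],None,fx=4,fy=4))
E
```

```text
clock: 23.4
tool_pos: [0.5584, 0.2032, 0.023]
orientation: [-179.9, -0.0, -53.4]
force: [0.3, -0.3, -4.1]
opening: 0.0659
need [-0.119  0.022  0.02 ] turn -0.0021 j6 -2.2 at [0.5584 0.2032 0.053 ] -53.37 clk 23.4 F [ 0.3 -0.3 -4.1] op 0.0659
```

```bash
python3 -m creep '[[-0.08,0,0.02,0,55],[-0.13,0,0.02,0,55],[-0.15,0,-0.01,0,55],[-0.17,0,-0.05,0,55],[-0.19,0,-0.09,0,55],[-0.21,0,-0.13,0,55],[-0.22,0,-0.175,0,55],[-0.22,0,-0.175,0,55]]'
python3 - <<'E'
from h import *
st()
s=cam('scene','s19.png');cv2.imwrite('pics/s19c.png',cv2.resize(s['img'][110:260,260:460],None,fx=4,fy=4))
s=cam('top','t19.png');cv2.imwrite('pics/t19c.png',cv2.resize(s['img'][200:300,130:263],None,fx=6,fy=6))
E
```

```text
clock: 24.17
tool_pos: [0.5447, 0.2199, 0.0399]
orientation: [-180.0, -0.1, -53.3]
force: [3.5, -6.6, -1.6]
opening: 0.066
{'clock': 24.1667, 'joint_pos': [41.1042, 20.746, -21.7878, 0.1066, -47.4582, -4.5164], 'tool_pos': [0.5447, 0.2199, 0.0399], 'orientation': [-179.9859, -0.0777, -53.3402], 'force': [3.4533, -6.6469, -1.6361], 'opening': 0.066}
```

```bash
python3 -m creep '[[-0.03,0,-0.05,0,55],[-0.06,0,-0.08,0,55],[-0.09,0,-0.12,0,55],[-0.12,0,-0.16,0,55],[-0.16,0,-0.2,0,55],[-0.2,0,-0.24,0,55],[-0.24,0,-0.28,0,55],[-0.28,0,-0.3,0,55]]'
python3 - <<'E'
from h import *
st()
s=cam('scene','s20.png');cv2.imwrite('pics/s20c.png',cv2.resize(s['img'][110:260,260:460],None,fx=4,fy=4))
s=cam('top','t20.png');cv2.imwrite('pics/t20c.png',cv2.resize(s['img'][200:300,130:263],None,fx=6,fy=6))
E
```

```text
clock: 24.93
tool_pos: [0.528, 0.2422, 0.0697]
orientation: [180.0, -0.1, -53.3]
force: [4.3, -8.5, -0.2]
opening: 0.0656
{'clock': 24.9333, 'joint_pos': [43.9995, 18.2299, -20.8838, 0.1337, -50.9078, -7.4286], 'tool_pos': [0.528, 0.2422, 0.0697], 'orientation': [179.992, -0.1057, -53.3448], 'force': [4.2784, -8.511, -0.2173], 'opening': 0.0656}
```

The scene shows the block turning: its gripped end face now faces partly up, with a push of about 9.5 N. I'll continue the arc.

```bash
python3 -m creep '[[-0.05,0,-0.03,0,55],[-0.1,0,-0.05,0,55],[-0.15,0,-0.07,0,55],[-0.2,0,-0.08,0,55],[-0.25,0,-0.09,0,55],[-0.3,0,-0.105,0,55],[-0.36,0,-0.11,0,55],[-0.42,0,-0.11,0,55]]'
python3 -m creep '[[-0.05,0,0,0,55],[-0.1,0,0.01,0,55],[-0.15,0,0.02,0,55],[-0.2,0,0.025,0,55],[-0.2,0,0.025,0,55],[-0.2,0,0.025,0,55],[-0.2,0,0.025,0,55],[-0.2,0,0.025,0,55]]'
python3 - <<'E'
from h import *
st()
s=cam('scene','s21.png');cv2.imwrite('pics/s21c.png',cv2.resize(s['img'][110:260,260:460],None,fx=4,fy=4))
E
```

```text
clock: 25.7
tool_pos: [0.5031, 0.2759, 0.0813]
orientation: [-180.0, -0.1, -53.3]
force: [2.6, -6.9, 4.3]
opening: 0.066
clock: 26.37
tool_pos: [0.4907, 0.2927, 0.0787]
orientation: [-180.0, -0.0, -53.3]
force: [-2.7, -3.5, 7.7]
opening: 0.0661
{'clock': 26.3667, 'joint_pos': [50.4556, 16.8368, -21.521, 0.0493, -51.6078, -13.8329], 'tool_pos': [0.4907, 0.2927, 0.0787], 'orientation': [-179.9574, -0.0293, -53.3468], 'force': [-2.6778, -3.5138, 7.6775], 'opening': 0.0661}
```

The block now stands on end on the bar, steel back towards the camera at crop (465,205), sole facing away. I'll lift it, turn it so the sole faces tray +y, and carry it to the bay.

```bash
python3 -m creep '[[0,0,-0.2,0,55],[0,0,-0.4,0.04,55],[0,0,-0.6,0.08,55],[0,0,-0.7,0.12,55],[0,0,-0.7,0.16,55],[0,0,-0.7,0.192,55],[0,0,-0.7,0.192,55],[0,0,-0.7,0.192,55]]'
python3 -c "from h import *;go(.5625,.0326,.18,-87.9)"
```

```text
clock: 27.08
tool_pos: [0.4903, 0.2929, 0.1471]
orientation: [180.0, 0.0, -87.7]
force: [-0.8, -0.5, -5.3]
opening: 0.0657
need [ 2.629 -0.62  -0.029] turn 0.0008 j6 -48.2 at [0.4903 0.2929 0.1771] -87.75 clk 27.08 F [-0.8 -0.5 -5.3] op 0.0657
```

```bash
python3 -m creep '[[0.3,-0.1,0,0,55],[0.6,-0.2,0,0,55],[0.9,-0.3,0,0,55],[1,-0.3,0,0,55],[1,-0.3,0,0,55],[1,-0.3,0,0,55],[1,-0.3,0,0,55],[1,-0.3,0,0,55]]'
python3 -m creep '[[0.3,-0.1,0,0,55],[0.6,-0.2,0,0,55],[0.9,-0.3,0,0,55],[1,-0.32,0,0,55],[1,-0.32,0,0,55],[1,-0.32,0,0,55],[1,-0.32,0,0,55],[1,-0.32,0,0,55]]'
python3 -m creep '[[0.2,0,0,0,55],[0.4,0,0,0,55],[0.5,0,0,0,55],[0.6,0,0,0,55],[0.62,0,0,0,55],[0.62,0,0,0,55],[0.62,0,0,0,55],[0.62,0,0,0,55]]'
python3 - <<'E'
from h import *
go(.5625,.0326,.08,-87.9)
s=cam('scene','s22.png');cv2.imwrite('pics/s22c.png',cv2.resize(s['img'][150:300,250:450],None,fx=4,fy=4))
E
```

```text
clock: 27.75
tool_pos: [0.5242, 0.1947, 0.1472]
orientation: [-180.0, 0.0, -87.8]
force: [-0.4, 1.3, -4.6]
opening: 0.0658
clock: 28.42
tool_pos: [0.5597, 0.0962, 0.1473]
orientation: [-180.0, 0.0, -87.9]
force: [0.9, 0.6, -4.2]
opening: 0.0656
clock: 29.08
tool_pos: [0.5622, 0.0337, 0.1473]
orientation: [-180.0, 0.0, -87.9]
force: [-1.0, -0.4, -3.6]
opening: 0.0661
need [ 0.011 -0.003  0.973] turn -0.0001 j6 -21.3 at [0.5622 0.0337 0.1773] -87.92 clk 29.08 F [-1.  -0.4 -3.6] op 0.0661
```

```bash
python3 -m creep '[[0,0,0.2,0,55],[0,0,0.4,0,55],[0,0,0.6,0,55],[0,0,0.8,0,55],[0,0,0.95,0,55],[0,0,0.97,0,55],[0,0,0.98,0,55],[0,0,1,0,55]]'
python3 -m creep '[[0,0,0.005,0,55],[0,0,0.01,0,55],[0,0,0.015,0,55],[0,0,0.02,0,55],[0,0,0.025,0,55],[0,0,0.03,0,55],[0,0,0.03,0,55],[0,0,0.03,0,55]]'
```

```text
clock: 29.8
tool_pos: [0.5629, 0.0335, 0.0482]
orientation: [-179.9, 0.0, -87.9]
force: [0.3, 0.5, -4.2]
opening: 0.0659
clock: 30.47
tool_pos: [0.5636, 0.0336, 0.0471]
orientation: [-179.8, 0.0, -87.9]
force: [-4.9, 2.4, 13.2]
opening: 0.0658
```

```bash
python3 -m creep '[[-0.08,0,-0.02,0,55],[-0.17,0,-0.015,0,55],[-0.27,0,0,0,55],[-0.36,0,0.035,0,55],[-0.45,0,0.075,0,55],[-0.52,0,0.11,0,55],[-0.58,0,0.15,0,55],[-0.63,0,0.2,0,55]]'
python3 - <<'E'
from h import *
go(.5625,.0326,.08,-87.9)
s=cam('scene','s23.png');cv2.imwrite('pics/s23c.png',cv2.resize(s['img'][150:300,250:450],None,fx=4,fy=4))
E
```

```text
clock: 31.13
tool_pos: [0.5654, 0.1005, 0.0296]
orientation: [-179.3, 0.2, -87.7]
force: [-5.0, 10.6, 37.6]
opening: 0.0656
need [ 0.678  0.056 -0.204] turn 0.001 j6 -27.5 at [0.5654 0.1005 0.0596] -87.73 clk 31.13 F [-5.  10.6 37.6] op 0.0656
```

```bash
python3 -m creep '[[0,0,-0.04,0,55],[0,0,-0.05,0,55],[0,0,-0.05,0,55],[0,0,-0.05,0,55],[0,0,-0.05,0,55],[0,0,-0.05,0,55],[0,0,-0.05,0,55],[0,0,-0.05,0,55]]'
python3 - <<'E'
from h import *
st()
t=cam('top','t24.png');cv2.imwrite('pics/t24c.png',cv2.resize(t['img'][135:285,225:425],None,fx=4,fy=4))
E
```

```text
clock: 31.85
tool_pos: [0.5605, 0.0975, 0.0297]
orientation: [-179.9, 0.1, -87.9]
force: [-3.5, 5.5, 8.5]
opening: 0.0657
{'clock': 31.85, 'joint_pos': [29.5421, 19.9626, -24.7361, -0.0457, -45.1828, -27.4435], 'tool_pos': [0.5605, 0.0975, 0.0297], 'orientation': [-179.9098, 0.0834, -87.9335], 'force': [-3.4522, 5.4523, 8.5188], 'opening': 0.0657}
```

```bash
python3 -m creep '[[-0.04,0,0.02,0,55],[-0.07,0,0.05,0,55],[-0.09,0,0.08,0,55],[-0.11,0,0.11,0,55],[-0.13,0,0.14,0,55],[-0.15,0,0.17,0,55],[-0.16,0,0.19,0,55],[-0.16,0,0.19,0,55]]'
python3 - <<'E'
from h import *
st()
s=cam('scene','s25.png');cv2.imwrite('pics/s25c.png',cv2.resize(s['img'][150:300,250:450],None,fx=4,fy=4))
t=cam('top','t25.png');cv2.imwrite('pics/t25c.png',cv2.resize(t['img'][135:285,225:425],None,fx=4,fy=4))
E
```

```text
clock: 32.57
tool_pos: [0.5647, 0.1177, 0.0142]
orientation: [-179.4, 0.4, -87.8]
force: [-4.8, 18.8, 27.2]
opening: 0.0655
{'clock': 32.5667, 'joint_pos': [31.1956, 21.4153, -25.0874, -0.0056, -42.7617, -28.9652], 'tool_pos': [0.5647, 0.1177, 0.0142], 'orientation': [-179.3582, 0.3596, -87.7716], 'force': [-4.8487, 18.829, 27.1601], 'opening': 0.0655}
```

The block is tilted about 60° onto its sole inside the bay, and the tray has crept about 1 cm from the pressing. I'll stop pressing, release gently here and let it settle flat.

```bash
python3 -m creep '[[0,0,-0.03,0,55],[0,0,-0.03,0,55],[0,0,-0.03,0,68],[0,0,-0.03,0,70],[0,0,-0.03,0,72],[0,0,-0.03,0,72],[0,0,-0.03,0,72],[0,0,-0.03,0,72]]'
python3 - <<'E'
from h import *
st()
s=cam('scene','s26.png');cv2.imwrite('pics/s26c.png',cv2.resize(s['img'][150:300,250:450],None,fx=4,fy=4))
t=cam('top','t26.png');cv2.imwrite('pics/t26c.png',cv2.resize(t['img'][135:285,225:425],None,fx=4,fy=4))
E
```

```text
clock: 33.33
tool_pos: [0.5586, 0.1114, 0.0127]
orientation: [179.9, -0.0, -88.0]
force: [-0.2, 0.4, -0.9]
opening: 0.0723
{'clock': 33.3333, 'joint_pos': [30.9569, 21.4072, -25.3776, -0.0032, -43.3045, -28.9309], 'tool_pos': [0.5586, 0.1114, 0.0127], 'orientation': [179.9208, -0.0412, -87.9763], 'force': [-0.1949, 0.3663, -0.8883], 'opening': 0.0723}
```

```bash
python3 -m creep '[[0,0,-0.2,0,76],[0,0,-0.5,0,76],[0,0,-0.8,0,76],[0,0,-1,-0.04,76],[0,0,-1,-0.08,76],[0,0,-1,-0.12,76],[0,0,-1,-0.16,76],[0,0,-1,-0.2,76]]'
python3 -m creep '[[-0.3,0,-0.3,-0.04,60],[-0.6,0,-0.7,-0.08,60],[-0.6,0,-1,-0.12,60],[-0.6,0,-1,-0.16,60],[-0.6,0,-1,-0.2,60],[-0.6,0,-1,-0.24,60],[-0.6,0,-1,-0.28,60],[-0.6,0,-1,-0.3,60]]'
python3 - <<'E'
from h import *
st()
s=cam('scene','s27.png');cv2.imwrite('pics/s27c.png',cv2.resize(s['img'][150:300,250:450],None,fx=4,fy=4))
t=cam('top','t27.png');cv2.imwrite('pics/t27c.png',cv2.resize(t['img'][135:285,225:425],None,fx=4,fy=4))
E
```

```text
clock: 34.1
tool_pos: [0.5591, 0.1119, 0.1135]
orientation: [-180.0, 0.0, -51.8]
force: [-0.2, 0.7, 0.5]
opening: 0.0755
clock: 34.77
tool_pos: [0.5221, 0.1593, 0.2133]
orientation: [-180.0, 0.0, 2.3]
force: [0.2, 0.4, 0.1]
opening: 0.0604
{'clock': 34.7667, 'joint_pos': [37.5324, 7.7501, -14.1942, -0.0109, -68.0596, 54.7311], 'tool_pos': [0.5221, 0.1593, 0.2133], 'orientation': [-179.994, 0.009, 2.2594], 'force': [0.1634, 0.4012, 0.1201], 'opening': 0.0604}
```

Run:
```python
from h import *
t=cam('top')
for x,y in((361,180),(507,181),(666,175)):
  print(onz(t,x/4+225,y/4+135,.238))
print('front',onz(t,57/4+225,470/4+135,.044),onz(t,687/4+225,464/4+135,.044))
print('block E1',onz(t,228/4+225,295/4+135,.046),onz(t,225/4+225,408/4+135,.02))
go(.620,-.031,.27,2.1)
```

```text
[ 0.61939702 -0.03072607  0.238     ]
[ 0.62049502 -0.10234839  0.238     ]
[ 0.62523237 -0.1800306   0.238     ]
front [0.48806391 0.14875855 0.044     ] [ 0.50100582 -0.21855413  0.044     ]
block E1 [0.59387932 0.05211299 0.046     ] [0.5297514 0.054044  0.02     ]
need [ 0.919  1.932 -0.268] turn -0.002 j6 54.2 at [0.5223 0.1593 0.2432] 1.73 clk 34.92 F [-0.5 -0.4 -0.5] op 0.0603
```

```bash
python3 -m creep '[[0.2,0.3,-0.27,0,45],[0.4,0.6,-0.27,0,45],[0.6,0.9,-0.27,0,45],[0.7,1,-0.27,0,45],[0.9,1,-0.27,0,45],[0.92,1,-0.27,0,45],[0.92,1,-0.27,0,45],[0.92,1,-0.27,0,45]]'
python3 -m creep '[[0,0.3,0,0,45],[0,0.6,0,0,45],[0,0.93,0,0,45],[0,0.93,0,0,45],[0,0.93,0,0,45],[0,0.93,0,0,45],[0,0.93,0,0,45],[0,0.93,0,0,45]]'
python3 - <<'E'
from h import *
go(.6194,-.0307,.207,2.1)
s=cam('scene','s28.png');cv2.imwrite('pics/s28c.png',cv2.resize(s['img'][130:280,250:450],None,fx=4,fy=4))
t=cam('top','t28.png');cv2.imwrite('pics/t28c.png',cv2.resize(t['img'][135:285,225:425],None,fx=4,fy=4))
E
```

```text
clock: 35.58
tool_pos: [0.6171, 0.0625, 0.2397]
orientation: [180.0, 0.1, 1.8]
force: [-0.5, 0.2, -0.4]
opening: 0.0448
clock: 36.25
tool_pos: [0.6205, -0.0294, 0.2404]
orientation: [-180.0, -0.0, 1.9]
force: [-0.9, 0.2, -1.0]
opening: 0.0452
need [-0.011  0.012  0.634] turn -0.001 j6 76.7 at [ 0.6205 -0.0294  0.2704] 1.93 clk 36.25 F [-0.9  0.2 -1. ] op 0.0452
```

```bash
python3 - <<'E'
from h import *
t=cam('top')
print('block left',onz(t,72/4+225,350/4+135,.056),'wall inner top',onz(t,73/4+225,250/4+135,.044),'floor',onz(t,76/4+225,430/4+135,.018))
E
python3 -m creep '[[0,0,0.2,0,45],[0,0,0.4,0,45],[0,0,0.6,0,45],[0,0,0.63,0,45],[0,0,0.63,0,45],[0,0,0.63,0,20],[0,0,0.63,0,20],[0,0,0.63,0,20]]'
python3 -m creep '[[0,0,0,0,20],[0,0,0,0,20],[0,0,0,0,20],[0,0,-0.1,0,20],[0,0,-0.3,0,20],[0,0,-0.6,0,20],[0,0,-0.9,0,20],[0,0,-1,0,20]]'
python3 - <<'E'
from h import *
st()
s=cam('scene','s29.png');cv2.imwrite('pics/s29c.png',cv2.resize(s['img'][80:280,250:450],None,fx=3,fy=3))
E
```

```text
block left [0.55747371 0.14105689 0.056     ] wall inner top [0.61910754 0.14544092 0.044     ] floor [0.51445406 0.14333369 0.018     ]
clock: 37.07
tool_pos: [0.6214, -0.0304, 0.1787]
orientation: [-180.0, -0.1, 1.9]
force: [0.7, -0.3, 0.3]
opening: 0.0305
clock: 37.73
tool_pos: [0.622, -0.031, 0.2825]
orientation: [180.0, -0.3, 1.9]
force: [0.0, -0.2, -0.4]
opening: 0.0277
{'clock': 37.7333, 'joint_pos': [15.1529, 13.0843, 1.3436, 0.1051, -77.9694, 76.6967], 'tool_pos': [0.622, -0.031, 0.2825], 'orientation': [179.9666, -0.3058, 1.8714], 'force': [0.0405, -0.2352, -0.3848], 'opening': 0.0277}
```

Run:
```python
from h import *
t=cam('top')
for p in((93,172),(152,138),(181,181),(123,212)): print('carton',onz(t,*p,.07)[:2])
print('runner L outer', onz(t,235,255,.024)[:2],onz(t,234,150,.024)[:2])
for p in((65,205),(54,288)): print('blue',onz(t,*p,.08)[:2])
print('rest plate',onz(t,130+365/5,220+195/5,.006)[:2])
```

```text
carton [0.66672485 0.49787831]
carton [0.75200695 0.36385526]
carton [0.64980119 0.28834485]
carton [0.57330572 0.41935447]
runner L outer [0.48340975 0.16238456] [0.74061708 0.17733782]
blue [0.58486941 0.55154938]
blue [0.39387916 0.55913379]
rest plate [0.47302621 0.24318348]
```

Block check: its left end is at y=0.141, inside the wall at 0.143, and its image length is 90 mm, so it lies flat. Brush 3 is lifted clean. Next I'll carry it to the rest and lean it over bar B, handle end down on the bench.

```bash
python3 -m creep '[[0,-0.3,0,0.04,20],[-0.1,-0.6,0,0.08,20],[-0.2,-0.9,0,0.12,20],[-0.4,-1,0,0.16,20],[-0.4,-1,0,0.2,20],[-0.4,-1,0,0.206,20],[-0.4,-1,0,0.206,20],[-0.4,-1,0,0.206,20]]'
python3 -c "from h import *;go(.4605,.3427,.3,-35)"
```

```text
clock: 38.5
tool_pos: [0.5773, 0.0678, 0.2764]
orientation: [179.9, 0.0, -35.0]
force: [0.5, -0.1, -1.3]
opening: 0.0275
need [-2.534 -1.581  0.064] turn -0.0002 j6 29.0 at [0.5773 0.0678 0.3064] -35.03 clk 38.5 F [ 0.5 -0.1 -1.3] op 0.0275
```

```bash
python3 -m creep '[[-0.3,-0.2,0,0,20],[-0.6,-0.4,0,0,20],[-0.9,-0.5,0,0,20],[-1,-0.6,0,0,20],[-1,-0.6,0,0,20],[-1,-0.6,0,0,20],[-1,-0.6,0,0,20],[-1,-0.6,0,0,20]]'
python3 -m creep '[[-0.3,-0.2,0,0,20],[-0.6,-0.4,0,0,20],[-0.9,-0.5,0,0,20],[-1,-0.6,0,0,20],[-1,-0.6,0,0,20],[-1,-0.6,0,0,20],[-1,-0.6,0,0,20],[-1,-0.6,0,0,20]]'
python3 -c "from h import *;go(.4605,.3427,.205,-35)"
```

```text
clock: 39.17
tool_pos: [0.5307, 0.1739, 0.277]
orientation: [180.0, 0.0, -35.2]
force: [-0.5, -0.7, -0.8]
opening: 0.0279
clock: 39.83
tool_pos: [0.4837, 0.2804, 0.2772]
orientation: [180.0, -0.0, -35.3]
force: [-0.2, 0.2, -1.7]
opening: 0.0277
need [-0.55  -0.374  1.022] turn -0.0016 j6 4.5 at [0.4837 0.2804 0.3072] -35.29 clk 39.83 F [-0.2  0.2 -1.7] op 0.0277
```

```bash
python3 -m creep '[[-0.3,-0.2,0,0,20],[-0.55,-0.37,0,0,20],[-0.55,-0.37,0.2,0,20],[-0.55,-0.37,0.5,0,20],[-0.55,-0.37,0.8,0,20],[-0.55,-0.37,1,0,20],[-0.55,-0.37,1,0,20],[-0.55,-0.37,1,0,20]]'
python3 - <<'E'
from h import *
go(.4605,.3427,.205,-35)
s=cam('scene','s30.png');cv2.imwrite('pics/s30c.png',cv2.resize(s['img'][70:220,270:470],None,fx=4,fy=4))
t=cam('top','t30.png');cv2.imwrite('pics/t30c.png',cv2.resize(t['img'][180:310,60:260],None,fx=4,fy=4))
E
```

```text
clock: 40.5
tool_pos: [0.46, 0.3423, 0.177]
orientation: [179.9, -0.0, -35.3]
force: [0.4, 0.2, -0.0]
opening: 0.0279
need [ 0.002 -0.006  0.02 ] turn -0.0015 j6 -1.5 at [0.46   0.3423 0.207 ] -35.27 clk 40.5 F [ 0.4  0.2 -0. ] op 0.0279
```

Brush 3 hangs between the bars at crop (420,350). I'll arc outwards over bar B so the bar swings the bristles up.

```bash
python3 -m creep '[[-0.12,0,0,0,20],[-0.24,0,0,0,20],[-0.36,0,0.03,0,20],[-0.48,0,0.06,0,20],[-0.61,0,0.1,0,20],[-0.74,0,0.15,0,20],[-0.87,0,0.22,0,20],[-1,0,0.29,0,20]]'
python3 - <<'E'
from h import *
st()
s=cam('scene','s31.png');cv2.imwrite('pics/s31c.png',cv2.resize(s['img'][70:220,270:470],None,fx=4,fy=4))
E
```

```text
clock: 41.27
tool_pos: [0.3765, 0.402, 0.1476]
orientation: [-180.0, 0.0, -35.2]
force: [0.9, -0.3, 2.1]
opening: 0.0274
{'clock': 41.2667, 'joint_pos': [67.2493, 11.0801, -19.1199, -0.0041, -59.7938, -12.4363], 'tool_pos': [0.3765, 0.402, 0.1476], 'orientation': [-179.9947, 0.0048, -35.1891], 'force': [0.8741, -0.3209, 2.1429], 'opening': 0.0274}
```

```bash
python3 -m creep '[[-0.1,0,0.08,0,20],[-0.2,0,0.16,0,20],[-0.3,0,0.26,0,20],[-0.37,0,0.38,0,20],[-0.44,0,0.5,0,20],[-0.5,0,0.63,0,20],[-0.55,0,0.77,0,20],[-0.6,0,0.92,0,20]]'
python3 -m creep '[[-0.03,0,0.13,0,20],[-0.05,0,0.26,0,20],[-0.06,0,0.38,0,20],[-0.07,0,0.5,0,20],[-0.08,0,0.6,0,20],[-0.08,0,0.68,0,20],[-0.08,0,0.75,0,20],[-0.08,0,0.75,0,20]]'
python3 - <<'E'
from h import *
st()
s=cam('scene','s32.png');cv2.imwrite('pics/s32c.png',cv2.resize(s['img'][70:220,270:470],None,fx=4,fy=4))
t=cam('top','t32.png');cv2.imwrite('pics/t32c.png',cv2.resize(t['img'][180:330,60:260],None,fx=4,fy=4))
E
```

```text
clock: 41.98
tool_pos: [0.328, 0.4366, 0.0552]
orientation: [-180.0, 0.0, -35.2]
force: [-0.7, 0.4, 2.1]
opening: 0.0274
clock: 42.65
tool_pos: [0.322, 0.44, -0.0202]
orientation: [179.9, -0.0, -35.2]
force: [-0.5, 1.2, 1.6]
opening: 0.0277
{'clock': 42.65, 'joint_pos': [74.3882, 22.2826, -30.1113, -0.0195, -37.6808, -19.5912], 'tool_pos': [0.322, 0.44, -0.0202], 'orientation': [179.9257, -0.0138, -35.2184], 'force': [-0.499, 1.1785, 1.585], 'opening': 0.0277}
```

Top view: brush 3 lies tilted over bar B, ferrule on the bar at crop (345,360), bristles up at (400,290). Releasing.

```bash
python3 -m creep '[[0,0,0,0,30],[0,0,0,0,34],[0,0,0,0,40],[0,0,0,0,48],[0,0,0,0,48],[0,0,-0.2,0,48],[0,0,-0.5,0,48],[0,0,-0.8,0,48]]'
python3 -m creep '[[0.3,0,-0.3,0,50],[0.6,0,-0.6,0,50],[0.9,0,-0.8,0,50],[1,0,-0.8,0,50],[1,0,-0.8,0,50],[1,0,-0.8,0,50],[1,0,-0.8,0,50],[1,0,-0.8,0,50]]'
python3 - <<'E'
from h import *
st()
s=cam('scene','s33.png');cv2.imwrite('pics/s33c.png',cv2.resize(s['img'][70:220,270:470],None,fx=4,fy=4))
t=cam('top','t33.png');cv2.imwrite('pics/t33c.png',cv2.resize(t['img'][180:330,60:260],None,fx=4,fy=4))
E
```

```text
clock: 43.42
tool_pos: [0.3221, 0.4394, 0.0615]
orientation: [179.9, -0.0, -35.2]
force: [0.4, 1.3, 0.3]
opening: 0.0476
clock: 44.08
tool_pos: [0.4032, 0.3827, 0.1404]
orientation: [179.9, -0.0, -35.2]
force: [0.4, -0.1, -0.8]
opening: 0.0505
{'clock': 44.0833, 'joint_pos': [63.6773, 11.9862, -18.9813, -0.014, -59.1234, -8.8494], 'tool_pos': [0.4032, 0.3827, 0.1404], 'orientation': [179.9084, -0.0021, -35.1793], 'force': [0.3593, -0.1065, -0.7994], 'opening': 0.0505}
```

Run:
```python
from h import *
t=cam('top');s=cam('scene')
a=np.array(onz(t,160.25,247.5,.085));b=np.array(onz(t,145,270,.065));print(a,b)
d=a-b;print(np.linalg.norm(d),np.degrees(np.arctan2(d[1],d[0])),tri(t,(160.25,247.5),s,(377.5,154)))
h=np.array(onz(s,270+332/4,70+257/4,.015));print('handle end(scene)',h,a-h,np.linalg.norm(a-h))
g=a+(h-a)/np.linalg.norm(h-a)*.028;print('grip pt',g);print(proj(s,a),proj(s,b))
go(g[0],g[1],.06,-35.2)
```

```text
[0.49157433 0.32127734 0.085     ] [0.44056301 0.36013144 0.065     ]
0.0671698986753665 -37.2956487537793 (array([0.48747529, 0.31450554, 0.09500358]), np.float64(0.008760718089896124))
handle end(scene) [0.320459   0.42969294 0.015     ] [ 0.17111533 -0.1084156   0.07      ] 0.21432311839859342
grip pt [0.46921916 0.33544118 0.07585493]
[380.84723817 155.54680417] [373.0216068  147.41460723]
need [0.811 0.01  1.108] turn 0.0002 j6 -8.8 at [0.4035 0.3829 0.1708] -35.16 clk 44.28 F [-0.   0.3 -0.2] op 0.05
```

```bash
python3 -m creep '[[0.3,0,0,0,54],[0.6,0.01,0,0,54],[0.88,0.01,0,0,54],[0.88,0.01,0.1,0,54],[0.88,0.01,0.3,0,54],[0.88,0.01,0.5,0,54],[0.88,0.01,0.5,0,54],[0.88,0.01,0.5,0,54]]'
python3 - <<'E'
from h import *
go(.4755,.331,.06,-35.2)
s=cam('scene','s34.png');cv2.imwrite('pics/s34c.png',cv2.resize(s['img'][70:220,270:470],None,fx=4,fy=4))
t=cam('top','t34.png');cv2.imwrite('pics/t34c.png',cv2.resize(t['img'][180:330,60:260],None,fx=4,fy=4))
E
```

```text
clock: 44.95
tool_pos: [0.4747, 0.3307, 0.0904]
orientation: [179.8, -0.0, -35.2]
force: [0.7, -0.3, 1.6]
opening: 0.054
need [ 0.004 -0.007  0.604] turn 0.0 j6 0.6 at [0.4747 0.3307 0.1204] -35.19 clk 44.95 F [ 0.7 -0.3  1.6] op 0.054
```

```bash
python3 -m creep '[[0,0,0.2,0,54],[0,0,0.4,0,54],[0,0,0.6,0,54],[0,0,0.6,0,54],[0,0,0.6,0,25],[0,0,0.6,0,25],[0,0,0.6,0,25],[0,0,0.6,0,25]]'
python3 -m creep '[[0,0,0,0,25],[0,0,0,0,25],[0,0,-0.1,0,25],[0,0,-0.2,0,25],[0,0,-0.35,0,25],[0,0,-0.5,0,25],[0,0,-0.6,0,25],[0,0,-0.6,0,25]]'
python3 - <<'E'
from h import *
st()
s=cam('scene','s35.png');cv2.imwrite('pics/s35c.png',cv2.resize(s['img'][70:220,270:470],None,fx=4,fy=4))
t=cam('top','t35.png');cv2.imwrite('pics/t35c.png',cv2.resize(t['img'][180:330,60:260],None,fx=4,fy=4))
E
```

```text
clock: 45.72
tool_pos: [0.4762, 0.3322, 0.0329]
orientation: [-179.8, -0.0, -35.2]
force: [1.2, 0.8, 0.9]
opening: 0.0362
clock: 46.38
tool_pos: [0.4764, 0.3321, 0.0942]
orientation: [-179.8, -0.0, -35.2]
force: [0.9, 0.2, -1.1]
opening: 0.0363
{'clock': 46.3833, 'joint_pos': [54.1927, 16.5751, -19.4935, 0.0378, -53.7019, 0.5907], 'tool_pos': [0.4764, 0.3321, 0.0942], 'orientation': [-179.7708, -0.0329, -35.1944], 'force': [0.9109, 0.2272, -1.133], 'opening': 0.0363}
```

Run:
```python
from h import *
t=cam('top');g=np.array([.4764,.3321,.1432])
for z in np.arange(.04,.11,.01):
  h=onz(t,60+187/4,180+558/4,z);d=h-g;print(round(z,3),h.round(4),np.linalg.norm(d).round(4),np.degrees(np.arctan2(d[1],d[0])).round(1),np.degrees(np.arcsin(-d[2]/np.linalg.norm(d))).round(1))
go(.5603,.197,.15,-53)
```

```text
0.04 [0.3245 0.4511 0.04  ] 0.2188 141.9 28.1
0.05 [0.3251 0.4465 0.05  ] 0.2113 142.9 26.2
0.06 [0.3258 0.4419 0.06  ] 0.2041 143.9 24.1
0.07 [0.3265 0.4374 0.07  ] 0.1973 144.9 21.8
0.08 [0.3272 0.4328 0.08  ] 0.1908 146.0 19.3
0.09 [0.3278 0.4283 0.09  ] 0.1848 147.1 16.7
0.1 [0.3285 0.4237 0.1   ] 0.1793 148.2 13.9
0.11 [0.3292 0.4192 0.11  ] 0.1742 149.4 11.0
need [ 1.469  0.6   -0.291] turn 0.0987 j6 0.6 at [0.4749 0.3308 0.1209] -35.24 clk 46.53 F [-0.2  0.6 -2. ] op 0.0364
```

```bash
python3 -m creep '[[0,0,-0.2,0,25],[0.1,0.1,-0.35,0.03,25],[0.4,0.2,-0.35,0.06,25],[0.7,0.4,-0.35,0.1,25],[1,0.58,-0.35,0.1,25],[1,0.58,-0.35,0.1,25],[1,0.58,-0.35,0.1,25],[1,0.58,-0.35,0.1,25]]'
python3 -c "from h import *;go(.5573,.201,.0864,-53)"
```

```text
clock: 47.2
tool_pos: [0.5233, 0.2256, 0.1254]
orientation: [179.9, 0.0, -53.3]
force: [-0.0, 0.5, -0.6]
opening: 0.0366
need [ 0.4   -0.125  0.69 ] turn -0.0015 j6 -6.2 at [0.5233 0.2256 0.1554] -53.27 clk 47.2 F [-0.   0.5 -0.6] op 0.0366
```

```bash
python3 -m creep '[[0.2,-0.12,0,0,25],[0.4,-0.12,0,0,25],[0.4,-0.12,0.1,0,25],[0.4,-0.12,0.25,0,25],[0.4,-0.12,0.4,0,25],[0.4,-0.12,0.55,0,25],[0.4,-0.12,0.69,0,25],[0.4,-0.12,0.69,0,25]]'
python3 - <<'E'
from h import *
go(.5573,.201,.0864,-53)
s=cam('scene','s36.png');cv2.imwrite('pics/s36c.png',cv2.resize(s['img'][70:220,270:470],None,fx=4,fy=4))
t=cam('top','t36.png');cv2.imwrite('pics/t36c.png',cv2.resize(t['img'][180:330,60:260],None,fx=4,fy=4))
E
```

```text
clock: 47.87
tool_pos: [0.5547, 0.2011, 0.0538]
orientation: [179.7, 0.0, -53.2]
force: [-0.7, -0.2, -1.6]
opening: 0.0364
need [ 0.017 -0.02  -0.026] turn -0.001 j6 -2.0 at [0.5547 0.2011 0.0838] -53.18 clk 47.87 F [-0.7 -0.2 -1.6] op 0.0364
```

```bash
python3 -m creep '[[-0.06,0,0,0,25],[-0.12,0,-0.06,0,25],[-0.2,0,-0.22,0,25],[-0.28,0,-0.37,0,25],[-0.38,0,-0.52,0,25],[-0.49,0,-0.64,0,25],[-0.61,0,-0.77,0,25],[-0.61,0,-0.77,0,25]]'
python3 - <<'E'
from h import *
st()
s=cam('scene','s37.png');cv2.imwrite('pics/s37c.png',cv2.resize(s['img'][70:220,270:470],None,fx=4,fy=4))
t=cam('top','t37.png');cv2.imwrite('pics/t37c.png',cv2.resize(t['img'][180:330,60:260],None,fx=4,fy=4))
E
```

```text
clock: 48.63
tool_pos: [0.5214, 0.2525, 0.1383]
orientation: [-179.7, -0.0, -53.1]
force: [1.7, -1.1, 0.8]
opening: 0.0355
{'clock': 48.6333, 'joint_pos': [45.217, 13.9594, -16.6785, 0.0746, -59.0282, -8.3556], 'tool_pos': [0.5214, 0.2525, 0.1383], 'orientation': [-179.6603, -0.015, -53.1004], 'force': [1.7345, -1.1491, 0.8204], 'opening': 0.0355}
```

```bash
python3 -m creep '[[-0.12,0,-0.1,0,25],[-0.24,0,-0.19,0,25],[-0.36,0,-0.26,0,25],[-0.5,0,-0.33,0,25],[-0.63,0,-0.38,0,25],[-0.78,0,-0.43,0,25],[-0.94,0,-0.47,0,25],[-0.94,0,-0.47,0,25]]'
python3 -m creep '[[-0.1,0,-0.01,0,25],[-0.2,0,-0.03,0,25],[-0.32,0,-0.04,0,25],[-0.38,0,-0.04,0,25],[-0.38,0,-0.04,0,25],[-0.38,0,-0.04,0,25],[-0.38,0,-0.04,0,25],[-0.38,0,-0.04,0,25]]'
python3 - <<'E'
from h import *
st()
s=cam('scene','s38.png');cv2.imwrite('pics/s38c.png',cv2.resize(s['img'][50:200,270:470],None,fx=4,fy=4))
t=cam('top','t38.png');cv2.imwrite('pics/t38c.png',cv2.resize(t['img'][180:330,60:260],None,fx=4,fy=4))
E
```

```text
clock: 49.4
tool_pos: [0.4629, 0.3275, 0.1821]
orientation: [-180.0, 0.0, -53.1]
force: [0.1, -1.6, -0.4]
opening: 0.036
clock: 50.07
tool_pos: [0.4416, 0.356, 0.1851]
orientation: [-180.0, 0.0, -53.2]
force: [0.3, 0.1, -1.1]
opening: 0.036
{'clock': 50.0667, 'joint_pos': [58.6083, 10.8863, -14.1228, -0.0357, -64.9643, -21.8331], 'tool_pos': [0.4416, 0.356, 0.1851], 'orientation': [-179.9873, 0.0399, -53.2398], 'force': [0.3296, 0.0528, -1.1095], 'opening': 0.036}
```

Run:
```python
from h import *
t=cam('top');print(onz(t,157.5,271.5,.03)); s=cam('scene')
print(onz(s,270+410/4,50+436/4,.03))
go(.6194,-.0307,.3,2.1)
```

```text
[0.43910508 0.34347261 0.03      ]
[0.45056127 0.34859863 0.03      ]
need [ 4.159  0.889 -0.847] turn -0.3075 j6 -21.8 at [0.4417 0.3557 0.2153] -53.25 clk 50.27 F [-0.4 -0.5 -1.1] op 0.0358
```

```bash
python3 -m creep '[[0,0,-0.4,0,25],[0,0,-0.8,0,25],[0.3,0.1,-1,-0.04,25],[0.6,0.2,-1,-0.08,25],[0.9,0.3,-1,-0.12,25],[1,0.3,-1,-0.16,25],[1,0.3,-1,-0.2,25],[1,0.3,-1,-0.24,25]]'
python3 -c "from h import *;go(.6114,-.0307,.315,2.1)"
```

```text
clock: 50.93
tool_pos: [0.4779, 0.2567, 0.2855]
orientation: [-180.0, -0.0, -10.0]
force: [0.1, 0.3, -1.5]
opening: 0.0359
need [1.814 2.598 0.005] turn -0.0673 j6 31.1 at [0.4779 0.2567 0.3155] -10.01 clk 50.93 F [ 0.1  0.3 -1.5] op 0.0359
```

```bash
python3 -m creep '[[0.2,0.3,0,-0.03,25],[0.4,0.6,0,-0.067,25],[0.6,0.9,0,-0.067,25],[0.7,1,0,-0.067,25],[0.7,1,0,-0.067,25],[0.7,1,0,-0.067,25],[0.7,1,0,-0.067,25],[0.7,1,0,-0.067,25]]'
python3 -c "from h import *;go(.6114,-.0307,.315,2.1)"
```

```text
clock: 51.6
tool_pos: [0.5283, 0.1475, 0.2852]
orientation: [-180.0, 0.0, 1.9]
force: [0.4, 0.4, -1.6]
opening: 0.036
need [0.773 1.808 0.002] turn -0.0014 j6 55.8 at [0.5283 0.1475 0.3152] 1.85 clk 51.6 F [ 0.4  0.4 -1.6] op 0.036
```

```bash
python3 -m creep '[[0.2,0.3,0,0,25],[0.4,0.6,0,0,25],[0.6,0.9,0,0,25],[0.77,1,0,0,25],[0.77,1,0,0,25],[0.77,1,0,0,25],[0.77,1,0,0,25],[0.77,1,0,0,25]]'
python3 -m creep '[[0,0.2,0,0,25],[0,0.4,0,0,25],[0,0.6,0,0,25],[0,0.8,0,0,25],[0,0.8,0,0,25],[0,0.8,0,0,25],[0,0.8,0,0,25],[0,0.8,0,0,25]]'
python3 - <<'E'
from h import *
go(.6114,-.0307,.315,2.1)
s=cam('scene','s39.png');cv2.imwrite('pics/s39c.png',cv2.resize(s['img'][110:260,250:450],None,fx=4,fy=4))
t=cam('top','t39.png');cv2.imwrite('pics/t39c.png',cv2.resize(t['img'][135:285,225:425],None,fx=4,fy=4))
E
```

```text
clock: 52.27
tool_pos: [0.6082, 0.0504, 0.2855]
orientation: [-180.0, -0.0, 1.9]
force: [0.1, 0.1, -1.8]
opening: 0.0357
clock: 52.93
tool_pos: [0.6111, -0.0295, 0.2855]
orientation: [-180.0, -0.0, 1.9]
force: [-0.9, 1.5, -1.5]
opening: 0.0357
need [0.003 0.012 0.005] turn -0.0012 j6 76.4 at [ 0.6111 -0.0295  0.3155] 1.88 clk 52.93 F [-0.9  1.5 -1.5] op 0.0357
```

Run:
```python
from h import *
t=cam('top');f=lambda x,y,z:onz(t,225+x/4,135+y/4,z).round(4)
print('handle near-bottom edge',f(367,240,.135),'mouth far/near L',f(360,208,.103),f(366,262,.103),'mouth near R',f(635,254,.103),f(640,205,.103),f(498,256,.103))
im=cv2.resize(t['img'][180:210,295:335],None,fx=18,fy=18,interpolation=cv2.INTER_CUBIC);cv2.imwrite('pics/t40.png',cv2.convertScaleAbs(im,alpha=1.8))
```

```text
handle near-bottom edge [ 0.6105 -0.0315  0.135 ] mouth far/near L [ 0.6353 -0.0261  0.103 ] [ 0.6046 -0.0304  0.103 ] mouth near R [ 0.6126 -0.1805  0.103 ] [ 0.6406 -0.183   0.103 ] [ 0.6097 -0.1041  0.103 ]
```

The handle end is over the left pocket at crop (380,200), with its near edge about 4 mm inside the mouth. Lowering.

```bash
python3 -m creep '[[0.02,0.01,0.1,0,25],[0.02,0.01,0.2,0,25],[0.02,0.01,0.3,0,25],[0.02,0.01,0.4,0,25],[0.02,0.01,0.5,0,25],[0.02,0.01,0.5,0,25],[0.02,0.01,0.5,0,25],[0.02,0.01,0.5,0,25]]'
python3 -m creep '[[0.04,0,0.15,0,25],[0.06,0,0.3,0,25],[0.06,0,0.45,0,25],[0.06,0,0.55,0,25],[0.06,0,0.6,0,25],[0.06,0,0.62,0,25],[0.06,0,0.62,0,25],[0.06,0,0.62,0,25]]'
python3 - <<'E'
from h import *
st()
s=cam('scene','s41.png');cv2.imwrite('pics/s41c.png',cv2.resize(s['img'][110:260,250:450],None,fx=4,fy=4))
E
```

```text
clock: 53.75
tool_pos: [0.6135, -0.0317, 0.2356]
orientation: [180.0, -0.0, 1.8]
force: [-1.0, 0.5, -0.2]
opening: 0.0358
clock: 54.42
tool_pos: [0.6198, -0.0313, 0.1742]
orientation: [180.0, -0.1, 1.8]
force: [-0.5, -0.3, -0.6]
opening: 0.036
{'clock': 54.4167, 'joint_pos': [15.1211, 16.2629, -8.4547, 0.0217, -65.2103, 76.6912], 'tool_pos': [0.6198, -0.0313, 0.1742], 'orientation': [179.9974, -0.0747, 1.8213], 'force': [-0.4777, -0.2968, -0.5523], 'opening': 0.036}
```

```bash
python3 -m creep '[[0,0,0.03,0,25],[0,0,0.05,0,25],[0,0,0.05,0,25],[0,0,0.05,0,40],[0,0,0.05,0,50],[0,0,0.05,0,50],[0,0,0.05,0,50],[0,0,0.05,0,50]]'
python3 -m creep '[[0,0,-0.2,0,50],[0,0,-0.4,0,50],[0,0,-0.6,0,50],[0,0,-0.8,0,50],[0,0,-1,0,50],[0,0,-1,0,50],[0,0,-1,0,50],[0,0,-1,0,50]]'
python3 - <<'E'
from h import *
st();go(.6205,-.1023,.27,2.1)
s=cam('scene','s42.png');cv2.imwrite('pics/s42c.png',cv2.resize(s['img'][110:260,250:450],None,fx=4,fy=4))
E
```

```text
clock: 55.13
tool_pos: [0.6192, -0.0314, 0.168]
orientation: [180.0, 0.0, 1.8]
force: [-0.5, -0.5, -1.1]
opening: 0.0495
clock: 55.8
tool_pos: [0.6189, -0.0313, 0.2676]
orientation: [-180.0, 0.0, 1.8]
force: [0.7, 0.6, -0.3]
opening: 0.0504
{'clock': 55.8, 'joint_pos': [15.1215, 13.3404, -0.1512, -0.0265, -76.5501, 76.6912], 'tool_pos': [0.6189, -0.0313, 0.2676], 'orientation': [-179.9845, 0.0464, 1.8066], 'force': [0.7341, 0.6109, -0.3412], 'opening': 0.0504}
need [-0.006  0.711  0.276] turn -0.0016 j6 76.7 at [ 0.6189 -0.0313  0.2976] 1.81 clk 55.8 F [ 0.7  0.6 -0.3] op 0.0504
```

Brush 3 stands handle-down at crop (425,425). The block has been shifted a few cm inside the bay, which is the announced disturbance; I'll check it once the view is clear. Brush 2 is next.

```bash
python3 -m creep '[[0,0.3,0,0,44],[0,0.6,0,0,44],[0,0.71,0,0,44],[0,0.71,0,0,44],[0,0.71,0.1,0,44],[0,0.71,0.2,0,44],[0,0.71,0.28,0,44],[0,0.71,0.28,0,44]]'
python3 - <<'E'
from h import *
go(.6205,-.1023,.207,2.1)
t=cam('top','t43.png');cv2.imwrite('pics/t43c.png',cv2.resize(t['img'][135:285,225:425],None,fx=4,fy=4))
E
```

```text
clock: 56.52
tool_pos: [0.6201, -0.1013, 0.2371]
orientation: [-180.0, 0.2, 1.9]
force: [-0.4, 1.0, -0.3]
opening: 0.0441
need [0.004 0.01  0.601] turn -0.0014 j6 83.4 at [ 0.6201 -0.1013  0.2671] 1.85 clk 56.52 F [-0.4  1.  -0.3] op 0.0441
```

```bash
python3 -m creep '[[0,0.01,0.2,0,44],[0,0.01,0.4,0,44],[0,0.01,0.6,0,44],[0,0.01,0.6,0,44],[0,0.01,0.6,0,44],[0,0.01,0.6,0,20],[0,0.01,0.6,0,20],[0,0.01,0.6,0,20]]'
python3 -m creep '[[0,0,0,0,20],[0,0,0,0,20],[0,0,-0.1,0,20],[0,0,-0.25,0,20],[0,0,-0.5,0,20],[0,0,-0.75,0,20],[0,0,-1,0,20],[0,0,-1,0,20]]'
python3 -m creep '[[0,0,-0.3,0,20],[0,0,-0.35,0,20],[-0.2,-0.2,-0.35,0.02,20],[-0.4,-0.4,-0.35,0.05,20],[-0.6,-0.6,-0.35,0.09,20],[-0.8,-0.8,-0.35,0.13,20],[-1,-1,-0.35,0.17,20],[-1,-1,-0.35,0.206,20]]'
python3 - <<'E'
from h import *
st();go(.4605,.3427,.3,-35)
s=cam('scene','s44.png');cv2.imwrite('pics/s44c.png',cv2.resize(s['img'][80:280,250:450],None,fx=3,fy=3))
E
```

```text
clock: 57.23
tool_pos: [0.6224, -0.1032, 0.1818]
orientation: [-180.0, -0.1, 1.8]
force: [-0.7, -0.5, -0.8]
opening: 0.0291
clock: 57.9
tool_pos: [0.6235, -0.104, 0.2866]
orientation: [179.9, -0.4, 1.8]
force: [-0.1, -1.0, -0.8]
opening: 0.0281
clock: 58.57
tool_pos: [0.5155, -0.0047, 0.3164]
orientation: [-179.9, -0.0, -35.5]
force: [0.3, -1.0, -1.1]
opening: 0.0276
{'clock': 58.5667, 'joint_pos': [21.2703, 1.9594, -7.3639, -0.0572, -80.5846, 33.2027], 'tool_pos': [0.5155, -0.0047, 0.3164], 'orientation': [-179.892, -0.0033, -35.5363], 'force': [0.3494, -1.0394, -1.138], 'opening': 0.0276}
need [-2.467 -2.507  0.464] turn -0.003 j6 33.2 at [ 0.5155 -0.0047  0.3464] -35.54 clk 58.57 F [ 0.3 -1.  -1.1] op 0.0276
```

```bash
python3 -m creep '[[-0.2,-0.2,0,0,20],[-0.5,-0.5,0,0,20],[-0.8,-0.8,0,0,20],[-1,-1,0,0,20],[-1,-1,0,0,20],[-1,-1,0,0,20],[-1,-1,0,0,20],[-1,-1,0,0,20]]'
python3 -m creep '[[-0.2,-0.2,0,0,20],[-0.5,-0.5,0,0,20],[-0.8,-0.8,0,0,20],[-1,-1,0,0,20],[-1,-1,0.1,0,20],[-1,-1,0.2,0,20],[-1,-1,0.3,0,20],[-1,-1,0.3,0,20]]'
python3 -c "from h import *;go(.4605,.3427,.207,-35)"
```

```text
clock: 59.28
tool_pos: [0.4947, 0.132, 0.3153]
orientation: [180.0, -0.0, -35.3]
force: [-0.1, -0.1, -1.1]
opening: 0.0275
clock: 59.95
tool_pos: [0.4699, 0.2703, 0.2827]
orientation: [179.8, 0.1, -35.4]
force: [-1.0, -1.3, -2.6]
opening: 0.0279
need [-0.496 -0.536  1.057] turn -0.002 j6 4.1 at [0.4699 0.2703 0.3127] -35.35 clk 59.95 F [-1.  -1.3 -2.6] op 0.0279
```

```bash
python3 -m creep '[[-0.3,-0.3,0,0,20],[-0.5,-0.54,0,0,20],[-0.5,-0.54,0.2,0,20],[-0.5,-0.54,0.5,0,20],[-0.5,-0.54,0.8,0,20],[-0.5,-0.54,1,0,20],[-0.5,-0.54,1,0,20],[-0.5,-0.54,1,0,20]]'
python3 - <<'E'
from h import *
go(.4605,.3427,.207,-35)
s=cam('scene','s45.png');cv2.imwrite('pics/s45c.png',cv2.resize(s['img'][70:220,270:470],None,fx=4,fy=4))
t=cam('top','t45.png');cv2.imwrite('pics/t45c.png',cv2.resize(t['img'][135:285,225:425],None,fx=4,fy=4))
E
```

```text
clock: 60.62
tool_pos: [0.4614, 0.3438, 0.1853]
orientation: [179.9, -0.0, -35.3]
force: [-0.1, -0.9, -0.6]
opening: 0.0275
need [-0.001  0.015  0.083] turn -0.0018 j6 -1.5 at [0.4614 0.3438 0.2153] -35.33 clk 60.62 F [-0.1 -0.9 -0.6] op 0.0275
```

The block still lies flat in the bay, brush 3 stands bristles-up at crop (365,180), and brush 2 hangs between the bars. Same arc again.

```bash
python3 -m creep '[[-0.12,0.01,0.08,0,20],[-0.24,0.01,0.08,0,20],[-0.36,0.01,0.11,0,20],[-0.48,0.01,0.14,0,20],[-0.61,0.01,0.18,0,20],[-0.74,0.01,0.23,0,20],[-0.87,0.01,0.3,0,20],[-1,0.01,0.37,0,20]]'
python3 -m creep '[[-0.1,0,0.08,0,20],[-0.2,0,0.16,0,20],[-0.3,0,0.26,0,20],[-0.37,0,0.38,0,20],[-0.44,0,0.5,0,20],[-0.5,0,0.63,0,20],[-0.55,0,0.77,0,20],[-0.6,0,0.92,0,20]]'
python3 -m creep '[[-0.03,0,0.13,0,20],[-0.05,0,0.26,0,20],[-0.06,0,0.38,0,20],[-0.07,0,0.5,0,20],[-0.08,0,0.6,0,20],[-0.08,0,0.68,0,20],[-0.08,0,0.74,0,20],[-0.08,0,0.74,0,20]]'
python3 - <<'E'
from h import *
st()
s=cam('scene','s46.png');cv2.imwrite('pics/s46c.png',cv2.resize(s['img'][70:220,270:470],None,fx=4,fy=4))
t=cam('top','t46.png');cv2.imwrite('pics/t46c.png',cv2.resize(t['img'][180:330,60:260],None,fx=4,fy=4))
E
```

```text
clock: 61.38
tool_pos: [0.3774, 0.4031, 0.1477]
orientation: [-180.0, 0.0, -35.2]
force: [0.7, -1.2, 0.5]
opening: 0.0277
clock: 62.05
tool_pos: [0.3289, 0.4376, 0.0552]
orientation: [-180.0, 0.0, -35.3]
force: [-0.7, 0.3, 2.3]
opening: 0.0273
clock: 62.72
tool_pos: [0.3229, 0.441, -0.019]
orientation: [179.9, -0.0, -35.3]
force: [-0.2, 1.7, 2.0]
opening: 0.028
{'clock': 62.7167, 'joint_pos': [74.3229, 22.2794, -29.8863, -0.0188, -37.9057, -19.5795], 'tool_pos': [0.3229, 0.441, -0.019], 'orientation': [179.9288, -0.0131, -35.2714], 'force': [-0.1757, 1.7048, 2.0014], 'opening': 0.028}
```

```bash
python3 -m creep '[[0,0,0,0,30],[0,0,0,0,34],[0,0,0,0,40],[0,0,0,0,48],[0,0,0,0,48],[0,0,-0.2,0,48],[0,0,-0.5,0,48],[0,0,-0.8,0,48]]'
python3 -m creep '[[0.3,0,-0.3,0,50],[0.6,0,-0.6,0,50],[0.9,0,-0.8,0,50],[1,0,-0.8,0,50],[1,0,-0.8,0,50],[1,0,-0.8,0,50],[1,0,-0.8,0,50],[1,0,-0.8,0,50]]'
python3 - <<'E'
from h import *
t=cam('top','t47.png');cv2.imwrite('pics/t47c.png',cv2.resize(t['img'][180:330,60:260],None,fx=4,fy=4))
go(.4755,.331,.06,-35.2)
E
```

```text
clock: 63.48
tool_pos: [0.3229, 0.4405, 0.0625]
orientation: [179.9, -0.0, -35.3]
force: [1.3, 1.6, 0.3]
opening: 0.0479
clock: 64.15
tool_pos: [0.404, 0.3837, 0.1414]
orientation: [179.9, -0.0, -35.2]
force: [-0.3, 0.2, -0.8]
opening: 0.0498
need [0.888 0.019 1.114] turn -0.0001 j6 -8.9 at [0.404  0.3838 0.1714] -35.21 clk 64.2 F [ 0.3 -0.8  0.2] op 0.0497
```

Brush 2 leans as brush 3 did, with bristles at crop (390,290). I'll regrip the bristle end and turn it against bar B.

```bash
python3 -m creep '[[0.3,0,0,0,54],[0.6,0.01,0,0,54],[0.88,0.01,0,0,54],[0.88,0.01,0.1,0,54],[0.88,0.01,0.3,0,54],[0.88,0.01,0.5,0,54],[0.88,0.01,0.5,0,54],[0.88,0.01,0.5,0,54]]'
python3 -m creep '[[0,0,0.2,0,54],[0,0,0.4,0,54],[0,0,0.6,0,54],[0,0,0.6,0,54],[0,0,0.6,0,25],[0,0,0.6,0,25],[0,0,0.6,0,25],[0,0,0.6,0,25]]'
python3 -m creep '[[0,0,0,0,25],[0,0,0,0,25],[0,0,-0.1,0,25],[0,0,-0.2,0,25],[0,0,-0.35,0,25],[0,0,-0.5,0,25],[0,0,-0.6,0,25],[0,0,-0.6,0,25]]'
python3 -m creep '[[0,0,-0.2,0,25],[0.1,0.1,-0.35,0.03,25],[0.4,0.2,-0.35,0.06,25],[0.7,0.4,-0.35,0.1,25],[1,0.58,-0.35,0.1,25],[1,0.58,-0.35,0.1,25],[1,0.58,-0.35,0.1,25],[1,0.58,-0.35,0.1,25]]'
python3 -c "from h import *;go(.5565,.2,.0855,-53)"
```

```text
clock: 64.87
tool_pos: [0.4752, 0.3317, 0.0912]
orientation: [179.8, -0.0, -35.2]
force: [0.2, 0.6, 1.2]
opening: 0.0538
clock: 65.53
tool_pos: [0.4769, 0.3332, 0.034]
orientation: [-179.8, -0.0, -35.2]
force: [1.1, 0.8, -0.3]
opening: 0.0367
clock: 66.2
tool_pos: [0.4771, 0.333, 0.0952]
orientation: [-179.8, -0.0, -35.2]
force: [-0.2, 0.5, -0.7]
opening: 0.0363
clock: 66.87
tool_pos: [0.5241, 0.2266, 0.1268]
orientation: [180.0, 0.0, -53.3]
force: [0.5, -0.3, -1.3]
opening: 0.0361
need [ 0.407 -0.101  0.713] turn -0.0017 j6 -6.3 at [0.5241 0.2266 0.1568] -53.31 clk 66.87 F [ 0.5 -0.3 -1.3] op 0.0361
```

```bash
python3 -m creep '[[0.2,-0.11,0,0,25],[0.4,-0.11,0,0,25],[0.4,-0.11,0.1,0,25],[0.4,-0.11,0.25,0,25],[0.4,-0.11,0.4,0,25],[0.4,-0.11,0.55,0,25],[0.4,-0.11,0.69,0,25],[0.4,-0.11,0.69,0,25]]'
python3 - <<'E'
from h import *
go(.5547,.2011,.0838,-53)
t=cam('top','t48.png');cv2.imwrite('pics/t48c.png',cv2.resize(t['img'][180:330,60:260],None,fx=4,fy=4))
E
```

```text
clock: 67.53
tool_pos: [0.5545, 0.2014, 0.0549]
orientation: [179.7, 0.0, -53.2]
force: [-0.6, 0.7, -1.7]
opening: 0.0363
need [0.004 0.001 0.011] turn -0.0013 j6 -2.1 at [0.5545 0.2014 0.0849] -53.23 clk 67.53 F [-0.6  0.7 -1.7] op 0.0363
```

```bash
python3 -m creep '[[-0.06,0,0,0,25],[-0.12,0,-0.06,0,25],[-0.2,0,-0.22,0,25],[-0.28,0,-0.37,0,25],[-0.38,0,-0.52,0,25],[-0.49,0,-0.64,0,25],[-0.61,0,-0.77,0,25],[-0.61,0,-0.77,0,25]]'
python3 -m creep '[[-0.12,0,-0.1,0,25],[-0.24,0,-0.19,0,25],[-0.36,0,-0.26,0,25],[-0.5,0,-0.33,0,25],[-0.63,0,-0.38,0,25],[-0.78,0,-0.43,0,25],[-0.94,0,-0.47,0,25],[-0.94,0,-0.47,0,25]]'
python3 -m creep '[[-0.1,0,-0.01,0,25],[-0.2,0,-0.03,0,25],[-0.3,0,-0.04,0,25],[-0.3,0,-0.04,0,25],[-0.3,0,-0.04,0,25],[-0.3,0,-0.04,0,25],[-0.3,0,-0.04,0,25],[-0.3,0,-0.04,0,25]]'
python3 - <<'E'
from h import *
st()
s=cam('scene','s49.png');cv2.imwrite('pics/s49c.png',cv2.resize(s['img'][50:200,270:470],None,fx=4,fy=4))
E
```

```text
clock: 68.25
tool_pos: [0.521, 0.2528, 0.1391]
orientation: [-179.7, -0.0, -53.1]
force: [1.4, -0.3, -0.3]
opening: 0.0356
clock: 68.92
tool_pos: [0.4629, 0.3278, 0.183]
orientation: [-180.0, 0.0, -53.2]
force: [0.8, -0.6, -1.7]
opening: 0.0358
clock: 69.58
tool_pos: [0.4465, 0.3497, 0.1862]
orientation: [-180.0, 0.0, -53.3]
force: [0.1, 0.3, -2.5]
opening: 0.0361
{'clock': 69.5833, 'joint_pos': [57.8205, 10.8369, -14.0449, -0.0226, -65.1035, -21.109], 'tool_pos': [0.4465, 0.3497, 0.1862], 'orientation': [-179.9937, 0.0244, -53.298], 'force': [0.1434, 0.304, -2.4813], 'opening': 0.0361}
```

```bash
python3 -m creep '[[0,0,-0.4,0,25],[0,0,-0.8,0,25],[0.3,0.1,-1,-0.04,25],[0.6,0.2,-1,-0.08,25],[0.9,0.3,-1,-0.12,25],[1,0.3,-1,-0.16,25],[1,0.3,-1,-0.2,25],[1,0.3,-1,-0.24,25]]'
python3 -c "from h import *;go(.618,-.105,.315,2.1)"
```

```text
clock: 70.3
tool_pos: [0.4826, 0.2505, 0.2865]
orientation: [-180.0, -0.0, -10.1]
force: [-0.1, 0.0, -0.9]
opening: 0.0358
need [1.954 3.263 0.015] turn -0.0676 j6 31.9 at [0.4826 0.2505 0.3165] -10.07 clk 70.3 F [-0.1  0.  -0.9] op 0.0358
```

```bash
python3 -m creep '[[0.1,0.3,0,-0.03,25],[0.2,0.6,0,-0.067,25],[0.4,0.9,0,-0.067,25],[0.4,1,0,-0.067,25],[0.4,1,0,-0.067,25],[0.4,1,0,-0.067,25],[0.4,1,0,-0.067,25],[0.4,1,0,-0.067,25]]'
python3 -m creep '[[0.1,0.3,0,0,25],[0.2,0.6,0,0,25],[0.3,0.9,0,0,25],[0.4,1,0,0,25],[0.4,1,0,0,25],[0.4,1,0,0,25],[0.4,1,0,0,25],[0.4,1,0,0,25]]'
python3 -m creep '[[0,0.3,0,0,25],[0,0.6,0,0,25],[0,0.9,0,0,25],[0,1,0,0,25],[0,1,0,0,25],[0,1,0,0,25],[0,1,0,0,25],[0,1,0,0,25]]'
python3 -c "from h import *;go(.618,-.105,.315,2.1)"
```

```text
clock: 70.97
tool_pos: [0.5035, 0.1468, 0.2862]
orientation: [-180.0, 0.0, 1.8]
force: [0.5, -0.2, -1.2]
opening: 0.0359
clock: 71.63
tool_pos: [0.5464, 0.0484, 0.2862]
orientation: [-180.0, 0.0, 1.8]
force: [-1.1, 0.1, -1.0]
opening: 0.0361
clock: 72.3
tool_pos: [0.5498, -0.0515, 0.2863]
orientation: [-180.0, -0.0, 1.8]
force: [1.2, 0.6, -1.3]
opening: 0.0359
need [0.665 0.557 0.013] turn -0.0014 j6 76.9 at [ 0.5498 -0.0515  0.3163] 1.84 clk 72.3 F [ 1.2  0.6 -1.3] op 0.0359
```

```bash
python3 -m creep '[[0,0.3,0,0,25],[0,0.56,0,0,25],[0,0.56,0,0,25],[0.2,0.56,0,0,25],[0.4,0.56,0,0,25],[0.66,0.56,0,0,25],[0.66,0.56,0,0,25],[0.66,0.56,0,0,25]]'
python3 - <<'E'
from h import *
go(.618,-.105,.315,2.1)
t=cam('top','t50.png')
im=cv2.resize(t['img'][175:215,325:385],None,fx=12,fy=12,interpolation=cv2.INTER_CUBIC);cv2.imwrite('pics/t50.png',cv2.convertScaleAbs(im,alpha=1.8))
s=cam('scene','s50.png');cv2.imwrite('pics/s50c.png',cv2.resize(s['img'][110:260,250:450],None,fx=4,fy=4))
E
```

```text
clock: 72.97
tool_pos: [0.6181, -0.1054, 0.285]
orientation: [-180.0, 0.1, 1.8]
force: [-0.3, -0.1, -0.1]
opening: 0.0354
need [-0.001 -0.004 -0.   ] turn -0.0015 j6 83.7 at [ 0.6181 -0.1054  0.315 ] 1.82 clk 72.97 F [-0.3 -0.1 -0.1] op 0.0354
```

Run:
```python
from h import *
t=cam('top');f=lambda x,y,z:onz(t,325+x/12,175+y/12,z).round(4)
print('handle near-bottom',f(317,258,.135),f(250,258,.135),f(385,258,.135));print('pocket L/R',f(182,230,.103),f(415,230,.103),'near',f(300,298,.103))
```

```text
handle near-bottom [ 0.609  -0.1069  0.135 ] [ 0.6087 -0.0948  0.135 ] [ 0.6093 -0.1191  0.135 ]
pocket L/R [ 0.6202 -0.083   0.103 ] [ 0.6212 -0.1264  0.103 ] near [ 0.6078 -0.1053  0.103 ]
```

```bash
python3 -m creep '[[0.03,-0.01,0.1,0,25],[0.03,-0.01,0.2,0,25],[0.03,-0.01,0.3,0,25],[0.03,-0.01,0.4,0,25],[0.03,-0.01,0.5,0,25],[0.03,-0.01,0.5,0,25],[0.03,-0.01,0.5,0,25],[0.03,-0.01,0.5,0,25]]'
python3 -m creep '[[0.02,0,0.15,0,25],[0.02,0,0.3,0,25],[0.02,0,0.45,0,25],[0.02,0,0.55,0,25],[0.02,0,0.6,0,25],[0.02,0,0.64,0,25],[0.02,0,0.66,0,25],[0.02,0,0.66,0,25]]'
python3 -m creep '[[0,0,0,0,30],[0,0,0,0,36],[0,0,0,0,42],[0,0,0,0,48],[0,0,0,0,48],[0,0,0,0,48],[0,0,-0.1,0,48],[0,0,-0.3,0,48]]'
python3 -m creep '[[0,0,-0.2,0,48],[0,0,-0.4,0,48],[0,0,-0.6,0,48],[0,0,-0.75,0,48],[0,0,-0.75,0,48],[0,0,-0.75,0,48],[0,0,-0.75,0,48],[0,0,-0.75,0,48]]'
python3 - <<'E'
from h import *
st();go(.6252,-.180,.27,2.1)
s=cam('scene','s51.png');cv2.imwrite('pics/s51c.png',cv2.resize(s['img'][110:260,250:450],None,fx=4,fy=4))
E
```

```text
clock: 73.78
tool_pos: [0.6207, -0.1056, 0.2366]
orientation: [180.0, -0.0, 1.8]
force: [1.1, 0.4, -0.3]
opening: 0.0359
clock: 74.45
tool_pos: [0.6231, -0.1055, 0.1717]
orientation: [180.0, -0.1, 1.8]
force: [-0.8, 0.2, 2.7]
opening: 0.0357
clock: 75.12
tool_pos: [0.6208, -0.1053, 0.1984]
orientation: [-180.0, 0.3, 1.8]
force: [0.3, 0.7, -0.6]
opening: 0.0476
clock: 75.78
tool_pos: [0.6219, -0.1053, 0.2744]
orientation: [-180.0, 0.1, 1.8]
force: [-0.3, -0.0, -0.2]
opening: 0.0481
{'clock': 75.7833, 'joint_pos': [8.0794, 14.3057, 1.9788, -0.0179, -77.7608, 83.6836], 'tool_pos': [0.6219, -0.1053, 0.2744], 'orientation': [-179.9923, 0.089, 1.7592], 'force': [-0.3423, -0.0053, -0.2033], 'opening': 0.0481}
need [0.01  0.748 0.344] turn -0.0019 j6 83.7 at [ 0.6219 -0.1053  0.3044] 1.76 clk 75.78 F [-0.3 -0.  -0.2] op 0.0481
```

```bash
python3 -m creep '[[0.01,0.3,0,0,44],[0.01,0.6,0,0,44],[0.01,0.75,0,0,44],[0.01,0.75,0,0,44],[0.01,0.75,0.1,0,44],[0.01,0.75,0.2,0,44],[0.01,0.75,0.34,0,44],[0.01,0.75,0.34,0,44]]'
python3 - <<'E'
from h import *
go(.6252,-.180,.207,2.1)
s=cam('scene','s52.png');o=ctrl.get_obs();print(proj(s,np.array(o['tool_pos'])+[0,0,.03]));cv2.imwrite('pics/s52c.png',cv2.resize(s['img'][130:280,220:420],None,fx=4,fy=4))
E
```

```text
clock: 76.5
tool_pos: [0.6239, -0.1788, 0.2371]
orientation: [-179.9, 0.3, 1.8]
force: [-1.2, 0.5, -1.3]
opening: 0.0439
need [0.012 0.013 0.601] turn -0.0017 j6 90.7 at [ 0.6239 -0.1788  0.2671] 1.8 clk 76.5 F [-1.2  0.5 -1.3] op 0.0439
[318.18238258 237.68776422]
```

```bash
python3 -m creep '[[0.01,0.01,0.2,0,44],[0.01,0.01,0.4,0,44],[0.01,0.01,0.6,0,44],[0.01,0.01,0.6,0,44],[0.01,0.01,0.6,0,44],[0.01,0.01,0.6,0,20],[0.01,0.01,0.6,0,20],[0.01,0.01,0.6,0,20]]'
python3 -m creep '[[0,0,0,0,20],[0,0,0,0,20],[0,0,-0.1,0,20],[0,0,-0.25,0,20],[0,0,-0.5,0,20],[0,0,-0.75,0,20],[0,0,-1,0,20],[0,0,-1,0,20]]'
python3 -m creep '[[0,0,-0.3,0,20],[0,0,-0.4,0,20],[-0.3,0,-0.4,0,20],[-0.6,0,-0.4,0,20],[-0.9,0,-0.4,0,20],[-1,-0.2,-0.4,0,20],[-1,-0.2,-0.4,0,20],[-1,-0.2,-0.4,0,20]]'
python3 - <<'E'
from h import *
st();go(.47,.2703,.3127,-35)
s=cam('scene','s53.png');cv2.imwrite('pics/s53c.png',cv2.resize(s['img'][100:300,200:400],None,fx=3,fy=3))
E
```

```text
clock: 77.22
tool_pos: [0.6276, -0.1812, 0.1829]
orientation: [180.0, -0.1, 1.8]
force: [0.1, -0.6, 0.1]
opening: 0.0295
clock: 77.88
tool_pos: [0.6287, -0.1823, 0.2877]
orientation: [179.9, -0.4, 1.8]
force: [-0.1, -0.4, 0.5]
opening: 0.0277
clock: 78.55
tool_pos: [0.5258, -0.1641, 0.3223]
orientation: [180.0, -0.1, 1.8]
force: [-0.4, 0.3, -1.0]
opening: 0.0279
{'clock': 78.55, 'joint_pos': [3.0534, 5.41, -2.9165, 0.0057, -81.5573, 88.7542], 'tool_pos': [0.5258, -0.1641, 0.3223], 'orientation': [179.9969, -0.1163, 1.8085], 'force': [-0.403, 0.2735, -0.9907], 'opening': 0.0279}
need [-0.42  -4.359  0.396] turn 0.2045 j6 88.8 at [ 0.5258 -0.1641  0.3523] 1.81 clk 78.55 F [-0.4  0.3 -1. ] op 0.0279
```

```bash
python3 -m creep '[[0,-0.3,0,0,20],[-0.05,-0.6,0,0,20],[-0.1,-0.9,0,0,20],[-0.1,-1,0,0,20],[-0.1,-1,0,0,20],[-0.1,-1,0,0,20],[-0.1,-1,0,0,20],[-0.1,-1,0,0,20]]'
python3 -m creep '[[0,-0.3,0,0,20],[-0.05,-0.6,0,0,20],[-0.1,-0.9,0,0,20],[-0.1,-1,0,0,20],[-0.1,-1,0,0,20],[-0.1,-1,0,0,20],[-0.1,-1,0,0,20],[-0.1,-1,0,0,20]]'
python3 -m creep '[[0,-0.3,0,0.04,20],[-0.05,-0.6,0.1,0.08,20],[-0.1,-0.9,0.2,0.12,20],[-0.1,-1,0.3,0.16,20],[-0.1,-1,0.35,0.2,20],[-0.1,-1,0.35,0.2045,20],[-0.1,-1,0.35,0.2045,20],[-0.1,-1,0.35,0.2045,20]]'
python3 -c "from h import *;go(.4605,.3427,.207,-35)"
```

```text
clock: 79.27
tool_pos: [0.5134, -0.0655, 0.3209]
orientation: [180.0, 0.0, 1.7]
force: [-0.3, 0.7, -2.5]
opening: 0.028
clock: 79.93
tool_pos: [0.5002, 0.0339, 0.3212]
orientation: [180.0, 0.0, 1.7]
force: [-0.7, 0.3, -1.6]
opening: 0.0278
clock: 80.6
tool_pos: [0.4874, 0.1339, 0.2868]
orientation: [-180.0, -0.0, -34.9]
force: [-0.1, 0.5, -1.1]
opening: 0.0276
need [-1.416 -1.559  1.098] turn 0.0006 j6 17.4 at [0.4874 0.1339 0.3168] -34.89 clk 80.6 F [-0.1  0.5 -1.1] op 0.0276
```

```bash
python3 -m creep '[[-0.3,-0.3,0,0,20],[-0.6,-0.6,0,0,20],[-0.9,-0.9,0,0,20],[-0.9,-1,0,0,20],[-0.9,-1,0,0,20],[-0.9,-1,0,0,20],[-0.9,-1,0,0,20],[-0.9,-1,0,0,20]]'
python3 -m creep '[[-0.3,-0.3,0,0,20],[-0.51,-0.55,0,0,20],[-0.51,-0.55,0.2,0,20],[-0.51,-0.55,0.5,0,20],[-0.51,-0.55,0.8,0,20],[-0.51,-0.55,1,0,20],[-0.51,-0.55,1,0,20],[-0.51,-0.55,1,0,20]]'
python3 - <<'E'
from h import *
go(.4605,.3427,.207,-35)
s=cam('scene','s54.png');cv2.imwrite('pics/s54c.png',cv2.resize(s['img'][70:220,270:470],None,fx=4,fy=4))
E
```

```text
clock: 81.27
tool_pos: [0.471, 0.2671, 0.2867]
orientation: [-180.0, -0.0, -35.1]
force: [-0.4, 0.0, -1.3]
opening: 0.0276
clock: 81.93
tool_pos: [0.4608, 0.3413, 0.1863]
orientation: [179.9, -0.0, -35.1]
force: [0.4, 0.7, -0.4]
opening: 0.0275
need [-0.011 -0.01   0.093] turn -0.0004 j6 -1.2 at [0.4608 0.3413 0.2163] -35.07 clk 81.93 F [ 0.4  0.7 -0.4] op 0.0275
```

```bash
python3 -m creep '[[-0.12,0.01,0.08,0,20],[-0.24,0.01,0.08,0,20],[-0.36,0.01,0.11,0,20],[-0.48,0.01,0.14,0,20],[-0.61,0.01,0.18,0,20],[-0.74,0.01,0.23,0,20],[-0.87,0.01,0.3,0,20],[-1,0.01,0.37,0,20]]'
python3 -m creep '[[-0.1,0,0.08,0,20],[-0.2,0,0.16,0,20],[-0.3,0,0.26,0,20],[-0.37,0,0.38,0,20],[-0.44,0,0.5,0,20],[-0.5,0,0.63,0,20],[-0.55,0,0.77,0,20],[-0.6,0,0.92,0,20]]'
python3 -m creep '[[-0.03,0,0.13,0,20],[-0.05,0,0.26,0,20],[-0.06,0,0.38,0,20],[-0.07,0,0.5,0,20],[-0.08,0,0.6,0,20],[-0.08,0,0.68,0,20],[-0.08,0,0.74,0,20],[-0.08,0,0.74,0,20]]'
cat h.py; python3 -c "
from h import *
cam('scene','pics/z1.png')"; ls -t pics | head -3
```

```text
clock: 82.65
tool_pos: [0.3768, 0.4, 0.1488]
orientation: [-180.0, 0.0, -35.0]
force: [1.1, -1.3, 0.7]
opening: 0.0276
clock: 83.32
tool_pos: [0.3281, 0.4343, 0.0561]
orientation: [-180.0, 0.0, -35.0]
force: [-1.9, 1.0, 2.1]
opening: 0.0279
clock: 83.98
tool_pos: [0.3221, 0.4377, -0.018]
orientation: [179.9, -0.0, -35.1]
force: [0.4, 1.4, 0.2]
opening: 0.0276
import numpy as np, cv2
from plant import ctrl, snapshot, workorder
from scipy.spatial.transform import Rotation as Ro
def cam(n,save=None):
    s=snapshot(n)
    if save: cv2.imwrite('pics/'+save,s['img'])
    return s
def RR(s):
    r=np.array(s['rotation'],float)
    if r.shape==(3,3): return r
    return Ro.from_euler('xyz',r,degrees=True).as_matrix()
def ray(s,u,v):
    K=np.array(s['camera_matrix']); d=np.array([(u-K[0,2])/K[0,0],(v-K[1,2])/K[1,1],1.])
    return np.array(s['xyz']),RR(s)@np.array([d[0],-d[1],-d[2]])
def onz(s,u,v,z):
    o,d=ray(s,u,v); return o+d*(z-o[2])/d[2]
def proj(s,p):
    K=np.array(s['camera_matrix']); c=RR(s).T@(np.array(p,float)-np.array(s['xyz'])); c=np.array([c[0],-c[1],-c[2]])
    q=K@c; retu
[... 171 characters left out ...]
1];return (a+b)/2,np.linalg.norm(a-b)
def st():
    o=ctrl.get_obs();print({k:np.round(v,4).tolist() for k,v in o.items() if k in('clock','tool_pos','orientation','force','opening','joint_pos')})
def go(x,y,z,yaw=None):
    o=ctrl.get_obs();p=np.array(o['tool_pos']);R=Ro.from_euler('xyz',[180,0,o['orientation'][2]],degrees=True).as_matrix()
    p=p+[0,0,.03];d=R.T@(np.array([x,y,z])-p)/0.1
    t=0 if yaw is None else ((o['orientation'][2]-yaw+180)%360-180)/180
    print('need',np.round(d,3),'turn',round(t,4),'j6',round(o['joint_pos'][5],1),'at',np.round(p,4),round(o['orientation'][2],2),'clk',round(o['clock'],2),'F',np.round(o['force'],1),'op',round(o['opening'],4))
s54c.png
s54.png
s53c.png
```

```bash
python3 -c "
from h import *
cam('scene','z2.png')"
```

```text
(no output)
```

View pics/z2.png

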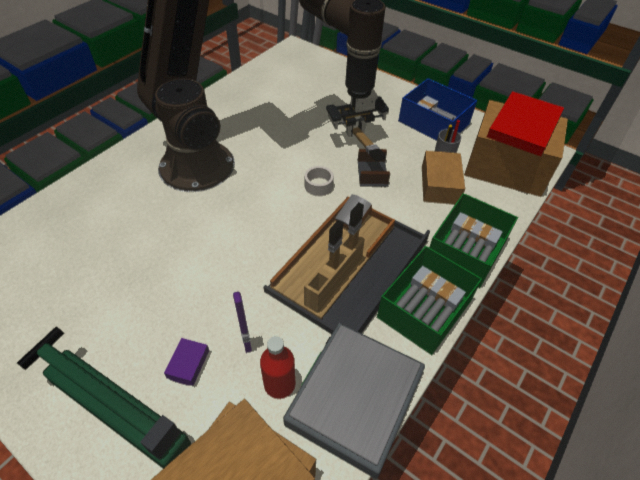

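The brush now lies across the rest at about (372,148). The other two stand bristles-up at about (336,235) and (356,213). Next I release.

```bash
python3 -m creep '[[0,0,0,0,30],[0,0,0,0,34],[0,0,0,0,40],[0,0,0,0,48],[0,0,0,0,48],[0,0,-0.2,0,48],[0,0,-0.5,0,48],[0,0,-0.8,0,48]]'
python3 -m creep '[[0.3,0,-0.3,0,50],[0.6,0,-0.6,0,50],[0.9,0,-0.8,0,50],[1,0,-0.8,0,50],[1,0,-0.8,0,50],[1,0,-0.8,0,50],[1,0,-0.8,0,50],[1,0,-0.8,0,50]]'
python3 -c "
from h import *
s=cam('top','z3.png'); go(.4755,.331,.06,-35.2)
c=s['img'];u,v=proj(s,[.46,.33,.05]).astype(int);print(u,v)
x0=max(u-90,0);y0=max(v-70,0)
cv2.imwrite('pics/z3c.png',cv2.resize(c[y0:y0+140,x0:x0+180],None,fx=4,fy=4))"
```

```text
clock: 84.75
tool_pos: [0.3221, 0.4371, 0.0635]
orientation: [179.9, -0.0, -35.1]
force: [-0.2, 1.8, 0.2]
opening: 0.0478
clock: 85.42
tool_pos: [0.4035, 0.3806, 0.1424]
orientation: [179.9, -0.0, -35.0]
force: [0.7, 0.9, -0.0]
opening: 0.0504
need [ 0.876 -0.005  1.125] turn 0.0012 j6 -8.5 at [0.4035 0.3808 0.1725] -34.99 clk 85.47 F [ 0.4 -0.1  0.4] op 0.0494
160 262
```

View pics/z3c.png

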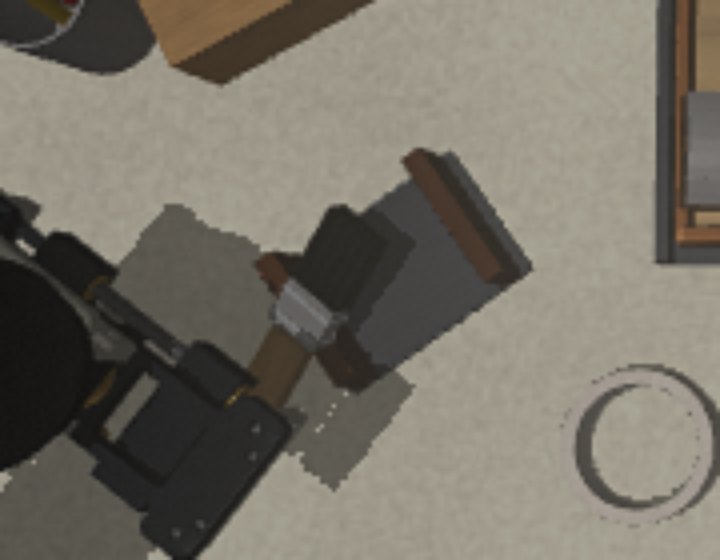

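The brush lies with its ferrule over the left bar at (305,310) in the crop and its bristles at (345,260). That matches the earlier one. Next I grip the bristle end.

```bash
python3 -c "
from h import *
s=cam('top')
u,v=proj(s,[.46,.33,.05]).astype(int);x0=u-90;y0=v-70
for p in [(345,260),(340,207),(388,240),(305,310),(.0,.0)][:4]: print(onz(s,x0+p[0]/4,y0+p[1]/4,.06))
p=proj(s,[.4755,.331,.06]);print((p-[x0,y0])*4)"
ls -t pics|head -40|tr '\n' ' '
python3 -m creep '[[0.3,0,0,0,54],[0.6,0,0,0,54],[0.88,0,0,0,54],[0.88,0,0.1,0,54],[0.88,0,0.3,0,54],[0.88,0,0.5,0,54],[0.88,0,0.5,0,54],[0.88,0,0.5,0,54]]'
python3 -c "
from h import *
s=cam('top','z4.png'); go(.4755,.331,.06,-35.2)
c=s['img'];u,v=proj(s,[.46,.33,.05]).astype(int)
x0=max(u-90,0);y0=max(v-70,0)
cv2.imwrite('pics/z4c.png',cv2.resize(c[y0:y0+140,x0:x0+180],None,fx=4,fy=4))"
```

```text
[0.47142148 0.33796797 0.06      ]
[0.50211112 0.34300916 0.06      ]
[0.48364992 0.31369144 0.06      ]
[0.44197438 0.35922453 0.06      ]
[357.4152776  253.27564809]
z3c.png z3.png z2.png s54c.png s54.png s53c.png s53.png s52c.png s52.png s51c.png s51.png s50c.png s50.png t50.png s49c.png s49.png t48c.png t48.png t47c.png t47.png t46c.png t46.png s46c.png s46.png t45c.png t45.png s45c.png s45.png s44c.png s44.png t43c.png t43.png s42c.png s42.png s41c.png s41.png t40.png t39c.png t39.png s39c.png clock: 86.18
tool_pos: [0.4755, 0.3298, 0.0923]
orientation: [179.8, -0.0, -35.0]
force: [1.6, -0.7, 1.8]
opening: 0.0541
need [-0.008  0.     0.635] turn 0.0012 j6 0.9 at [0.4762 0.3305 0.1235] -34.98 clk 86.23 F [0.1 1.2 0.5] op 0.0541
```

View pics/z4c.png

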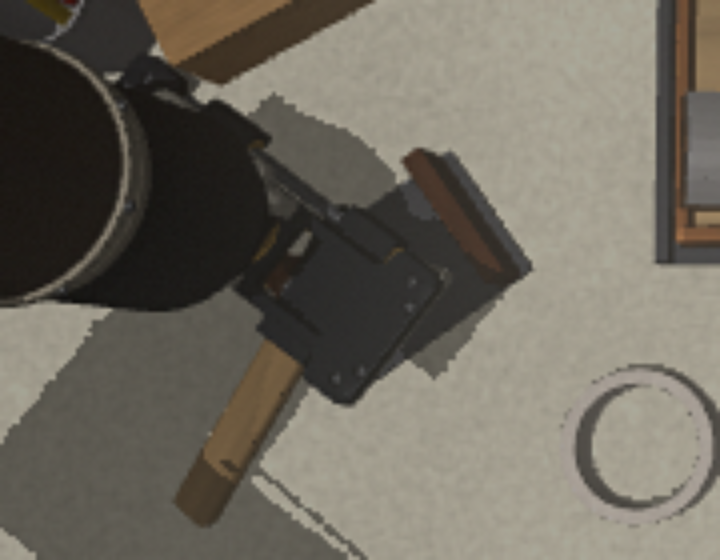

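The hand is over the bristle end at about (350,300), with the handle free at (240,430). I descend and grip.

```bash
python3 -m creep '[[0,0,0.2,0,54],[0,0,0.4,0,54],[0,0,0.6,0,54],[0,0,0.6,0,54],[0,0,0.6,0,25],[0,0,0.6,0,25],[0,0,0.6,0,25],[0,0,0.6,0,25]]'
python3 -m creep '[[0,0,0,0,25],[0,0,0,0,25],[0,0,-0.1,0,25],[0,0,-0.2,0,25],[0,0,-0.35,0,25],[0,0,-0.5,0,25],[0,0,-0.6,0,25],[0,0,-0.6,0,25]]'
python3 -m creep '[[0,0,-0.2,0,25],[0.1,0.1,-0.35,0.03,25],[0.4,0.2,-0.35,0.06,25],[0.7,0.4,-0.35,0.1,25],[1,0.58,-0.35,0.1,25],[1,0.58,-0.35,0.1,25],[1,0.58,-0.35,0.1,25],[1,0.58,-0.35,0.1,25]]'
python3 -c "
from h import *
go(.5547,.2011,.084,-53)"
```

```text
clock: 86.9
tool_pos: [0.4771, 0.3311, 0.0349]
orientation: [-179.8, -0.0, -35.0]
force: [0.7, 0.5, 0.8]
opening: 0.0364
clock: 87.57
tool_pos: [0.4774, 0.3312, 0.0962]
orientation: [-179.8, -0.0, -35.0]
force: [0.4, 0.3, -1.7]
opening: 0.0364
clock: 88.23
tool_pos: [0.5247, 0.2249, 0.1278]
orientation: [180.0, 0.0, -53.1]
force: [0.9, 0.3, -1.6]
opening: 0.0366
need [ 0.37  -0.097  0.738] turn -0.0005 j6 -5.9 at [0.5247 0.2249 0.1578] -53.09 clk 88.23 F [ 0.9  0.3 -1.6] op 0.0366
```

```bash
python3 -m creep '[[0.2,-0.1,0,0,25],[0.37,-0.1,0,0,25],[0.37,-0.1,0.1,0,25],[0.37,-0.1,0.25,0,25],[0.37,-0.1,0.4,0,25],[0.37,-0.1,0.55,0,25],[0.37,-0.1,0.73,0,25],[0.37,-0.1,0.73,0,25]]'
python3 -c "
from h import *
s=cam('top','z5.png'); go(.5547,.2011,.084,-53)
c=s['img'];u,v=proj(s,[.46,.33,.05]).astype(int)
x0=max(u-70,0);y0=max(v-90,0)
cv2.imwrite('pics/z5c.png',cv2.resize(c[y0:y0+140,x0:x0+180],None,fx=4,fy=4))"
```

```text
clock: 88.9
tool_pos: [0.5536, 0.2022, 0.0522]
orientation: [179.8, 0.0, -53.0]
force: [-1.1, 0.1, -0.7]
opening: 0.0366
need [ 0.014 -0.001 -0.003] turn 0.0001 j6 -2.0 at [0.5538 0.2021 0.0837] -52.97 clk 88.95 F [-0.9  0.8 -1. ] op 0.0361
```

View pics/z5c.png

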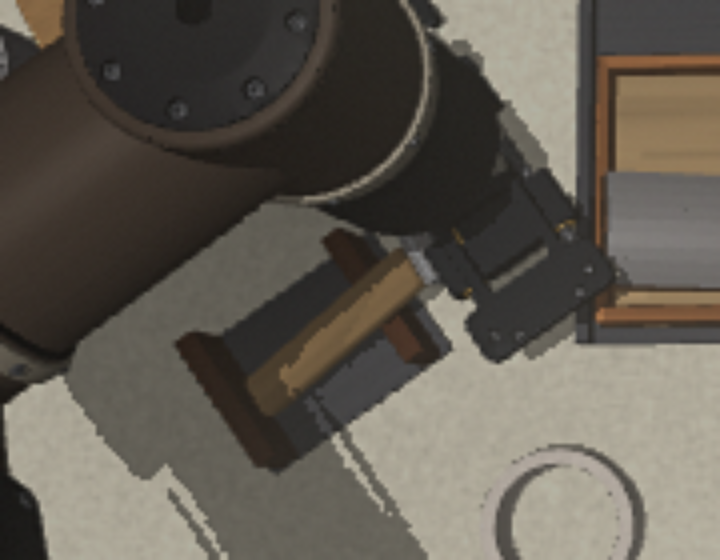

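```bash
python3 -c "
from h import *
s=cam('scene','z6.png')
c=s['img'];u,v=proj(s,[.50,.28,.05]).astype(int)
x0=max(u-90,0);y0=max(v-70,0)
cv2.imwrite('pics/z6c.png',cv2.resize(c[y0:y0+140,x0:x0+180],None,fx=4,fy=4))"
```

View pics/z6c.png

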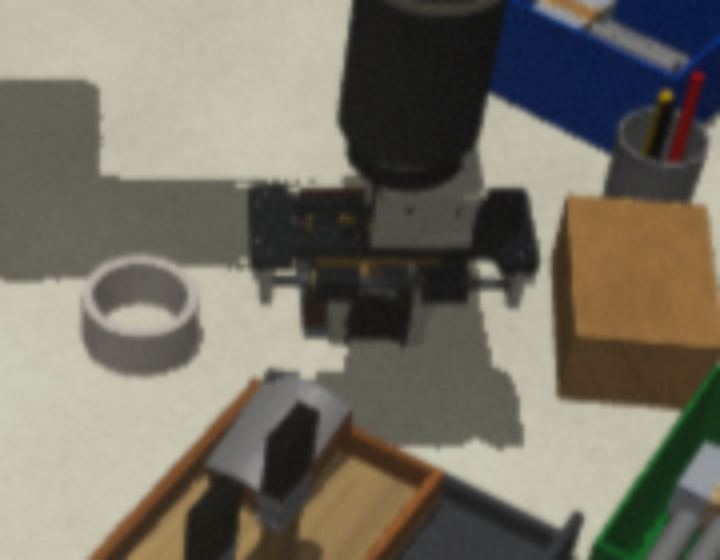

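The handle tip (crop 262,392) is just inside the left bar, as with the earlier brush. I start the pivot arc.

```bash
python3 -m creep '[[-0.06,0,0,0,25],[-0.12,0,-0.06,0,25],[-0.2,0,-0.22,0,25],[-0.28,0,-0.37,0,25],[-0.38,0,-0.52,0,25],[-0.49,0,-0.64,0,25],[-0.61,0,-0.77,0,25],[-0.61,0,-0.77,0,25]]'
python3 -c "
from h import *
s=cam('scene','z7.png')
c=s['img'];u,v=proj(s,[.50,.28,.08]).astype(int)
x0=max(u-90,0);y0=max(v-70,0)
cv2.imwrite('pics/z7c.png',cv2.resize(c[y0:y0+140,x0:x0+180],None,fx=4,fy=4))"
```

```text
clock: 89.67
tool_pos: [0.5188, 0.2526, 0.1359]
orientation: [-179.7, -0.0, -52.9]
force: [1.3, -0.9, -0.4]
opening: 0.0361
```

View pics/z7c.png

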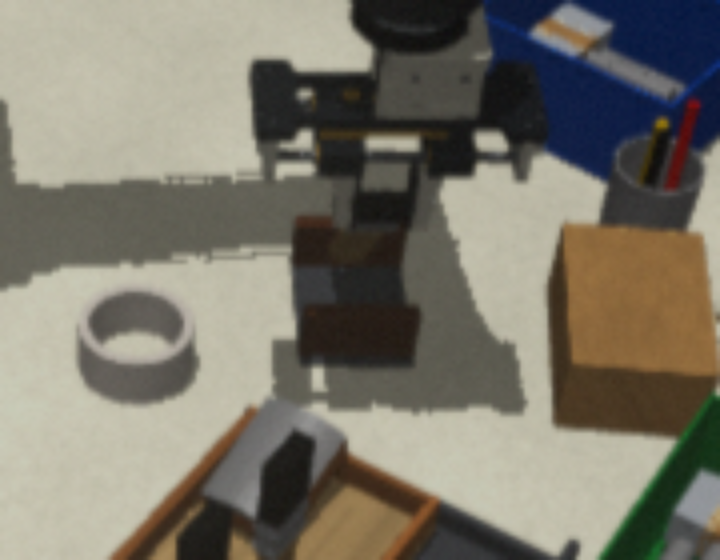

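The brush is tilting up in the fingers at about (380,190). I continue the arc.

```bash
python3 -m creep '[[-0.12,0,-0.1,0,25],[-0.24,0,-0.19,0,25],[-0.36,0,-0.26,0,25],[-0.5,0,-0.33,0,25],[-0.63,0,-0.38,0,25],[-0.78,0,-0.43,0,25],[-0.94,0,-0.47,0,25],[-0.94,0,-0.47,0,25]]'
python3 -m creep '[[-0.1,0,-0.01,0,25],[-0.2,0,-0.03,0,25],[-0.3,0,-0.04,0,25],[-0.3,0,-0.04,0,25],[-0.3,0,-0.04,0,25],[-0.3,0,-0.04,0,25],[-0.3,0,-0.04,0,25],[-0.3,0,-0.04,0,25]]'
python3 -c "
from h import *
s=cam('scene','z8.png')
c=s['img'];u,v=proj(s,[.46,.33,.12]).astype(int)
x0=max(u-90,0);y0=max(v-70,0)
cv2.imwrite('pics/z8c.png',cv2.resize(c[y0:y0+140,x0:x0+180],None,fx=4,fy=4))"
```

```text
clock: 90.38
tool_pos: [0.4605, 0.3276, 0.18]
orientation: [-180.0, 0.0, -52.9]
force: [1.4, -1.1, -0.8]
opening: 0.0357
clock: 91.05
tool_pos: [0.4441, 0.3495, 0.1833]
orientation: [-180.0, 0.0, -53.1]
force: [-0.8, 0.3, -1.4]
opening: 0.0357
```

View pics/z8c.png

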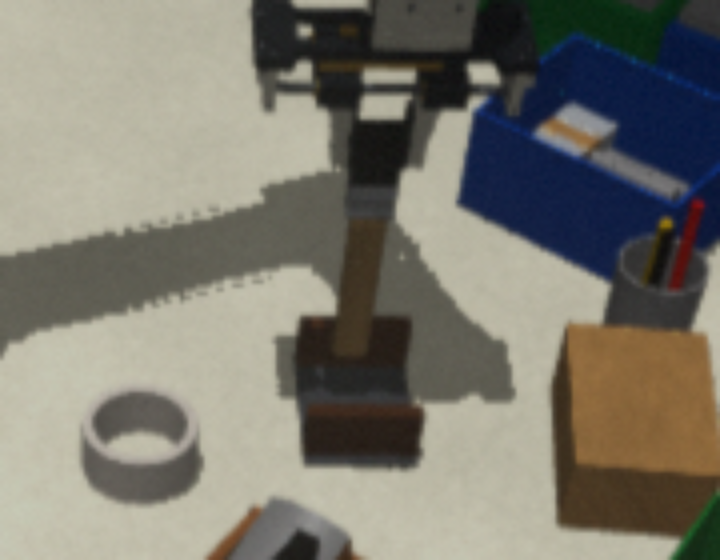

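The brush hangs bristles-up (bristles at 380,150, handle end at 352,345). I raise, turn and travel.

```bash
python3 -m creep '[[0,0,-0.4,0,25],[0,0,-0.8,0,25],[0.3,0.1,-1,-0.04,25],[0.6,0.2,-1,-0.08,25],[0.9,0.3,-1,-0.12,25],[1,0.3,-1,-0.16,25],[1,0.3,-1,-0.2,25],[1,0.3,-1,-0.24,25]]'
python3 -c "
from h import *
go(.55,.18,.315,1.8)"
```

```text
clock: 91.77
tool_pos: [0.4805, 0.2504, 0.2835]
orientation: [-180.0, -0.0, -9.8]
force: [-0.4, 0.6, -2.2]
opening: 0.036
need [ 0.805  0.575 -0.015] turn -0.0647 j6 31.9 at [0.4805 0.2504 0.3135] -9.84 clk 91.77 F [-0.4  0.6 -2.2] op 0.036
```

```bash
python3 -m creep '[[0.1,0.3,0,-0.03,25],[0.2,0.6,0,-0.065,25],[0.4,0.9,0,-0.065,25],[0.5,1,0,-0.065,25],[0.5,1,0,-0.065,25],[0.5,1,0,-0.065,25],[0.5,1,0,-0.065,25],[0.5,1,0,-0.065,25]]'
python3 -c "
from h import *
go(.54,-.181,.315,1.8)"
```

```text
clock: 92.43
tool_pos: [0.5116, 0.1449, 0.2832]
orientation: [-180.0, 0.0, 1.7]
force: [0.6, 0.3, -1.4]
opening: 0.0359
need [ 0.19   3.266 -0.018] turn -0.0008 j6 54.7 at [0.5116 0.1449 0.3132] 1.65 clk 92.43 F [ 0.6  0.3 -1.4] op 0.0359
```

```bash
python3 -m creep '[[0.05,0.3,0,0,25],[0.05,0.6,0,0,25],[0.05,0.9,0,0,25],[0.1,1,0,0,25],[0.1,1,0,0,25],[0.1,1,0,0,25],[0.1,1,0,0,25],[0.1,1,0,0,25]]'
python3 -m creep '[[0.05,0.3,0,0,25],[0.05,0.6,0,0,25],[0.05,0.9,0,0,25],[0.05,1,0,0,25],[0.05,1,0,0,25],[0.05,1,0,0,25],[0.05,1,0,0,25],[0.05,1,0,0,25]]'
python3 -m creep '[[0,0.3,0,0,25],[0,0.6,0,0,25],[0,0.9,0,0,25],[0,1,0,0,25],[0,1,0,0,25],[0,1,0,0,25],[0,1,0,0,25],[0,1,0,0,25]]'
python3 -c "
from h import *
go(.622,-.181,.315,1.8)"
```

```text
clock: 93.1
tool_pos: [0.5245, 0.0457, 0.2832]
orientation: [-180.0, 0.0, 1.7]
force: [0.5, 0.7, -1.2]
opening: 0.0358
clock: 93.77
tool_pos: [0.5326, -0.0541, 0.2832]
orientation: [-180.0, -0.0, 1.7]
force: [0.1, 0.3, -1.5]
opening: 0.0358
clock: 94.43
tool_pos: [0.5355, -0.154, 0.2833]
orientation: [-180.0, -0.0, 1.7]
force: [-0.3, -0.4, -0.2]
opening: 0.0354
need [ 0.857  0.296 -0.017] turn -0.0006 j6 87.6 at [ 0.5355 -0.154   0.3133] 1.7 clk 94.43 F [-0.3 -0.4 -0.2] op 0.0354
```

```bash
python3 -m creep '[[0,0.15,0,0,25],[0.1,0.3,0,0,25],[0.3,0.3,0,0,25],[0.6,0.3,0,0,25],[0.8,0.3,0,0,25],[0.86,0.3,0,0,25],[0.86,0.3,0,0,25],[0.86,0.3,0,0,25]]'
python3 -c "
from h import *
go(.622,-.181,.315,1.8)
s=cam('top','z9.png')
c=s['img'];u,v=proj(s,[.62,-.15,.12]).astype(int)
x0=u-60;y0=v-60;print(x0,y0)
cv2.imwrite('pics/z9c.png',cv2.resize(c[y0:y0+120,x0:x0+150],None,fx=5,fy=5,interpolation=2))
s=cam('scene','z10.png')
c=s['img'];u,v=proj(s,[.62,-.15,.16]).astype(int)
x0=u-80;y0=v-60
cv2.imwrite('pics/z10c.png',cv2.resize(c[y0:y0+120,x0:x0+160],None,fx=5,fy=5))"
```

```text
clock: 95.1
tool_pos: [0.6219, -0.1818, 0.2828]
orientation: [-180.0, 0.1, 1.7]
force: [0.4, 0.2, -0.2]
opening: 0.0358
need [ 0.001 -0.008 -0.022] turn -0.0006 j6 90.8 at [ 0.6219 -0.1818  0.3128] 1.69 clk 95.1 F [ 0.4  0.2 -0.2] op 0.0358
310 133
```

View pics/z9c.png

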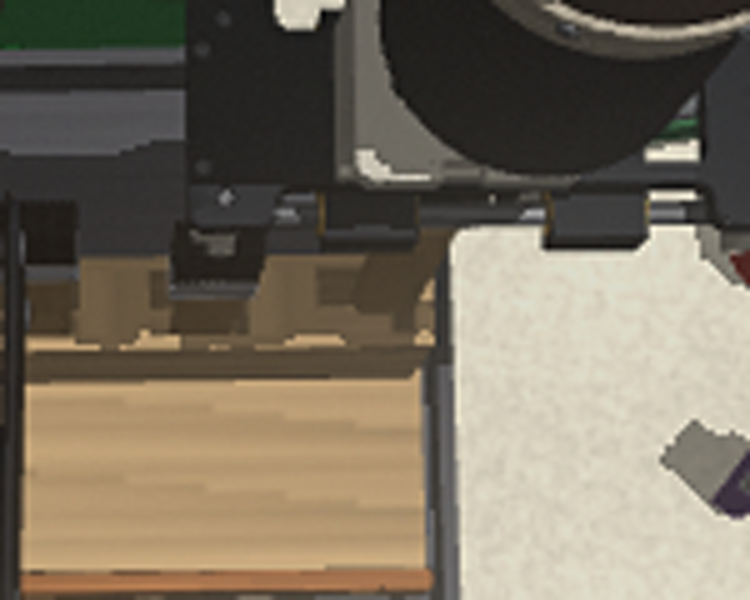

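View pics/z10c.png

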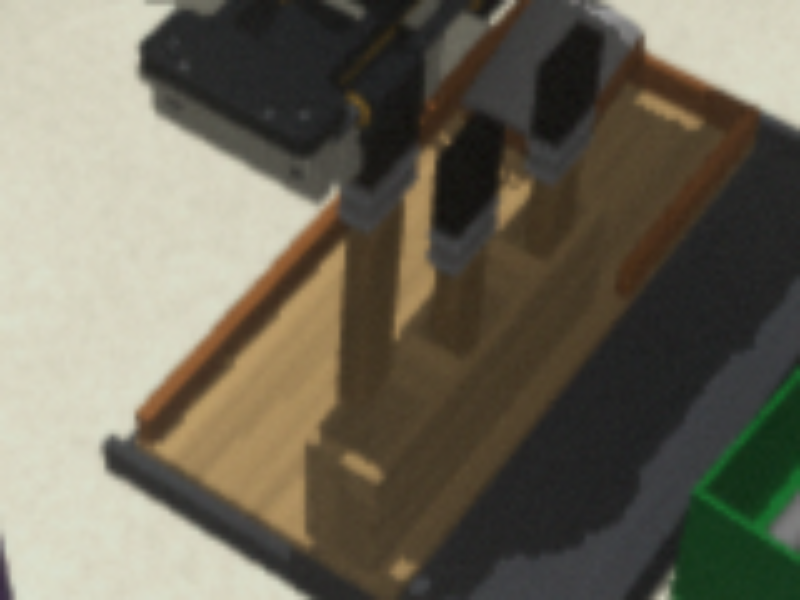

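```bash
python3 -c "
from h import *
s=cam('top');print(s['xyz'])
c=s['img'][182:202,366:402]
cv2.imwrite('pics/z11c.png',cv2.resize(c,None,fx=20,fy=20,interpolation=0))
c2=cv2.imread('pics/z9.png')
c=cv2.convertScaleAbs(c,alpha=1.8)
cv2.imwrite('pics/z11c.png',cv2.resize(c,None,fx=20,fy=20,interpolation=0))
s=cam('scene')
c=s['img'];u,v=proj(s,[.62,-.18,.12]).astype(int)
x0=u-25;y0=v-20;print(x0,y0)
c=cv2.convertScaleAbs(c[y0:y0+36,x0:x0+48],alpha=1.7)
cv2.imwrite('pics/z12c.png',cv2.resize(c,None,fx=15,fy=15,interpolation=0))
"
```

```text
[ 0.40001093 -0.06138644  1.1642784 ]
290 256
```

View pics/z11c.png

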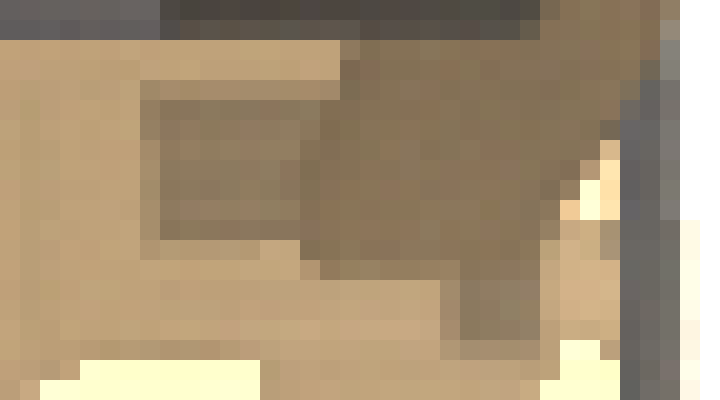

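View pics/z12c.png

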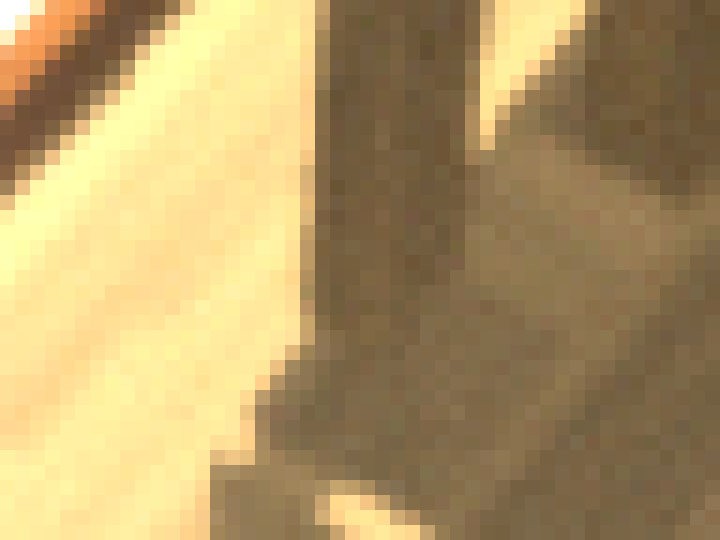

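```bash
python3 -c "
from h import *
s=cam('top')
print('pocket left-near',onz(s,373.7,194,.103))
for z in(.125,.13,.135):print('handle L,R',onz(s,381,195.3,z),onz(s,393,195.3,z))
for p in[[.6126,-.159,.103],[.6126,-.203,.103]]:print((proj(s,p)-[366,182])*20)
for z in (.10,.2): print((proj(s,[.6147,-.195,z])-[366,182])*20)
"
```

```text
pocket left-near [ 0.62230659 -0.1579413   0.103     ]
handle L,R [ 0.61516799 -0.17191955  0.125     ] [ 0.61577151 -0.19810106  0.125     ]
handle L,R [ 0.61413286 -0.17138777  0.13      ] [ 0.61473348 -0.19744332  0.13      ]
handle L,R [ 0.61309773 -0.17085599  0.135     ] [ 0.61369545 -0.19678559  0.135     ]
[162.3397027  325.53600191]
[557.43497048 334.52483969]
[482.27776026 319.64799076]
[607.95616021 127.40547107]
```

```bash
ls -t pics/t4*.png pics/t50.png pics/s5* | head -30; python3 -c "
from h import *
s=cam('top')
b=cv2.imread('pics/t50.png') ; a=s['img']
def z(i): return cv2.resize(cv2.convertScaleAbs(i[175:255,360:410],alpha=1.5),None,fx=7,fy=7,interpolation=0)
cv2.imwrite('pics/z13.png',np.hstack([z(a),z(b)]))
print(b.shape)
for p in[(365,249),(385,249)]:print(onz(s,*p,.044))
"
```

```text
pics/s54c.png
pics/s54.png
pics/s53c.png
pics/s53.png
pics/s52c.png
pics/s52.png
pics/s51c.png
pics/s51.png
pics/s50c.png
pics/s50.png
pics/t50.png
pics/t48c.png
pics/t48.png
pics/t47c.png
pics/t47.png
pics/t46c.png
pics/t46.png
pics/t45c.png
pics/t45.png
pics/t43c.png
pics/t43.png
pics/t40.png
pics/s5c.png
(480, 720, 3)
[ 0.50379046 -0.14482718  0.044     ]
[ 0.50497712 -0.19127224  0.044     ]
```

View pics/z13.png

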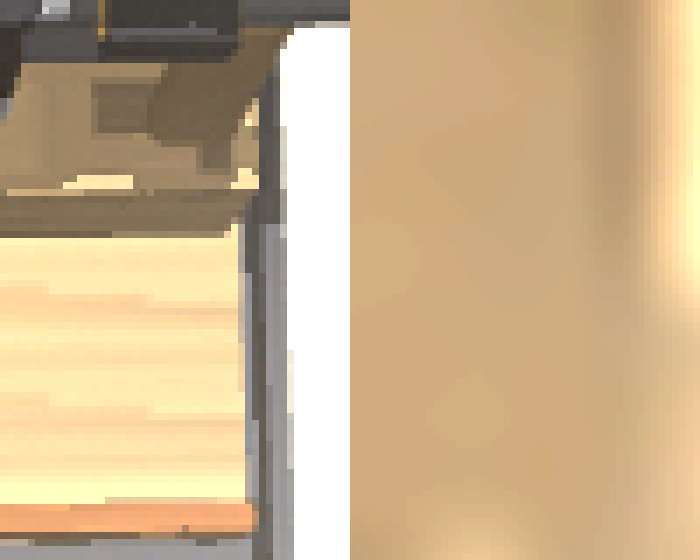

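```bash
python3 -c "
from h import *
b=cv2.imread('pics/t48.png');print(b.shape)
s=cam('top');d=cv2.imread('pics/z3.png')
def z(i): return cv2.resize(cv2.convertScaleAbs(i[175:205,340:405],alpha=1.7),None,fx=9,fy=9,interpolation=0)
cv2.imwrite('pics/z14.png',np.vstack([z(s['img']),z(d)]))
"
```

```text
(480, 640, 3)
```

View pics/z14.png

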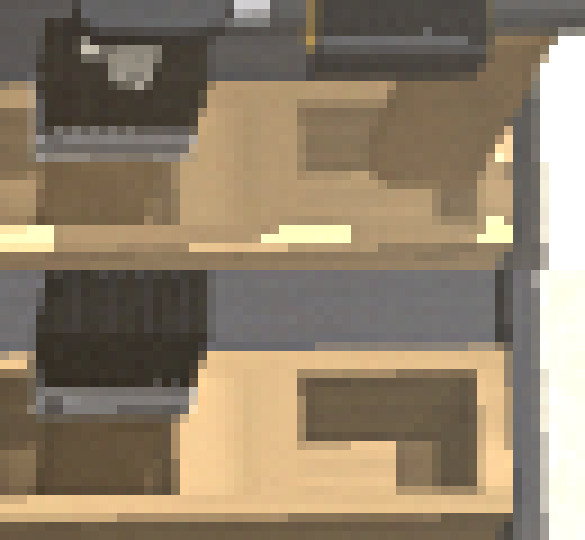

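```bash
python3 -c "
from h import *
s=cam('top')
print(onz(s,373.2,199.2,.103),onz(s,392.9,199.2,.103),onz(s,380,186.1,.103))"
python3 -m creep '[[0.015,-0.02,0.05,0,25],[0.03,-0.04,0.1,0,25],[0.03,-0.04,0.15,0,25],[0.03,-0.04,0.2,0,25],[0.03,-0.04,0.25,0,25],[0.03,-0.04,0.25,0,25],[0.03,-0.04,0.25,0,25],[0.03,-0.04,0.25,0,25]]'
python3 -c "
from h import *
s=cam('top');go(.625,-.178,.2,1.8)
def z(i): return cv2.resize(cv2.convertScaleAbs(i[175:205,340:405],alpha=1.7),None,fx=11,fy=11,interpolation=0)
cv2.imwrite('pics/z15.png',z(s['img']))
"
```

```text
[ 0.61045543 -0.15698416  0.103     ] [ 0.61147459 -0.20084723  0.103     ] [ 0.64065117 -0.17178466  0.103     ]
clock: 96.17
tool_pos: [0.6251, -0.1787, 0.2583]
orientation: [180.0, -0.0, 1.6]
force: [-0.6, -0.1, -1.5]
opening: 0.0358
need [-0.002 -0.007  0.885] turn -0.001 j6 90.4 at [ 0.6252 -0.1787  0.2885] 1.63 clk 96.22 F [ 0.4  0.4 -0.6] op 0.0358
```

View pics/z15.png

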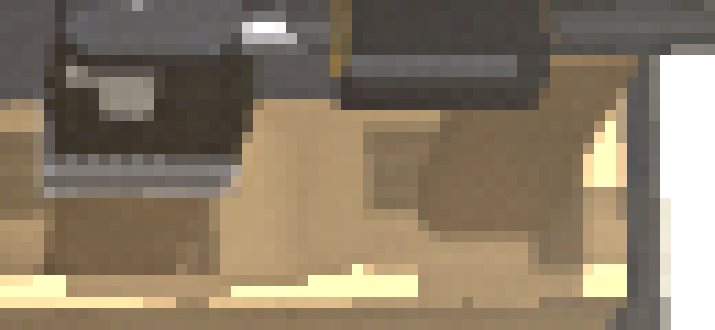

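The handle's bottom edge is inside the mouth, with about 7 mm of margin in x and 5–10 mm in y. I insert.

```bash
python3 -m creep '[[0,-0.02,0.06,0,25],[0,-0.02,0.12,0,25],[0,-0.02,0.18,0,25],[0,-0.02,0.24,0,25],[0,-0.02,0.32,0,25],[0,-0.02,0.4,0,25],[0,-0.02,0.4,0,25],[0,-0.02,0.4,0,25]]'
python3 -m creep '[[0,0,0.1,0,25],[0,0,0.2,0,25],[0,0,0.3,0,25],[0,0,0.36,0,25],[0,0,0.4,0,25],[0,0,0.43,0,25],[0,0,0.43,0,25],[0,0,0.43,0,25]]'
python3 -c "
from h import *
go(.625,-.178,.2,1.8)
s=cam('scene')
c=s['img'];u,v=proj(s,[.62,-.15,.16]).astype(int)
x0=u-80;y0=v-60
cv2.imwrite('pics/z16c.png',cv2.resize(c[y0:y0+120,x0:x0+160],None,fx=5,fy=5))"
```

```text
clock: 96.88
tool_pos: [0.6246, -0.1766, 0.2174]
orientation: [-180.0, 0.1, 1.6]
force: [0.9, 0.5, -1.5]
opening: 0.0358
clock: 97.55
tool_pos: [0.6251, -0.1766, 0.1754]
orientation: [180.0, -0.0, 1.6]
force: [0.0, 0.2, -1.8]
opening: 0.0358
need [-0.001  0.014  0.054] turn -0.0009 j6 90.2 at [ 0.6251 -0.1766  0.2054] 1.63 clk 97.55 F [ 0.   0.2 -1.8] op 0.0358
```

View pics/z16c.png

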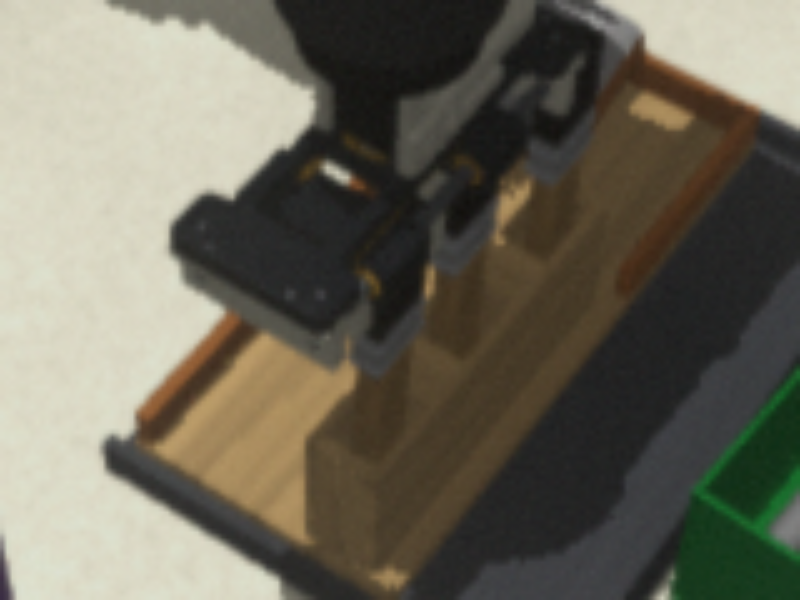

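The handle is inside the right pocket, at about (375,440). I lower the last few millimetres, release and rise.

```bash
python3 -m creep '[[0,0,0.03,0,25],[0,0,0.05,0,25],[0,0,0.05,0,25],[0,0,0.05,0,48],[0,0,0.05,0,48],[0,0,0.05,0,48],[0,0,0.05,0,48],[0,0,0.05,0,48]]'
python3 -m creep '[[0,0,-0.1,0,48],[0,0,-0.2,0,48],[0,0,-0.3,0,48],[0,0,-0.5,0,48],[0,0,-0.75,0,48],[0,0,-0.95,0,48],[0,0,-0.95,0,48],[0,0,-0.95,0,48]]'
python3 -m creep '[[-0.3,0,-0.1,0,48],[-0.6,0,-0.1,0,40],[-0.9,0,-0.1,0,20],[-1,0,-0.1,0,5],[-1,0,-0.1,0,5],[-1,0,-0.1,0,5],[-1,0,-0.1,0,5],[-1,0,-0.1,0,5]]'
python3 -c "
from h import *
go(.46,-.03,.2,1.8)"
```

```text
clock: 98.27
tool_pos: [0.6249, -0.1766, 0.1701]
orientation: [-180.0, 0.0, 1.6]
force: [0.7, 0.7, -0.1]
opening: 0.0482
clock: 98.93
tool_pos: [0.6259, -0.1767, 0.2682]
orientation: [180.0, -0.3, 1.6]
force: [0.1, 0.1, -1.3]
opening: 0.0476
clock: 99.6
tool_pos: [0.5257, -0.1793, 0.2748]
orientation: [-180.0, 0.0, 1.6]
force: [0.1, 0.3, -0.7]
opening: 0.0081
need [-0.614 -1.511  1.048] turn -0.0009 j6 90.3 at [ 0.5257 -0.1793  0.3048] 1.63 clk 99.6 F [ 0.1  0.3 -0.7] op 0.0081
```

```bash
python3 -m creep '[[-0.3,-0.1,0,0,5],[-0.6,-0.4,0,0,5],[-0.85,-0.7,0,0,5],[-0.85,-1,0,0,5],[-0.85,-1,0,0,5],[-0.85,-1,0,0,5],[-0.85,-1,0,0,5],[-0.85,-1,0,0,5]]'
python3 -m creep '[[0,-0.3,0.1,0,5],[0,-0.52,0.3,0,5],[0,-0.52,0.6,0,5],[0,-0.52,0.9,0,5],[0,-0.52,1,0,5],[0,-0.52,1,0,5],[0,-0.52,1,0,5],[0,-0.52,1,0,5]]'
python3 -c "
from h import *
go(.47,-.03,.028,2.1);s=cam('top','z17.png');cam('scene','z18.png')
c=s['img'];cv2.imwrite('pics/z17c.png',cv2.resize(c[140:300,220:440],None,fx=3.5,fy=3.5))"
```

```text
clock: 100.27
tool_pos: [0.4377, -0.0822, 0.2749]
orientation: [180.0, 0.1, 1.6]
force: [-1.3, -0.1, -0.4]
opening: 0.0047
clock: 100.93
tool_pos: [0.4371, -0.0302, 0.1768]
orientation: [180.0, -0.1, 1.6]
force: [-0.1, 0.4, -0.1]
opening: 0.0048
need [0.329 0.007 1.788] turn -0.0028 j6 69.5 at [ 0.4371 -0.0302  0.2068] 1.59 clk 100.93 F [-0.1  0.4 -0.1] op 0.0048
```

View pics/z17c.png

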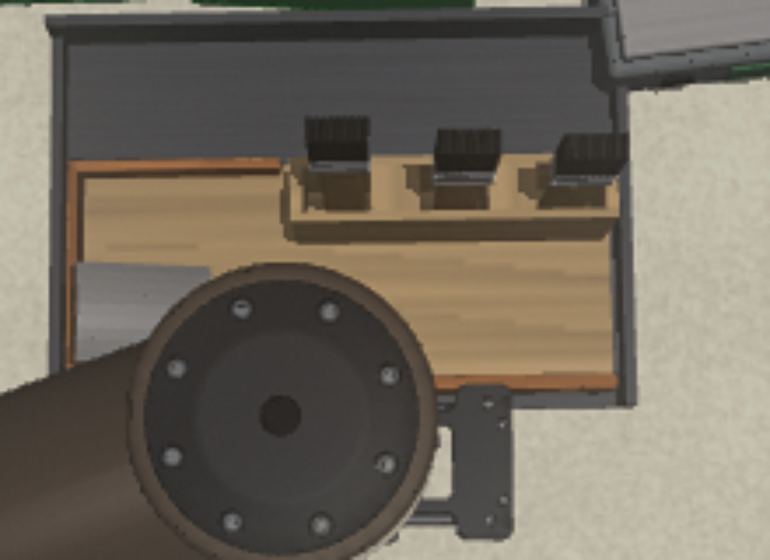

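View pics/z18.png

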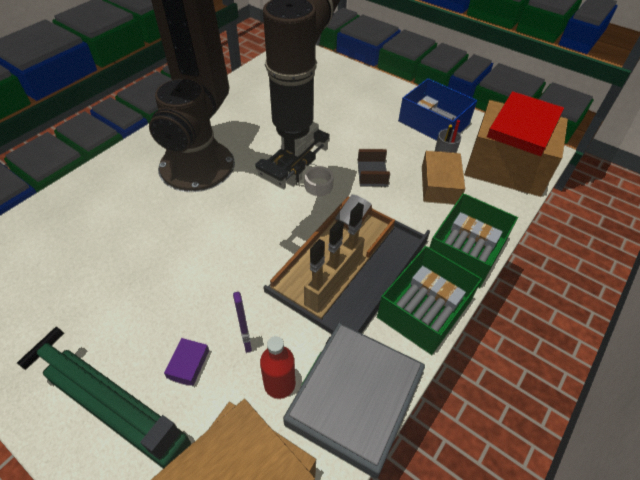

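```bash
python3 -c "
from h import *
s=cam('top');c=s['img'];cv2.imwrite('pics/z19.png',cv2.resize(c[180:270,230:310],None,fx=8,fy=8,interpolation=0)[:,:])
print(proj(s,[.53,.1,.056]))
s=cam('scene');c=s['img'];cv2.imwrite('pics/z20.png',cv2.resize(c[180:260,310:410],None,fx=7,fy=7,interpolation=2))"
```

```text
[260.03728285 234.62021558]
```

View pics/z19.png

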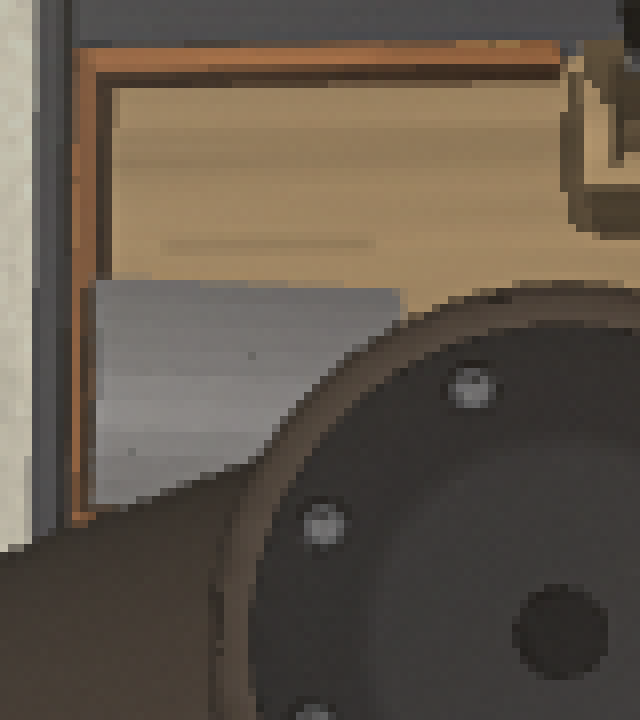

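View pics/z20.png

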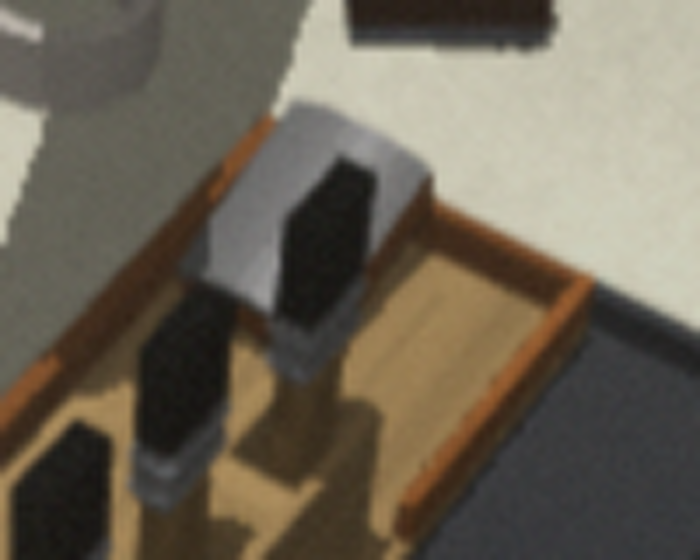

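```bash
python3 -c "
from h import *
a=cam('top');b=cam('scene')
print(tri(a,(241.9,215),b,(371.4,205.7)))
print('right far top at .046',onz(a,280,216.2,.046),'left',onz(a,241.9,215,.046), onz(a,241.9,215,.056))
print('wall inner top',onz(a,230+98/8,205,.044),'wall corner inner',onz(a,230+97/8,180+72/8,.044))
p=onz(a,241.9,215,.046)
for z in(.046,.056,.066):print(z,proj(b,onz(a,241.9,215,z)))"
```

```text
(array([0.57438787, 0.14344501, 0.06421032]), np.float64(0.0014877522940222412))
right far top at .046 [0.57599395 0.05617918 0.046     ] left [0.57669355 0.14631838 0.046     ] [0.5751136  0.14446102 0.056     ]
wall inner top [0.60099599 0.14697951 0.044     ] wall corner inner [0.63959448 0.14908149 0.044     ]
0.046 [371.68969294 209.88835832]
0.056 [371.24395015 207.63476851]
0.066 [370.79289215 205.35430605]
```

```bash
python3 -c "
from h import *
b=cam('scene');print(b['xyz'])
c=b['img'][185:235,325:385];f=12
c=cv2.resize(cv2.convertScaleAbs(c,alpha=1.6),None,fx=f,fy=f,interpolation=0)
for z in(.018,.046):
  for p in[(.5765,.146),(.576,.056),(.5105,.144),(.510,.054)]:
    q=((proj(b,[*p,z])-[325,185]+.5)*f).astype(int);cv2.circle(c,tuple(int(t) for t in q),4,(0,0,255) if z>.03 else (255,0,255),-1)
for y in(.145,.055):
    q=((proj(b,[.543,y,.056])-[325,185]+.5)*f).astype(int);cv2.circle(c,tuple(int(t) for t in q),4,(0,255,0),-1)
cv2.imwrite('pics/z21.png',c)"
```

```text
[ 0.99783571 -0.69931473  1.0493155 ]
```

View pics/z21.png

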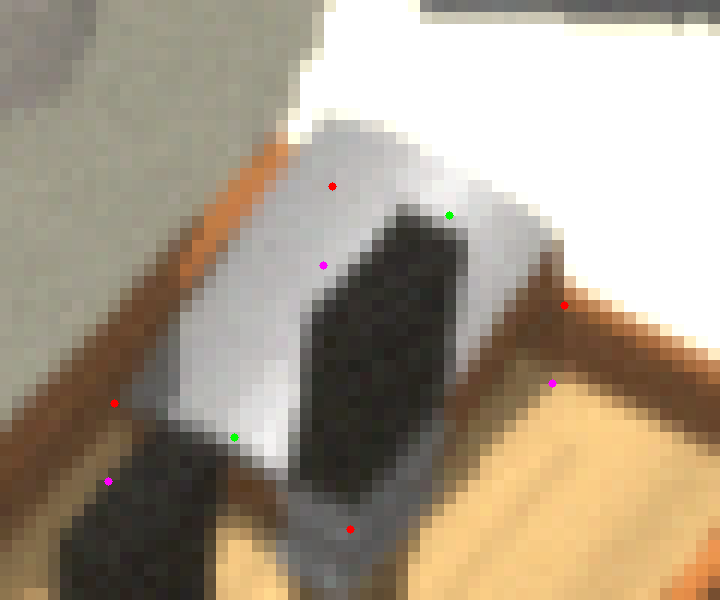

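Checking the block: its left end, at top crop (95,280), triangulates about 18 mm too high. It is leaning on the left wall of the bay, so my earlier "flat" reading was wrong. Before pushing the tray home I will nudge its left end rightward with closed fingers so that it drops flat.

```bash
python3 -m creep '[[0,-0.3,0,0,5],[0,-0.6,0,0,5],[0.1,-0.9,0,0,5],[0.3,-1,0,0,5],[0.6,-1,0,0,2],[0.6,-1,0,0,0],[0.6,-1,0,0,0],[0.6,-1,0,0,0]]'
python3 -m creep '[[0.1,-0.3,0,0,0],[0.2,-0.6,0,0,0],[0.4,-0.9,0,0,0],[0.45,-1,0,0,0],[0.45,-1,0,0,0],[0.45,-1,0,0,0],[0.45,-1,0,0,0],[0.45,-1,0,0,0]]'
python3 -c "
from h import *
go(.543,.190,.052,2.1)"
```

```text
clock: 101.95
tool_pos: [0.4924, 0.0716, 0.1749]
orientation: [180.0, 0.1, 1.6]
force: [0.1, -0.2, 0.8]
opening: 0.0002
clock: 102.62
tool_pos: [0.5343, 0.172, 0.1756]
orientation: [-180.0, -0.0, 1.6]
force: [-0.4, 0.3, -0.1]
opening: 0.0003
need [ 0.092 -0.178  1.536] turn -0.0029 j6 53.8 at [0.5343 0.172  0.2056] 1.59 clk 102.62 F [-0.4  0.3 -0.1] op 0.0003
```

```bash
python3 -m creep '[[0.09,-0.2,0,0,0],[0.09,-0.2,0.2,0,0],[0.09,-0.2,0.4,0,0],[0.09,-0.2,0.6,0,0],[0.09,-0.2,0.8,0,0],[0.09,-0.2,1,0,0],[0.09,-0.2,1,0,0],[0.09,-0.2,1,0,0]]'
python3 -c "
from h import *
go(.543,.190,.052,2.1)
b=cam('scene')
c=b['img'];cv2.imwrite('pics/z22.png',cv2.resize(c[140:240,290:420],None,fx=6,fy=6,interpolation=2))
a=cam('top');c=a['img'];cv2.imwrite('pics/z22t.png',cv2.resize(c[150:280,190:320],None,fx=5,fy=5,interpolation=2))"
```

```text
clock: 103.28
tool_pos: [0.5428, 0.1921, 0.0751]
orientation: [179.9, 0.1, 1.6]
force: [0.3, -0.1, 0.1]
opening: 0.0001
need [0.001 0.022 0.531] turn -0.0028 j6 52.6 at [0.5428 0.1921 0.1051] 1.59 clk 103.28 F [ 0.3 -0.1  0.1] op 0.0001
```

View pics/z22.png

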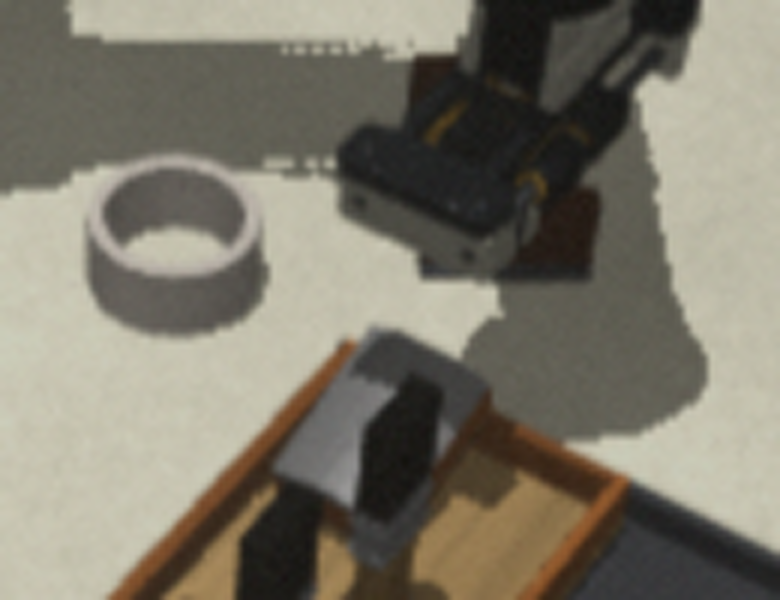

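View pics/z22t.png

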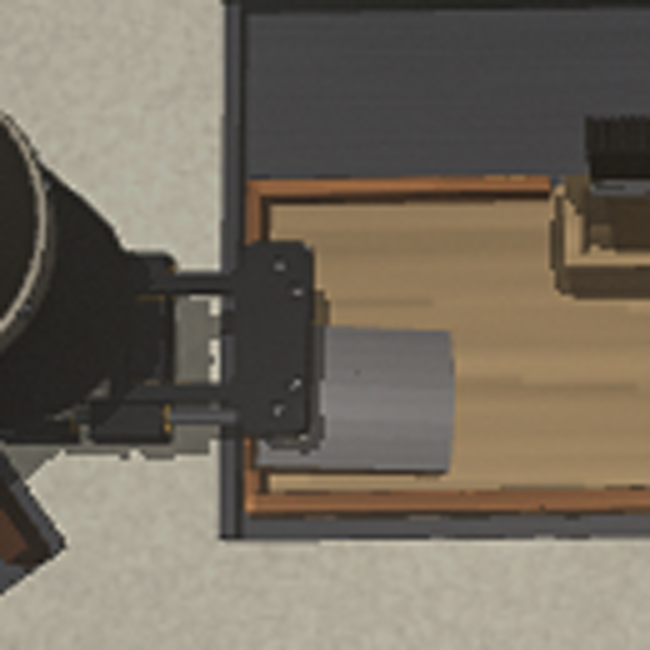

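The block's left end sits high against the left wall. The closed fingers are to its left, so I lower and push right.

```bash
python3 -m creep '[[0,0,0.15,0,0],[0,0,0.3,0,0],[0,0,0.45,0,0],[0,0,0.5,0,0],[0,0,0.5,0,0],[0,0,0.5,0,0],[0,0,0.5,0,0],[0,0,0.5,0,0]]'
python3 -m creep '[[0,0.05,0,0,0],[0,0.1,0,0,0],[0,0.15,0,0,0],[0,0.2,0,0,0],[0,0.2,0,0,0],[0,0.2,0,0,0],[0,0.2,0,0,0],[0,0.2,0,0,0]]'
python3 -m creep '[[0,0.03,0,0,0],[0,0.06,0,0,0],[0,0.09,0,0,0],[0,0.12,0,0,0],[0,0.15,0,0,0],[0,0.15,0,0,0],[0,0.15,0,0,0],[0,0.15,0,0,0]]'
python3 -c "
from h import *
b=cam('scene')
c=b['img'];cv2.imwrite('pics/z23.png',cv2.resize(c[160:240,300:410],None,fx=7,fy=7,interpolation=2))
"
```

```text
clock: 104.05
tool_pos: [0.5441, 0.1938, 0.0265]
orientation: [-179.9, -0.1, 1.6]
force: [0.7, 1.2, -0.4]
opening: 0.0007
clock: 104.72
tool_pos: [0.5441, 0.1734, 0.0253]
orientation: [-180.0, -0.0, 1.6]
force: [0.1, 0.1, -0.4]
opening: -0.0002
clock: 105.38
tool_pos: [0.5445, 0.1582, 0.0253]
orientation: [180.0, -0.0, 1.6]
force: [0.3, 0.2, 0.2]
opening: 0.0005
```

View pics/z23.png

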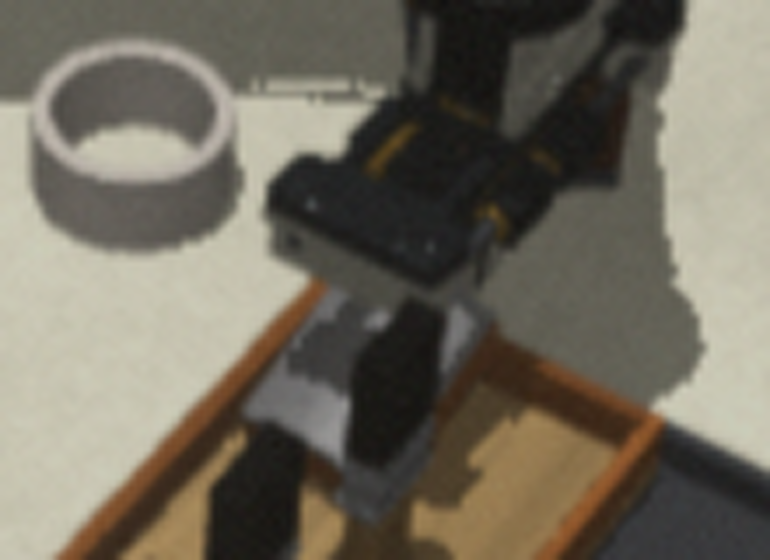

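```bash
python3 -m creep '[[0,0.03,0,0,0],[0,0.06,0,0,0],[0,0.09,0,0,0],[0,0.12,0,0,0],[0,0.15,0,0,0],[0,0.15,0,0,0],[0,0.15,0,0,0],[0,0.15,0,0,0]]'
python3 -c "
from h import *
b=cam('scene')
c=b['img'];cv2.imwrite('pics/z24.png',cv2.resize(c[160:240,300:410],None,fx=7,fy=7,interpolation=2))
a=cam('top');c=a['img'];cv2.imwrite('pics/z24t.png',cv2.resize(c[180:280,210:320],None,fx=7,fy=7,interpolation=2))"
```

```text
clock: 106.1
tool_pos: [0.5448, 0.1432, 0.0252]
orientation: [180.0, 0.0, 1.6]
force: [0.1, 2.9, -0.8]
opening: 0.0002
```

View pics/z24.png

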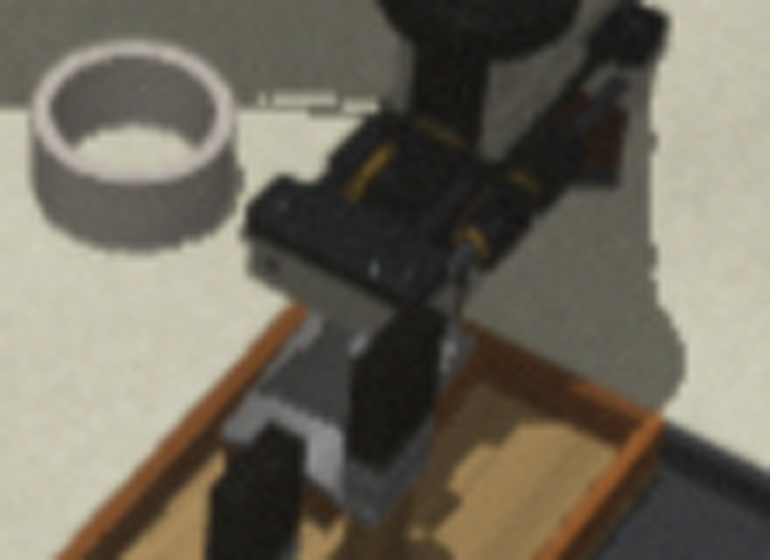

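View pics/z24t.png

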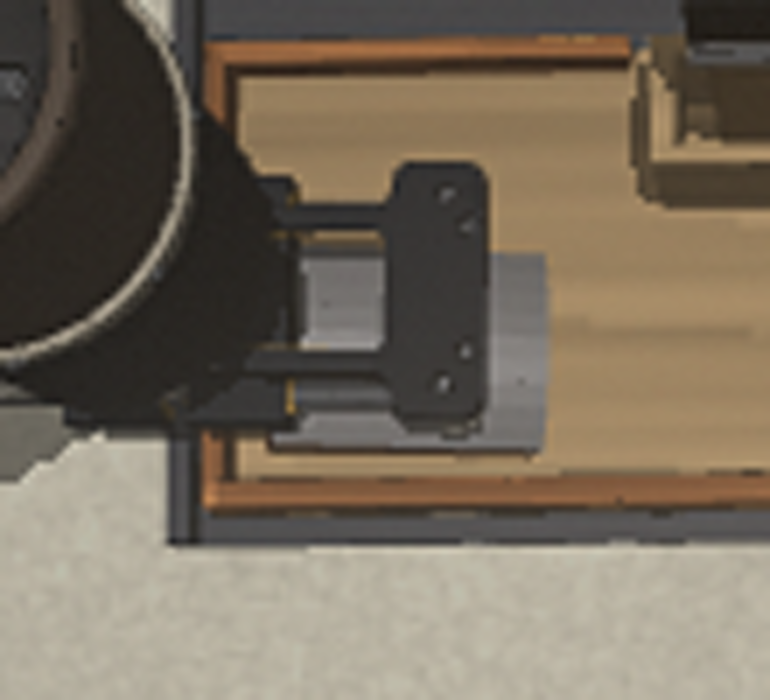

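The block has moved right of the wall (left end at 272 against the wall's inner edge at 235) and looks dropped. I back off and check.

```bash
python3 -m creep '[[0,-0.1,0,0,0],[0,-0.2,0,0,0],[0,-0.2,-0.2,0,0],[0,-0.2,-0.5,0,0],[0,-0.3,-0.8,0,0],[0,-0.4,-1,0,0],[0,-0.4,-1,0,0],[0,-0.4,-1,0,0]]'
python3 -m creep '[[0,0,-0.1,0,0],[-0.3,0,-0.3,0,0],[-0.6,0,-0.5,0,0],[-0.9,0,-0.5,0,0],[-1,0,-0.5,0,0],[-1,0,-0.5,0,0],[-1,0,-0.5,0,0],[-1,0,-0.5,0,0]]'
python3 -c "
from h import *
b=cam('scene')
c=b['img'];cv2.imwrite('pics/z25.png',cv2.resize(c[175:255,310:410],None,fx=8,fy=7,interpolation=2))
a=cam('top');c=a['img'];cv2.imwrite('pics/z25t.png',cv2.resize(c[180:260,220:310],None,fx=8,fy=8,interpolation=0));go(.46,-.03,.2,2.1)"
```

```text
clock: 106.87
tool_pos: [0.5442, 0.1849, 0.1266]
orientation: [-179.9, -0.1, 1.7]
force: [-0.7, -0.2, -0.5]
opening: 0.0004
clock: 107.53
tool_pos: [0.4442, 0.1805, 0.1749]
orientation: [180.0, 0.0, 1.6]
force: [0.3, -0.2, -0.3]
opening: 0.0006
need [0.098 2.107 0.047] turn -0.0028 j6 45.9 at [0.4444 0.1804 0.2047] 1.6 clk 107.63 F [ 0.6 -0.2 -0.3] op 0.0004
```

View pics/z25.png

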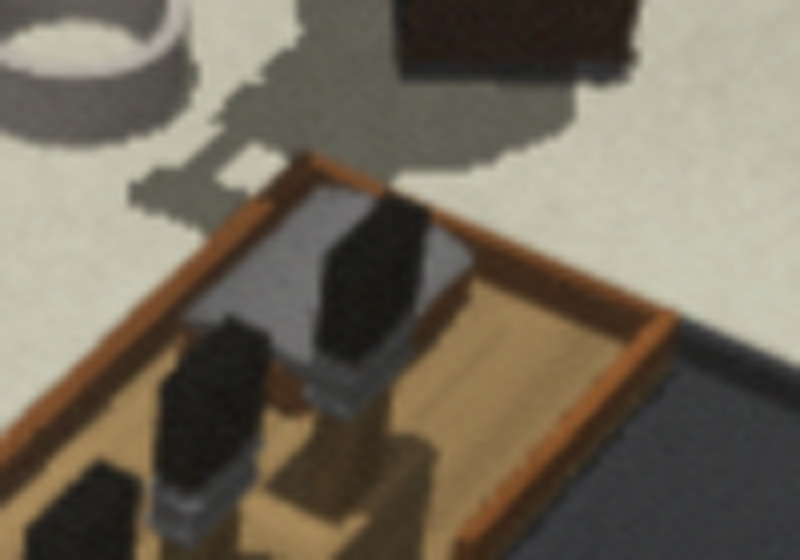

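View pics/z25t.png

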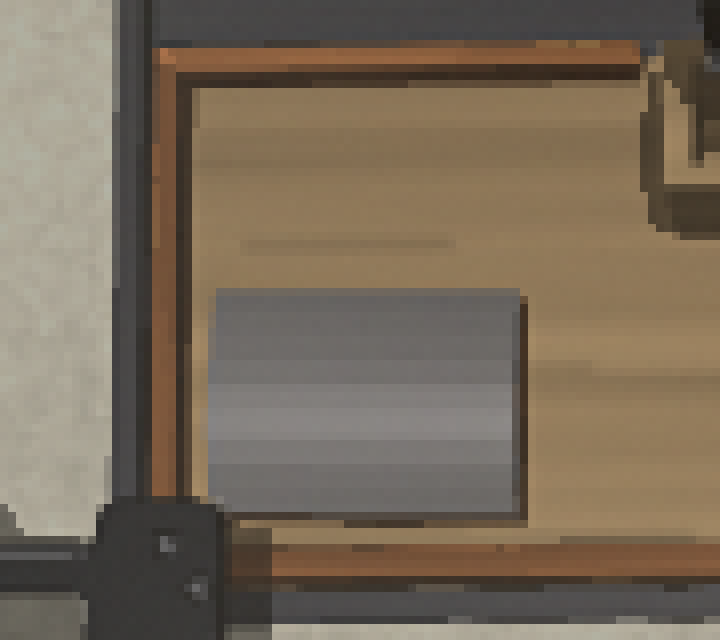

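The block is now flat, with bay floor visible on all four sides (crop 210–520, 290–520). Next I take the fingers to the middle of the front edge.

```bash
python3 -m creep '[[0,0.3,0,0,0],[0,0.6,0,0,0],[0,0.9,0,0,0],[0,1,0,0,0],[0,1,0,0,0],[0,1,0,0,0],[0,1,0,0,0],[0,1,0,0,0]]'
python3 -m creep '[[0,0.3,0.1,0,0],[0,0.6,0.2,0,0],[0,0.9,0.3,0,0],[0,1,0.4,0,0],[0,1,0.6,0,0],[0,1,0.8,0,0],[0,1,0.8,0,0],[0,1,0.8,0,0]]'
python3 -c "
from h import *
go(.46,-.03,.03,2.1)
a=cam('top')
for y in(.1,-.03,-.15):print(proj(a,[.49,y,.044]))
c=a['img'];cv2.imwrite('pics/z26.png',cv2.resize(c[200:300,250:400],None,fx=5,fy=5,interpolation=0))"
```

```text
clock: 108.3
tool_pos: [0.4469, 0.0812, 0.1751]
orientation: [180.0, 0.0, 1.7]
force: [-1.0, 0.1, 0.3]
opening: 0.0007
clock: 108.97
tool_pos: [0.4491, -0.0192, 0.0948]
orientation: [179.9, 0.1, 1.7]
force: [1.2, 0.7, 0.7]
opening: 0.0005
need [0.106 0.111 0.948] turn -0.0023 j6 68.9 at [ 0.4491 -0.0192  0.1248] 1.68 clk 108.97 F [1.2 0.7 0.7] op 0.0005
[260.03788222 252.20908294]
[315.57951797 253.63708803]
[367.13618965 254.96263758]
```

View pics/z26.png

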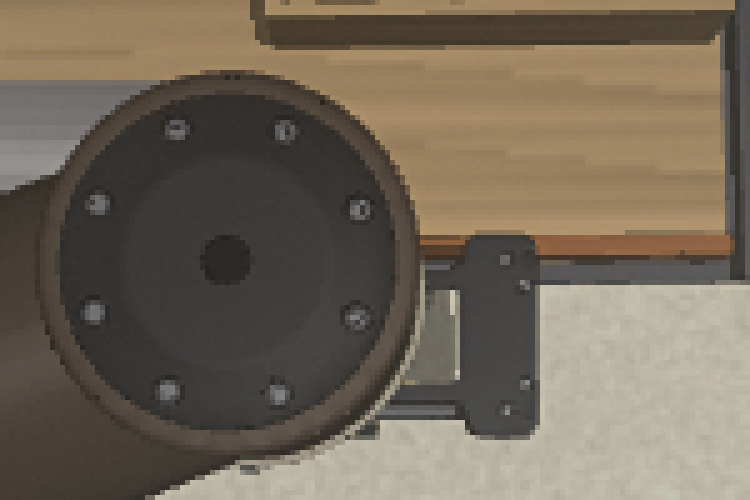

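```bash
python3 -m creep '[[0,0.05,0.2,0,0],[0,0.1,0.4,0,0],[0,0.1,0.6,0,0],[0,0.1,0.8,0,0],[0,0.1,0.93,-0.002,0],[0,0.1,0.93,-0.002,0],[0,0.1,0.93,-0.002,0],[0,0.1,0.93,-0.002,0]]'
python3 -m creep '[[0.05,0,0,0,0],[0.1,0,0,0,0],[0.15,0,0,0,0],[0.2,0,0,0,0],[0.25,0,0,0,0],[0.3,0,0,0,0],[0.35,0,0,0,0],[0.4,0,0,0,0]]'
python3 -c "
from h import *
go(.58,-.03,.03,2.1)"
```

```text
clock: 109.68
tool_pos: [0.451, -0.0288, 0.0036]
orientation: [-180.0, -0.1, 2.0]
force: [-0.1, -0.3, 1.2]
opening: 0.0006
clock: 110.35
tool_pos: [0.4883, -0.0285, 0.0018]
orientation: [180.0, 0.2, 2.0]
force: [-7.0, 2.2, 4.4]
opening: 0.0007
need [0.916 0.046 0.018] turn -0.0008 j6 72.3 at [ 0.4883 -0.0285  0.0318] 1.95 clk 110.35 F [-7.   2.2  4.4] op 0.0007
```

```bash
python3 -m creep '[[0.05,0,0,0,0],[0.1,0,0,0,0],[0.15,0,0,0,0],[0.2,0,0,0,0],[0.25,0,0,0,0],[0.3,0,0,0,0],[0.35,0,0,0,0],[0.4,0,0,0,0]]'
python3 -c "
from h import *
go(.58,-.03,.03,2.1)
b=cam('scene','z27.png')
c=b['img'];cv2.imwrite('pics/z27c.png',cv2.resize(c[150:350,240:460],None,fx=3,fy=3,interpolation=2))"
```

```text
clock: 111.02
tool_pos: [0.5279, -0.027, 0.0017]
orientation: [180.0, 0.2, 2.0]
force: [-5.4, 1.9, 4.0]
opening: 0.0005
need [0.519 0.048 0.017] turn -0.0008 j6 73.7 at [ 0.5279 -0.027   0.0317] 1.96 clk 111.02 F [-5.4  1.9  4. ] op 0.0005
```

View pics/z27c.png

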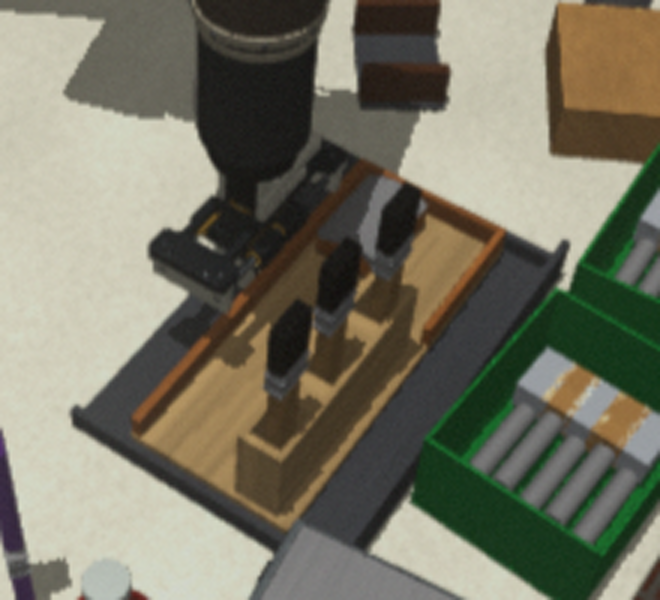

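The tray is sliding with everything upright. I continue.

```bash
python3 -m creep '[[0.04,0,0,0,0],[0.08,0,0,0,0],[0.12,0,0,0,0],[0.16,0,0,0,0],[0.2,0,0,0,0],[0.24,0,0,0,0],[0.28,0,0,0,0],[0.32,0,0,0,0]]'
python3 -m creep '[[0.015,0,0,0,0],[0.03,0,0,0,0],[0.045,0,0,0,0],[0.06,0,0,0,0],[0.075,0,0,0,0],[0.09,0,0,0,0],[0.105,0,0,0,0],[0.12,0,0,0,0]]'
```

```text
clock: 111.73
tool_pos: [0.5599, -0.0258, 0.0016]
orientation: [180.0, 0.2, 2.0]
force: [-5.9, 2.1, 4.6]
opening: 0.0003
clock: 112.4
tool_pos: [0.5641, -0.0262, 0.001]
orientation: [179.9, 0.9, 1.9]
force: [-33.1, 10.5, 27.5]
opening: 0.0005
```

The force jumped from 6 to 33 N, so the tray is at its stop. I back off and check.

```bash
python3 -m creep '[[-0.1,0,0,0,0],[-0.3,0,0,0,0],[-0.6,0,0,0,0],[-0.9,0,-0.2,0,0],[-1,0,-0.5,0,0],[-1,0,-0.8,0,0],[-1,0,-1,0,0],[-1,0,-1,0,0]]'
python3 -m creep '[[-0.1,0,-0.3,0,0],[-0.2,0.3,-0.6,0,0],[-0.3,0.6,-0.9,0,0],[-0.3,1,-1,0,0],[-0.3,1,-1,0,0],[-0.3,1,-1,0,0],[-0.3,1,-1,0,0],[-0.3,1,-1,0,0]]'
python3 -m creep '[[0,0.3,0,0,0],[0,0.6,0,0,0],[0,0.9,0,0,0],[0,1,0,0,0],[0,1,0,0,0],[0,1,0,0,0],[0,1,0,0,0],[0,1,0,0,0]]'
python3 -c "
from h import *
st()
b=cam('scene','z28.png')
a=cam('top','z29.png')
c=a['img'];cv2.imwrite('pics/z29c.png',cv2.resize(c[130:280,220:420],None,fx=4,fy=4,interpolation=2))"
```

```text
clock: 113.07
tool_pos: [0.4773, -0.0279, 0.1071]
orientation: [-179.9, -0.5, 2.1]
force: [0.9, 0.4, 0.2]
opening: 0.0
clock: 113.73
tool_pos: [0.447, -0.1291, 0.2014]
orientation: [-180.0, 0.1, 2.0]
force: [0.1, 0.6, -1.0]
opening: 0.0003
clock: 114.4
tool_pos: [0.4508, -0.2284, 0.2021]
orientation: [-180.0, 0.0, 2.1]
force: [-0.0, -0.3, -0.6]
opening: 0.0003
{'clock': 114.4, 'joint_pos': [-4.5712, 4.1917, -19.7714, -0.0083, -66.047, 96.6493], 'tool_pos': [0.4508, -0.2284, 0.2021], 'orientation': [-179.9913, 0.0091, 2.0747], 'force': [-0.0207, -0.283, -0.6363], 'opening': 0.0003}
```

View pics/z29c.png

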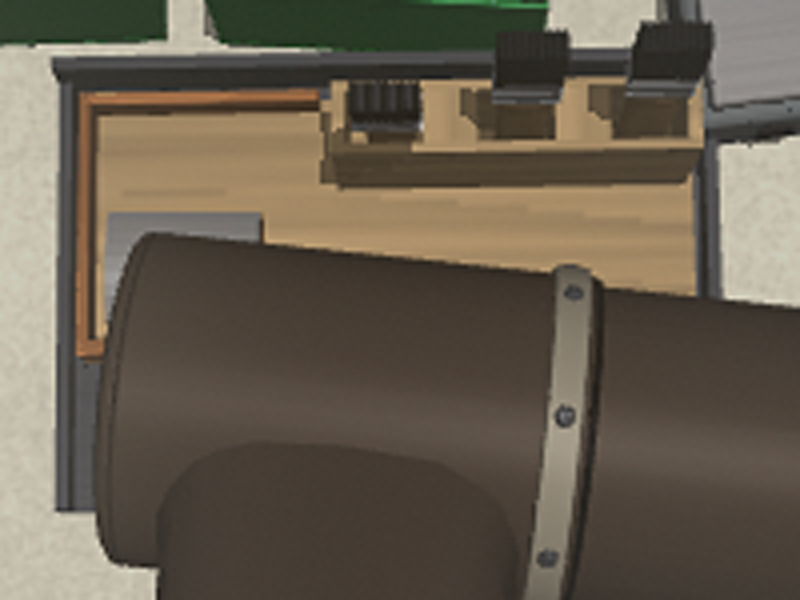

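View pics/z28.png

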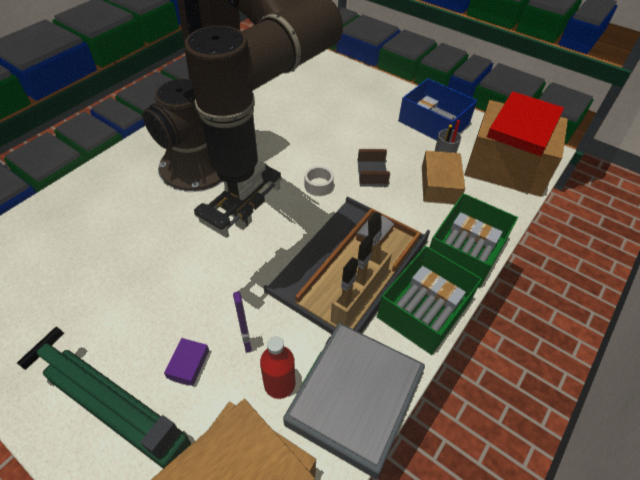

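```bash
python3 -c "
from h import *
b=cam('scene');a=cam('top')
print(onz(a,240,130+356/4,.044), 'rear edge',onz(a,250,130+92/4,.044),'lip in',onz(a,250,130+86/4,.03))
c=a['img'];c1=cv2.resize(c[140:215,225:325],None,fx=4,fy=4,interpolation=2)
c=b['img'];c2=cv2.resize(c[205:345,320:440],None,fx=4,fy=4,interpolation=2)
h=max(c1.shape[0],c2.shape[0]);p=lambda i:cv2.copyMakeBorder(i,0,h-i.shape[0],0,0,0)
cv2.imwrite('pics/z30.png',np.hstack([c2[:,:400],p(c1)]))
print(c2.shape)"
```

```text
[0.56734859 0.15074427 0.044     ] rear edge [0.72803947 0.13422361 0.044     ] lip in [0.73588851 0.13683587 0.03      ]
(560, 480, 3)
```

View pics/z30.png

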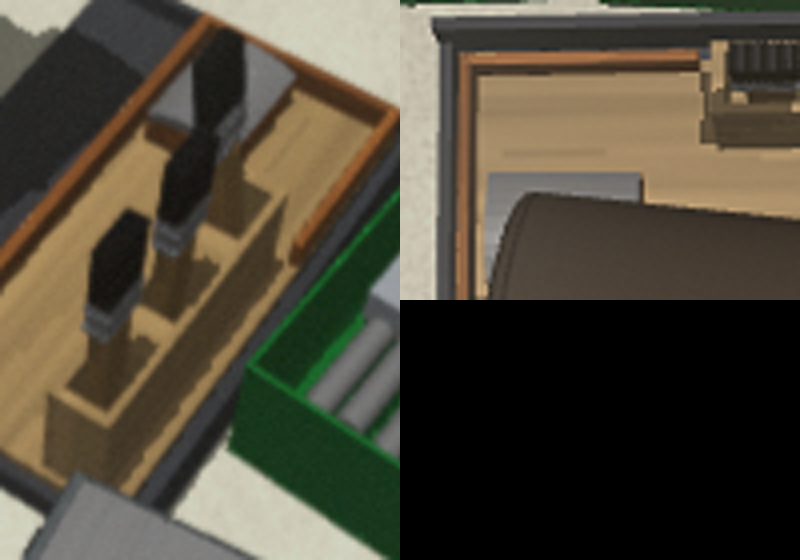

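```bash
ls -tr pics/*.png | head -5
python3 - <<'E'
from h import *
a=cam('top')
import glob,os
fs=sorted(glob.glob('pics/*.png'),key=os.path.getmtime)
first=[f for f in fs if cv2.imread(f).shape==(480,640,3)]
for f in first[:6]:
    i=cv2.imread(f); print(f,np.abs(i[150:,450:].astype(int)-a['img'][150:,450:]).mean())
E
```

```text
pics/scene0.png
pics/top0.png
pics/c1.png
pics/c2.png
pics/c3.png
pics/scene0.png 78.39839978734716
pics/top0.png 60.04356725146199
pics/t1.png 32.14213716108453
pics/s1.png 76.13300903774588
pics/s3.png 75.66929292929294
pics/s14.png 75.82112706007443
```

Run:
```python
from h import *
a=cam('top');A=a['img'].astype(int);B=cv2.imread('pics/top0.png').astype(int);C=cv2.imread('pics/z25.png')
# orange mask of left wall outer strip columns ; print row extents of the left wall
def rows(I,lab):
    I=I.astype(np.uint8);h=cv2.cvtColor(I,cv2.COLOR_BGR2HSV)
    m=((h[...,0]<14)&(h[...,1]>110)&(h[...,2]>50))
    for u in range(238,246):
        r=np.where(m[120:290,u])[0]+120
        if len(r):print(lab,u,r.min(),r.max(),len(r))
rows(A,'now');rows(B,'start')
```

```text
now 239 182 218 17
now 240 154 218 64
now 241 154 218 65
now 242 154 218 18
now 243 153 218 7
now 244 154 218 6
now 245 154 218 6
start 239 190 256 53
start 240 190 256 66
start 241 190 256 67
start 242 190 256 7
start 243 190 256 7
start 244 190 256 7
start 245 190 256 7
```

Run:
```python
from h import *
a=cam('top');A=a['img'].astype(float);B=cv2.imread('pics/top0.png').astype(float)
f=a['camera_matrix'][0][0];print('f',f)
def prof(I,r0,r1,u0=240,u1=300): return I[r0:r1,u0:u1]
# subpixel edge: rear wall (orange strip) centroid by redness r-b, per column
def cen(I,r0,r1,u0,u1):
    w=np.clip(I[r0:r1,u0:u1,2]-1.9*I[r0:r1,u0:u1,0]-0,0,None)
    rr=np.arange(r0,r1)[:,None]
    return np.median((w*rr).sum(0)/np.maximum(w.sum(0),1e-6))
print('rear now',cen(A,148,160,250,295),'start',cen(B,184,197,250,295))
for n,I,r in(('now',A,150),('start',B,186)):
    print(n,I[r:r+10,270].astype(int).tolist())
for n,I,r in(('now',A,212),('start',B,250)):
    print(n,I[r:r+10,241].astype(int).tolist())
```

```text
f 481.67986951099635
rear now 153.8481894150418 start 190.70247933884298
now [[45, 49, 51], [43, 47, 47], [62, 67, 72], [70, 109, 162], [73, 112, 164], [64, 98, 142], [40, 55, 71], [37, 50, 65], [65, 88, 109], [99, 134, 158]]
start [[69, 69, 72], [71, 71, 73], [72, 71, 73], [56, 66, 80], [59, 92, 135], [64, 99, 146], [46, 68, 97], [34, 45, 60], [41, 56, 72], [86, 115, 136]]
now [[69, 100, 143], [70, 100, 142], [69, 98, 140], [69, 99, 140], [71, 102, 143], [73, 106, 151], [72, 106, 150], [46, 58, 73], [64, 83, 99], [59, 62, 64]]
start [[57, 79, 110], [57, 80, 109], [58, 79, 108], [61, 86, 121], [62, 86, 121], [64, 91, 129], [59, 84, 116], [40, 51, 62], [122, 134, 138], [152, 168, 174]]
```

The measured travel is 86–88 mm against a nominal 90, so I push once more to be sure it is at the stop.

```bash
python3 -m creep '[[0,-0.3,0,0,0],[0,-0.6,0.2,0,0],[0,-0.9,0.5,0,0],[0,-1,0.7,0,0],[0,-1,0.7,0,0],[0,-1,0.7,0,0],[0,-1,0.7,0,0],[0,-1,0.7,0,0]]'
python3 -m creep '[[0,-0.3,0.2,0,0],[0,-0.6,0.4,0,0],[0,-0.9,0.6,0,0],[0.2,-1,0.8,0,0],[0.4,-1,1,0,0],[0.5,-1,1,0,0],[0.5,-1,1,0,0],[0.5,-1,1,0,0]]'
python3 -c "
from h import *
go(.56,-.026,.030,2.1)"
```

```text
clock: 115.42
tool_pos: [0.4483, -0.1302, 0.1336]
orientation: [180.0, -0.1, 2.0]
force: [-0.5, -1.0, 0.4]
opening: 0.0004
clock: 116.08
tool_pos: [0.4944, -0.0286, 0.033]
orientation: [180.0, -0.0, 1.9]
force: [-1.1, -0.6, 1.1]
opening: 0.0003
need [ 0.657 -0.004  0.33 ] turn -0.0011 j6 72.4 at [ 0.4944 -0.0286  0.063 ] 1.9 clk 116.08 F [-1.1 -0.6  1.1] op 0.0003
```

```bash
python3 -m creep '[[0,0,0.15,0,0],[0,0,0.33,0,0],[0.2,0,0.33,0,0],[0.4,0,0.33,0,0],[0.5,0,0.33,0,0],[0.58,0,0.33,0,0],[0.62,0,0.33,0,0],[0.64,0,0.33,0,0]]'
python3 -m creep '[[0.015,0,0,0,0],[0.03,0,0,0,0],[0.045,0,0,0,0],[0.06,0,0,0,0],[0.075,0,0,0,0],[0.09,0,0,0,0],[0.1,0,0,0,0],[0.11,0,0,0,0]]'
```

```text
clock: 116.75
tool_pos: [0.5577, -0.026, -0.0002]
orientation: [-180.0, -0.0, 1.9]
force: [-0.2, -0.1, 0.4]
opening: 0.0003
clock: 117.42
tool_pos: [0.5642, -0.0259, -0.0014]
orientation: [180.0, 0.4, 1.9]
force: [-15.5, 3.7, 11.6]
opening: 0.0007
```

At 15 N, three times the sliding force, the tip stopped at x=.5642. The 33 N push ended at .5641, so this is the hard stop. I withdraw well clear.

```bash
python3 -m creep '[[-0.1,0,0,0,0],[-0.3,0,0,0,0],[-0.6,0,0,0,0],[-0.9,0,-0.2,0,0],[-1,0,-0.5,0,0],[-1,0,-0.8,0,0],[-1,0,-1,0,0],[-1,0,-1,0,0]]'
python3 -m creep '[[-0.1,0.2,-0.3,0,0],[-0.2,0.5,-0.6,0,0],[-0.3,0.8,-0.9,0,0],[-0.3,1,-1,0,0],[-0.3,1,-1,0,0],[-0.3,1,-1,0,0],[-0.3,1,-1,0,0],[-0.3,1,-1,0,0]]'
python3 -m creep '[[0,0.3,0,0,0],[0,0.6,0,0,0],[0,0.9,0,0,0],[0,1,0,0,0],[0,1,0,0,0],[0,1,0,0,0],[0,1,0,0,0],[0,1,0,0,0]]'
python3 -m creep '[[0,0.3,0,0,0],[0,0.6,0,0,0],[0,0.9,0,0,0],[0,1,0,0,0],[0,1,0,0,0],[0,1,0,0,0],[0,1,0,0,0],[0,1,0,0,0]]'
python3 -c "
from h import *
st()
b=cam('scene','z31.png')
a=cam('top','z32.png')
c=a['img'];c=c[135:225,225:410];cv2.imwrite('pics/z32c.png',cv2.resize(c,None,fx=4,fy=4,interpolation=2))
c=b['img'];cv2.imwrite('pics/z31c.png',cv2.resize(c[195:345,290:440],None,fx=4,fy=4,interpolation=2))"
```

```text
clock: 118.08
tool_pos: [0.4716, -0.0281, 0.1039]
orientation: [-179.9, -0.5, 2.1]
force: [1.3, -0.1, 0.0]
opening: 0.0004
clock: 118.75
tool_pos: [0.4416, -0.1293, 0.1982]
orientation: [-180.0, 0.1, 2.0]
force: [-0.1, 0.5, -0.6]
opening: 0.0006
clock: 119.42
tool_pos: [0.4457, -0.2287, 0.1991]
orientation: [-180.0, 0.0, 2.1]
force: [0.7, 0.8, -0.5]
opening: 0.0002
clock: 120.08
tool_pos: [0.4493, -0.3286, 0.1995]
orientation: [-180.0, -0.0, 2.1]
force: [-0.2, 0.1, -1.4]
opening: 0.0007
{'clock': 120.0833, 'joint_pos': [-16.0273, 9.2896, -14.1776, -0.009, -66.509, 108.0915], 'tool_pos': [0.4493, -0.3286, 0.1995], 'orientation': [-179.9995, -0.0251, 2.0606], 'force': [-0.1968, 0.1171, -1.3969], 'opening': 0.0007}
```

View pics/z32c.png

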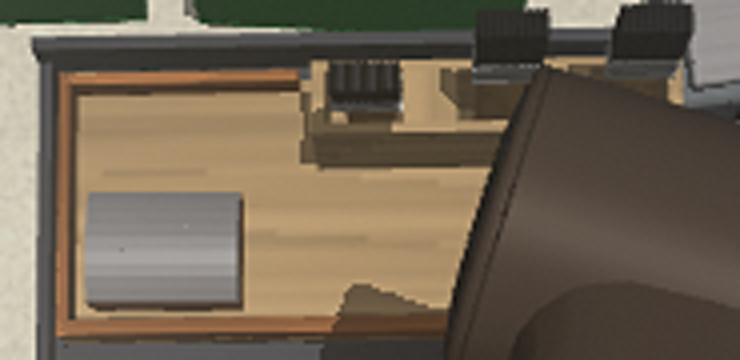

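View pics/z31c.png

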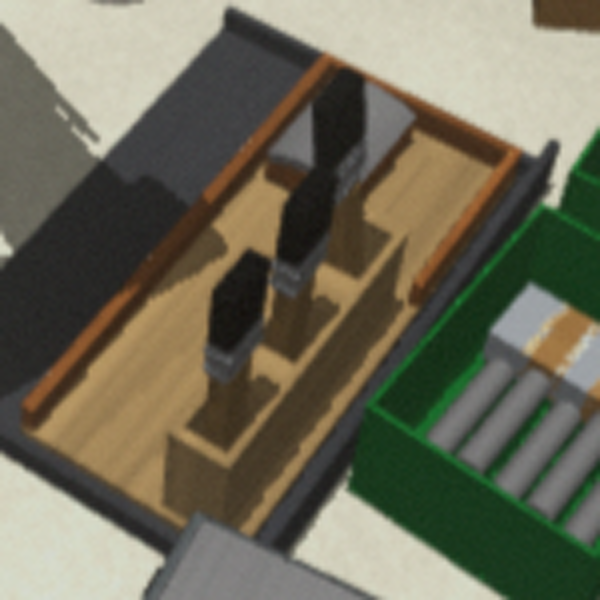

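The final pictures show all three brushes bristles-up in their pockets; the left one leans slightly toward the robot within the pocket's play. The block is flat in the bay (85–240, 193–305). The tray is home and the robot is clear.

```bash
python3 -c "
from plant import workorder
print(workorder.close_job())"
```

```text
the job is handed in; nothing more can be done
None
```

The job is handed in at about 120 s. All three brushes were turned end for end over the brush rest and stand handle-down in their pockets. The sanding block lies flat, sole down, in the bay, and the tray was then pushed home.

- **Final checks:** The last pictures show the bristles up in all three pockets. The left brush leans a little toward the robot, within the play of its pocket. There is bay floor visible on all sides of the block. The bystanders and purple look-alikes show no sign of having moved, though I did not measure their positions. The gripper is clear of everything.
- **Block leaned once:** A check before the push showed the block's left end resting on the bay wall, although I had earlier read it as flat. I nudged it off the wall with the fingers and confirmed it was flat before pushing.
- **Tray travel disagrees slightly:** The pictures give 86–88 mm against the nominal 90. Two pushes, at 33 N and 15 N, both stopped at the same tip position to within 0.1 mm, so I take that as the stop.
- **Early tray movement:** The tray crept about 9 mm inward, before it was fully loaded, when I pressed on the block.
- **Arm height reading:** The true height of the fingertips was 30 mm above the reported value. I found this by touching the bench and block, after a first grasp had missed.

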